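Stow the valve tin under the acrylic shelf and bar it in

ROBOT

A 6-joint arm with a two-finger parallel gripper is mounted at the origin on the work surface. World frame = base frame: x ahead of the robot, y to its left, z up, the work surface at z = 0. Lengths are in m, angles in rad, forces in N, time in s.
With the tool pointing down it reaches from about 0.3 to 0.775 m from the base axis. Payload 14.6 kg.
Tool frame: the origin (TCP) lies at the very end of the fingers, on their centre line; the grasp point (between the pads) lies 19 mm behind it; z points along the fingers, y is the direction in which the jaws open and shut (so a half turn about z gives the same grasp; the last joint's range is limited). The gripper opens to 94 mm and grips with 3 to 60 N. Pads are 16 mm wide; open, the fingers measure 119 mm over their backs; the gripper's body (75 mm by 177 mm) begins 78 mm behind the grasp point.
Start: joints at [1.034, 0.3, 1.521, -0, 1.321, -0.067], TCP at [0.249, 0.49, 0.205] pointing down, gripper open.
Joint ranges: [-3.03, 3.03], [-0.79, 2.21], [0.23, 2.52], [-1.04, 4.18], [0, 3.07], [-2.55, 2.55]. Speed limits (rad/s): [2.22, 2.22, 2.57, 3.14, 3.14, 3.14].

INTERFACE

Orientations are given as [roll, pitch, yaw] about the fixed x, y, z axes, in that order (R = Rz(yaw) Ry(pitch) Rx(roll)).
In Python, from station import ctrl, vision, ticket gives the robot as it stands.
- The arm moves only by the tool step_arm, never from a script. Its argument "steps" is a list of rows, each an object of numbers: "x", "y", "z": the shift along the tool's x, y, z in m; "ax", "ay", "az": the turn, a rotation vector about the tool's x, y, z in degrees; "claw": the finger opening in m, from 0 to 0.094. A call has 1 to 5 rows; each row shifts and turns the pose as measured when the row begins, along the tool's axes as they then stand; what a row does not reach is not made up. A row lasts 1/12 s, in which the tool goes at most 41.7 mm and 7.16 degrees, less where a joint would pass 70% of its speed; a pose out of reach is approached as far as the arm can. A call with a gripper value outside its range is refused whole. The fingers move at their own pace and stop on an object; "grip_force" is the grip in N (left out, the last holds). Time passes only in rows, so rows that do not move let the fingers close. It gives the time, the measured TCP pose, the force and the opening at its end, in the units of the state.
- ctrl.get_obs(): the state, without advancing time (a new reading comes with each control period).
- vision.camera(name): name is "side" or "top" or "wrist"; returns (picture, depth): 420x560x3 uint8, red, green, blue; 420x560 float32, m along the optical axis (not along the pixel's ray), 0 where there is no reading.
- vision.camera_params(name): a dict with "fov_y" (degrees; the focal length in pixels is half the picture's height over the tangent of half this angle, whatever the lens; pixels are square), "cx", "cy" (the principal point, pixels), "k1" (the pictures are not rectified: a ray, as slopes to the right and down, at radius r is drawn at 1 + k1 r^2 times it, then the intrinsics apply), "origin" and "attitude" of the camera in the world; the wrist camera has in their place "mount" (4x4, takes a point from camera to tool coordinates, whose origin is the TCP and whose axes are the flange's). Camera axes: x right, y up, looking along -z (the intrinsics and any distortion apply to the point x, -y, -z); pixel columns grow to the right and rows downward; lengths in m; the calibration is good to about 2 mm. A picture is of the moment at which its call begins: read the wrist's pose just before it. camera_params takes no time and is no camera call.
- ticket.hand_in(): hands the job in, once; it reports no verdict.
The state is a dict: "time_s": time; "qpos": joint angles; "joint_vel": joint speeds; "tau": joint torques, N m; "ee_pos": TCP position; "eef_rot": TCP orientation; "force": force on the tool from outside, world axes, zero at the start; "moment": the same for the moment, N m; "grip_width": finger opening in m.
Only numpy, scipy, OpenCV 4.12 (cv2) and the standard library are available. Lean on these libraries where they do the work, as an engineer would, in place of code of your own. Each camera call takes 0.05 s, during which the arm holds its last target.

TASK

Put every loose brass valve stem on the bench into the open white tin and seat the lid flat on it. Then slide the closed tin along the table under the acrylic shelf, the lid's stem running in the shelf's slot, fully home until the stem meets the slot's end, and lay the red bar in both bracket cradles in front of it so that it cannot come out. Leave the other tools where they are.

Things in the scene. Friction and masses are not known exactly. Their poses are not given: they have to be found in the camera images.
- shelf: Fixed clear acrylic shelf 260 wide (y), 140 deep (x), underside 62 and top 74 above the table, on two steel brackets. Origin on the table midway between the bar cradles; x runs back under the shelf, z up. Front edge at x = 38; a slot 20 wide runs at y = 0 from the front edge to its end at x = 100. Uprights at y = +-115 from x = 53 back; feet 30 high at y = +-95; 170 free between the feet.
- slot_mouth (a point): middle of the open front end of the slot, at the level of the shelf's top
- home (a point): point on the table below where the lid's stem (and so the tin's centre) stands when the stem meets the slot's end: x = 95, y = 0 in the shelf frame
- cradle_left (a point): centre of the floor of the cradle on the left bracket foot (shelf y = +95), 30 above the table: a U open upward, 16 wide at the floor, two prongs flaring to about 34 wide at 54 above the table
- cradle_right (a point): the same on the right bracket foot (shelf y = -95)
- tin: Open round white plastic tin, outer diameter 96 (92 at the tapered rim), 48 high, wall 3, floor 4 thick; loose, 0.25 kg. Origin at the centre of its underside, z up.
- lid: Its white push-on lid, lying skirt down: outer diameter 106, skirt inner diameter 101, 22 deep, top face at z = 26, a steel stem of diameter 10 up to z = 55 and a blue grip block 18 x 18 from z = 55 to 87. Origin at the centre of the skirt's lower edge, x and y square to the block. Seated on the tin, its origin is 26 above the tin's, the block 81 to 113 above the table.
- bar: Red square retaining bar, 240 long (its x), 14 x 14, black ends. Origin at the centre of its underside as it lies at the start.
- bar_mid (a point): centre of the bar
- valve0: Brass tyre valve stem lying along its x, 34 long: stem of diameter 10 from x = -9 to 17, black rubber foot 8 thick and 14 x 14 at x = -17 to -9. Origin on the stem's axis at the middle of its length, 7 above the table when lying. May be absent.
- valve1: Brass tyre valve stem lying along its x, 34 long: stem of diameter 10 from x = -9 to 17, black rubber foot 8 thick and 14 x 14 at x = -17 to -9. Origin on the stem's axis at the middle of its length, 7 above the table when lying. May be absent.
- valve2: Brass tyre valve stem lying along its x, 34 long: stem of diameter 10 from x = -9 to 17, black rubber foot 8 thick and 14 x 14 at x = -17 to -9. Origin on the stem's axis at the middle of its length, 7 above the table when lying. May be absent.
- valve3: Brass tyre valve stem lying along its x, 34 long: stem of diameter 10 from x = -9 to 17, black rubber foot 8 thick and 14 x 14 at x = -17 to -9. Origin on the stem's axis at the middle of its length, 7 above the table when lying. May be absent.
- valve4: Brass tyre valve stem lying along its x, 34 long: stem of diameter 10 from x = -9 to 17, black rubber foot 8 thick and 14 x 14 at x = -17 to -9. Origin on the stem's axis at the middle of its length, 7 above the table when lying. May be absent.
- tire_lever: yellow tyre lever, 130 long, 18 wide, 9 high, bystander; origin at its underside, x along it
- scraper: steel scraper with black handle, 160 long, 45 wide, 16 high, bystander; x along it
- gauge: black round pressure gauge, diameter 58, 24 high, brass stub along x, bystander
- valve_key: aluminium valve core key, 57 long, 22 wide, 7 high, on top of the shelf's left part, bystander
There are look-alikes about, which are no part of the job. There is more than one size of the bar; the one meant has the size given above. What is shaped like the lid but brown is not meant.

How it is judged:
By the outcome, as a careful person would: the job done as asked, in the order asked, and still so for the second after the job is handed in, with the robot touching nothing.
Of valve0, valve1, valve2, valve3, valve4 only 3 to 5 are there at a start; the rules pass over those that are not, and their reading is None.
At some moment in a run one of valve0, valve1, valve2, valve3, valve4, bar may be knocked a few centimetres aside while the robot is not near it.
Once in a run the grip may slacken for a moment while it holds something.
It also fails if it takes over 210 s, if anything falls off the work surface, if the arm or the gripper's body presses on something with over 40 N, if the wrist force passes 120 N, or if a joint passes its speed limit or range.

## Working session

There is one attempt and no reset: what is moved stays moved. The work goes in short steps, Python scripts to look and compute and a tool call to move; the robot and the scene stay as the last step left them, time stands still between calls to the robot, and variables do not carry over. Pictures are saved under pics/ and viewed, and the job is handed in when it is done.

Besides the shell and the picture viewer there is one more tool, called as name(argument=value, ...) on one line, values as JSON. step_arm: Moves the arm, as the interface text tells. Its arguments: {"type":"object","properties":{"steps":{"type":"array"},"grip_force":{"type":"number"}},"required":["steps"]}

```bash
ls; mkdir -p pics; cat > h.py <<'E'
import numpy as np, cv2
from station import ctrl, vision, ticket
from scipy.spatial.transform import Rotation as R
def params(n):
    p=vision.camera_params(n); return p
def pose():
    o=ctrl.get_obs(); T=np.eye(4); T[:3,3]=o['ee_pos']; T[:3,:3]=R.from_euler('xyz',o['eef_rot']).as_matrix(); return T
def camT(n,T=None):
    p=vision.camera_params(n)
    if 'mount' in p: return (pose() if T is None else T)@np.array(p['mount'])
    C=np.eye(4); C[:3,3]=p['origin']; a=np.array(p['attitude'])
    C[:3,:3]=a if a.shape==(3,3) else R.from_euler('xyz',a).as_matrix(); return C
def K(n):
    p=vision.camera_params(n); f=210/np.tan(np.radians(p['fov_y'])/2); return f,p['cx'],p['cy'],p['k1']
def ray(n,u,v):
    f,cx,cy,k1=K(n); a=np.array([(u-cx)/f,(v-cy)/f]); b=a.copy()
    for _ in range(30): b=a/(1+k1*(b@b))
    return np.array([b[0],-b[1],-1.])
def atz(n,u,v,z,T=None):
    C=camT(n,T); d=C[:3,:3]@ray(n,u,v); o=C[:3,3]; return o+d*(z-o[2])/d[2]
def atd(n,u,v,dep,T=None):
    C=camT(n,T); return C[:3,3]+C[:3,:3]@(ray(n,u,v)*dep)
def proj(n,P,T=None):
    C=camT(n,T); q=C[:3,:3].T@(np.array(P)-C[:3,3]); x,y=q[0]/-q[2],-q[1]/-q[2]; f,cx,cy,k1=K(n); s=1+k1*(x*x+y*y); return cx+f*s*x,cy+f*s*y
def snap(n,name):
    T=pose(); im,d=vision.camera(n); np.savez('pics/'+name+'.npz',im=im,d=d,T=T); cv2.imwrite('pics/'+name+'.png',cv2.cvtColor(im,cv2.COLOR_RGB2BGR)); return im,d,T
def crop(name,u0,v0,u1,v1,s,out):
    im=cv2.imread('pics/'+name+'.png')[v0:v1,u0:u1]; cv2.imwrite('pics/'+out+'.png',cv2.resize(im,None,fx=s,fy=s,interpolation=cv2.INTER_CUBIC))
def load(name):
    z=np.load('pics/'+name+'.npz'); return z['im'],z['d'],z['T']
E
python3 - <<'E'
from h import *
for n in ['side','top','wrist']: print(n,vision.camera_params(n)); snap(n,n+'0')
print(ctrl.get_obs())
E
```

```text
pics
side {'fov_y': 43.72543019834858, 'cx': 280.3658719645587, 'cy': 217.58373494408997, 'k1': 0.035970623948493416, 'origin': array([-0.49808832, -1.00498304,  0.9944017 ]), 'attitude': array([ 1.00530413,  0.00391204, -0.7501935 ])}
top {'fov_y': 46.23702307738845, 'cx': 275.9983194699743, 'cy': 208.0111750517839, 'k1': -0.04448006032591592, 'origin': array([0.33659871, 0.05966288, 1.41707246]), 'attitude': array([ 0.12021812,  0.01110732, -1.54202284])}
wrist {'fov_y': 70.77450155100382, 'cx': 275.5146974091521, 'cy': 209.8150225565224, 'k1': -0.0573716650094435, 'mount': array([[ 1.36095713e-03,  9.69981290e-01,  2.43175748e-01,
         7.08142364e-02],
       [ 9.99999052e-01, -1.26966442e-03, -5.32146452e-04,
         5.90185585e-04],
       [-2.07420509e-04,  2.43176241e-01, -9.69982099e-01,
        -1.77914599e-01],
       [ 0.00000000e+00,  0.00000000e+00,  0.00000000e+00,
         1.00000000e+00]])}
{'time_s': 0.15, 'qpos': array([ 1.03439451e+00,  3.00327359e-01,  1.52143695e+00, -5.35246052e-05,
        1.32069962e+00, -6.66094914e-02]), 'joint_vel': array([ 0.00049239,  0.00032633, -0.00210187, -0.00050562,  0.00094925,
       -0.00114826]), 'tau': array([-3.06032480e-04, -5.31957364e+01, -3.52821636e+01,  7.07686809e-02,
        2.35844962e-02, -9.84205690e-05]), 'ee_pos': array([0.24890244, 0.49023101, 0.20502615]), 'eef_rot': array([-3.14071986e+00, -6.25963572e-06,  2.67181360e+00]), 'force': array([0.94939504, 0.22275613, 0.51354159]), 'moment': array([-0.04246913, -0.0415876 ,  0.0190858 ]), 'grip_width': 0.09365935974163007}
```

View pics/top0.png

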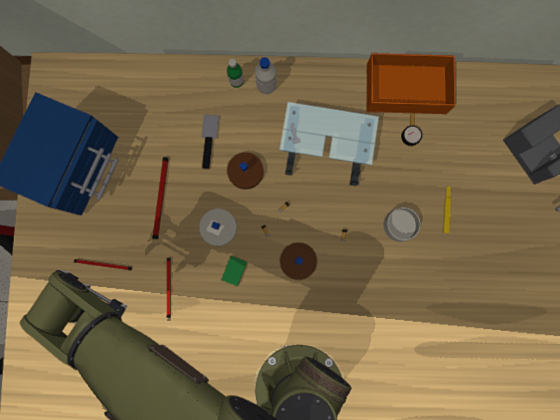

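View pics/side0.png

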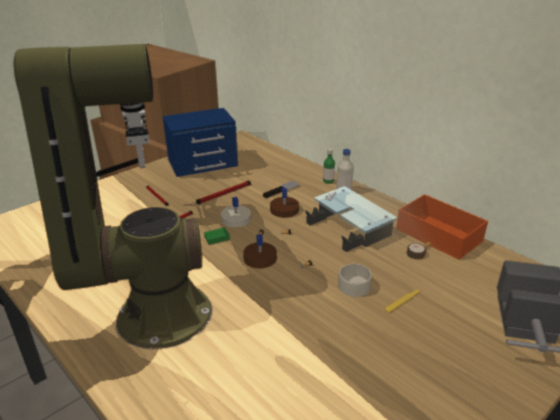

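View pics/wrist0.png

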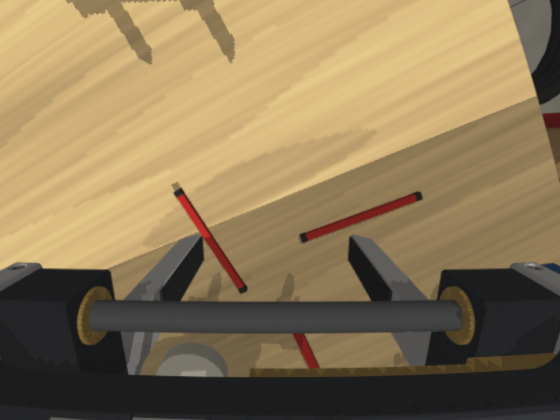

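```bash
python3 - <<'E'
from h import *
im,d,T=load('top0')
for nm,u,v,z in [('bar a',165,158,.014),('bar b',155,237,.014),('b2a',169,259,.01),('b2b',169,317,.01),('b3a',75,262,.01),('b3b',130,267,.01),('lidblk',216,226,.087),('tin',402,223,.048),('v1',285,206,.007),('v2',264,230,.007),('v3',344,234,.007),('browna',245,168,.087),('brownb',299,261,.087)]:
    print(nm,np.round(atz('top',u,v,z),3),np.round(atd('top',u,v,d[int(v),int(u)]),3))
E
python3 - <<'E'
from h import *
crop('top0',180,80,420,280,3,'c1')
crop('top0',270,90,390,200,6,'c2')
E
```

```text
bar a [0.644 0.409 0.014] [0.645 0.41  0.01 ]
bar b [0.412 0.425 0.014] [0.413 0.426 0.009]
b2a [0.351 0.382 0.01 ] [0.351 0.382 0.011]
b2b [0.188 0.373 0.01 ] [0.188 0.373 0.01 ]
b3a [0.334 0.654 0.01 ] [0.334 0.653 0.013]
b3b [0.325 0.493 0.01 ] [0.325 0.493 0.009]
lidblk [0.443 0.241 0.087] [0.443 0.24  0.089]
tin [ 0.469 -0.273  0.048] [ 0.473 -0.284  0.006]
v1 [0.513 0.054 0.007] [0.512 0.054 0.012]
v2 [0.442 0.113 0.007] [0.441 0.113 0.013]
v3 [ 0.437 -0.117  0.007] [ 0.437 -0.117  0.009]
browna [0.605 0.168 0.087] [0.606 0.168 0.083]
brownb [0.355 0.013 0.087] [0.355 0.013 0.085]
```

View pics/c1.png

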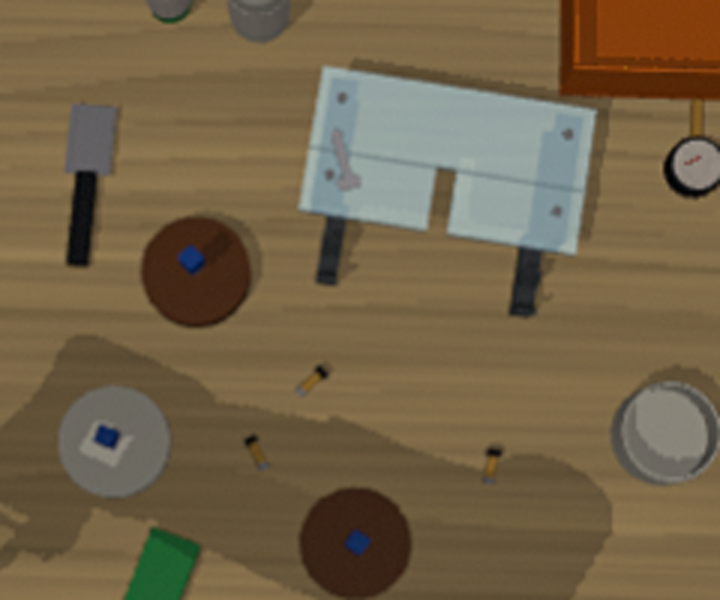

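View pics/c2.png

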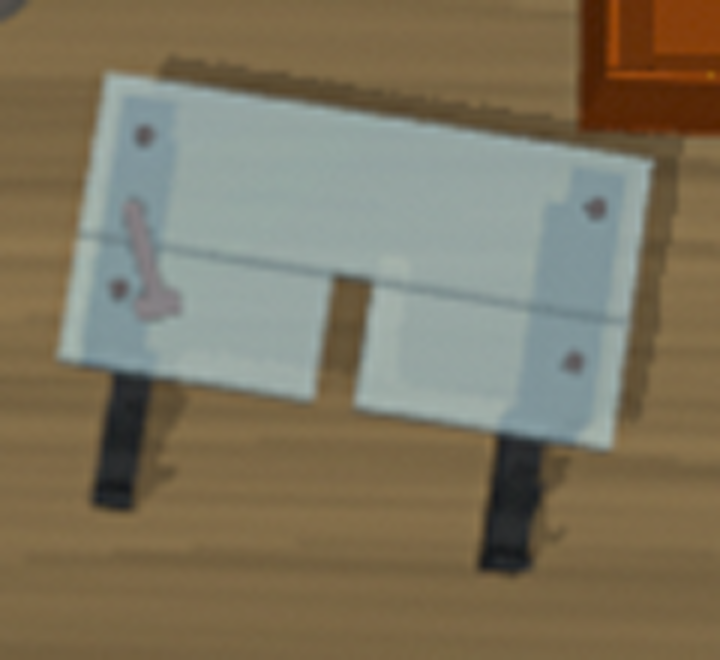

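```bash
cat >> h.py <<'E'
def wrap(a): return (a+np.pi)%(2*np.pi)-np.pi
def plan(x,y,z,yaw,n=None,T=None,smax=.040,amax=7.0):
    """rows (tool frame) from pose T to target, straight"""
    T=pose() if T is None else T
    G=np.eye(4); G[:3,:3]=(R.from_euler('z',yaw)*R.from_euler('x',np.pi)).as_matrix(); G[:3,3]=[x,y,z]
    rv=R.from_matrix(T[:3,:3].T@G[:3,:3]).as_rotvec(); dp=G[:3,3]-T[:3,3]
    if n is None: n=int(np.ceil(max(np.linalg.norm(dp)/smax,np.degrees(np.linalg.norm(rv))/amax,1)))
    q1=np.arctan2(y,x); print('n',n,'q6 end %.2f'%wrap(q1+np.pi/2-yaw))
    for i in range(n):
        Ri=T[:3,:3]@R.from_rotvec(rv*i/n).as_matrix(); s=Ri.T@(dp/n)
        a=np.degrees(rv/n)
        print('  {"x":%.4f,"y":%.4f,"z":%.4f,"ax":%.2f,"ay":%.2f,"az":%.2f}'%(*s,*a))
def st():
    o=ctrl.get_obs(); print('t %.2f'%o['time_s'],np.round(o['ee_pos'],4),np.round(o['eef_rot'],3),'F',np.round(o['force'],1),'w %.4f'%o['grip_width'],'q',np.round(o['qpos'],2))
E
python3 - <<'E'
from h import *
C={k:atz('top',270+u/6,90+v/6,.074)[:2] for k,(u,v) in dict(fl=(58,360),fr=(612,450),bl=(105,72),br=(652,160),mouth=(336,405),send=(352,275)).items()}
for k in C: print(k,np.round(C[k],4))
# fit: shelf points
S=dict(fl=(38,130),fr=(38,-130),bl=(178,130),br=(178,-130),mouth=(38,0),send=(100,0))
A=np.array([S[k] for k in S])/1000; B=np.array([C[k] for k in S])
ca,cb=A.mean(0),B.mean(0); H=(A-ca).T@(B-cb); U,s,V=np.linalg.svd(H); Q=V.T@U.T; t=cb-Q@ca
th=np.arctan2(Q[1,0],Q[0,0]); print('shelf',t,th,np.round((A@Q.T+t-B)*1000,1))
# tin path points
for x in (-150,-60,38,95): print(x,Q@np.array([x/1000,0])+t)
crop('top0',370,190,440,255,9,'c3'); crop('top0',185,195,250,260,9,'c4')
E
```

```text
fl [0.6617 0.0737]
fr [ 0.626 -0.184]
bl [0.8012 0.0554]
br [ 0.7654 -0.2024]
mouth [ 0.6438 -0.0559]
send [ 0.7059 -0.0624]
shelf [ 0.60654763 -0.04975768] -0.1355475255928519 [[ 0.1  0.2]
 [ 0.6  0.3]
 [-0.8 -0.4]
 [-0.  -0.2]
 [ 0.4  1. ]
 [-0.3 -0.9]]
-150 [ 0.45792351 -0.02948775]
-60 [ 0.54709798 -0.04164971]
38 [ 0.64419908 -0.05489273]
95 [ 0.70067624 -0.0625953 ]
```

View pics/c3.png

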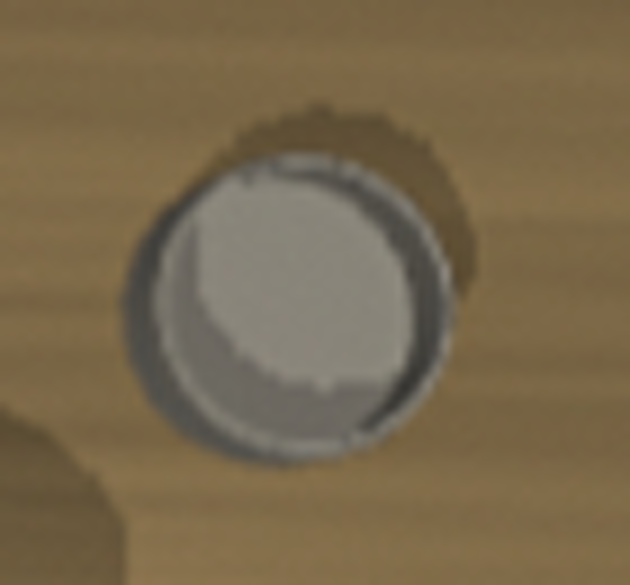

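View pics/c4.png

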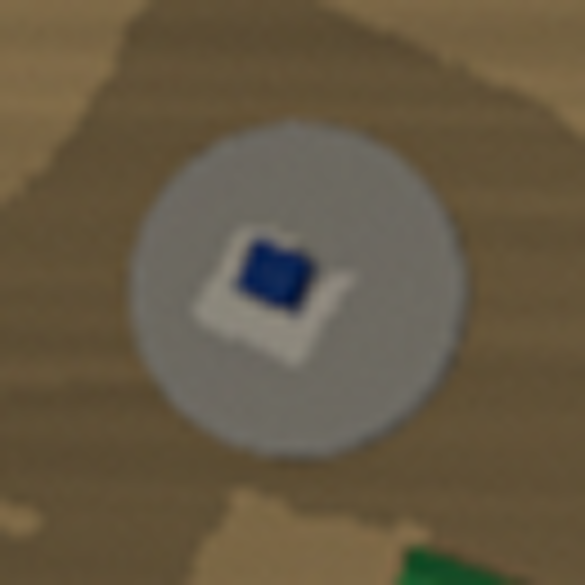

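```bash
python3 - <<'E'
from h import *
plan(.46,.03,.25,1.65)
for u,v in [(319,372),(301,392)]: print(atz('top',180+u/3,80+v/3,.007))
for u,v in [(251,440),(264,467)]: print(atz('top',180+u/3,80+v/3,.007))
for u,v in [(494,453),(488,481)]: print(atz('top',180+u/3,80+v/3,.007))
E
```

```text
n 13 q6 end -0.01
  {"x":-0.0305,"y":-0.0242,"z":-0.0034,"ax":-0.00,"ay":0.00,"az":4.50}
  {"x":-0.0323,"y":-0.0217,"z":-0.0034,"ax":-0.00,"ay":0.00,"az":4.50}
  {"x":-0.0339,"y":-0.0191,"z":-0.0034,"ax":-0.00,"ay":0.00,"az":4.50}
  {"x":-0.0353,"y":-0.0164,"z":-0.0034,"ax":-0.00,"ay":0.00,"az":4.50}
  {"x":-0.0365,"y":-0.0136,"z":-0.0034,"ax":-0.00,"ay":0.00,"az":4.50}
  {"x":-0.0375,"y":-0.0107,"z":-0.0034,"ax":-0.00,"ay":0.00,"az":4.50}
  {"x":-0.0382,"y":-0.0077,"z":-0.0035,"ax":-0.00,"ay":0.00,"az":4.50}
  {"x":-0.0387,"y":-0.0047,"z":-0.0035,"ax":-0.00,"ay":0.00,"az":4.50}
  {"x":-0.0389,"y":-0.0016,"z":-0.0035,"ax":-0.00,"ay":0.00,"az":4.50}
  {"x":-0.0389,"y":0.0014,"z":-0.0035,"ax":-0.00,"ay":0.00,"az":4.50}
  {"x":-0.0387,"y":0.0045,"z":-0.0035,"ax":-0.00,"ay":0.00,"az":4.50}
  {"x":-0.0382,"y":0.0075,"z":-0.0035,"ax":-0.00,"ay":0.00,"az":4.50}
  {"x":-0.0375,"y":0.0105,"z":-0.0035,"ax":-0.00,"ay":0.00,"az":4.50}
[0.51891611 0.05069866 0.007     ]
[0.49905402 0.06749336 0.007     ]
[0.45144136 0.11411417 0.007     ]
[0.42590646 0.10086135 0.007     ]
[ 0.44540782 -0.11868775  0.007     ]
[ 0.41847534 -0.11330295  0.007     ]
```

step_arm(steps=[{"x": -0.03,"y": -0.024,"z": -0.01,"az": 4.5},{"x": -0.032,"y": -0.022,"z": -0.01,"az": 4.5},{"x": -0.034,"y": -0.019,"z": -0.01,"az": 4.5},{"x": -0.035,"y": -0.016,"z": -0.005,"az": 4.5},{"x": -0.036,"y": -0.014,"z": -0.005,"az": 4.5}], grip_force=20)

```text
validation failed for argument at $.st...
```

step_arm(steps=[{"x": -0.0375,"y": -0.011,"az": 4.5},{"x": -0.038,"y": -0.008,"az": 4.5},{"x": -0.039,"y": -0.005,"az": 4.5},{"x": -0.039,"y": -0.002,"az": 4.5},{"x": -0.039,"y": 0.002,"az": 4.5}])

```text
validation failed for argument at $.st...
```

step_arm(steps=[{"x": -0.039,"y": 0.005,"az": 4.5},{"x": -0.038,"y": 0.008,"az": 4.5},{"x": -0.037,"y": 0.01,"az": 4.5},{"x": 0}])

```text
validation failed for argument at $.st...
```

```bash
python3 - <<'E'
from h import *
st(); snap('wrist','w1'); snap('top','t1')
E
```

```text
t 0.15 [0.2489 0.4902 0.205 ] [-3.141 -0.     2.672] F [0.9 0.2 0.5] w 0.0937 q [ 1.03  0.3   1.52 -0.    1.32 -0.07]
```

View pics/w1.png

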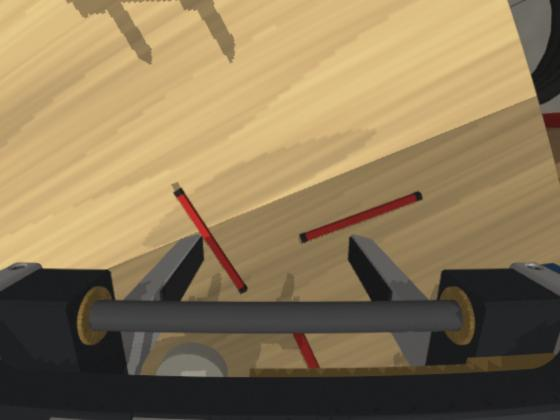

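View pics/t1.png

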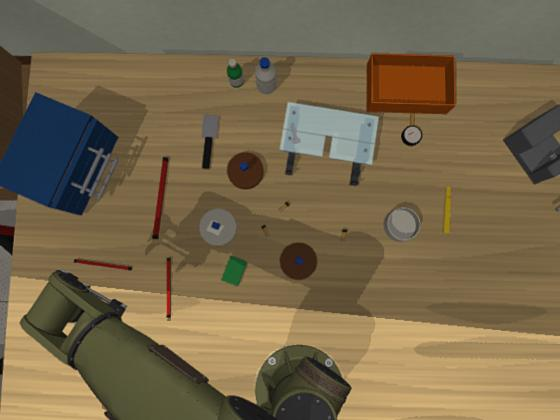

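step_arm(steps=[{"x": -0.03,"y": -0.024,"z": -0.01,"ax": 0,"ay": 0,"az": 4.5,"claw": 0.094}], grip_force=20)

```text
time_s: 0.33
ee_pos: [0.263, 0.4572, 0.2131]
eef_rot: [-3.138, -0.001, 2.598]
force: [0.4, -0.3, -0.1]
grip_width: 0.0941
```

```bash
python3 - <<'E'
from h import *
st()
crop('wrist0',150,160,260,300,5,'c5')
E
```

```text
t 0.33 [0.263  0.4572 0.2131] [-3.138e+00 -1.000e-03  2.598e+00] F [ 0.4 -0.3 -0.1] w 0.0941 q [ 0.98  0.25  1.57  0.    1.33 -0.05]
```

View pics/c5.png

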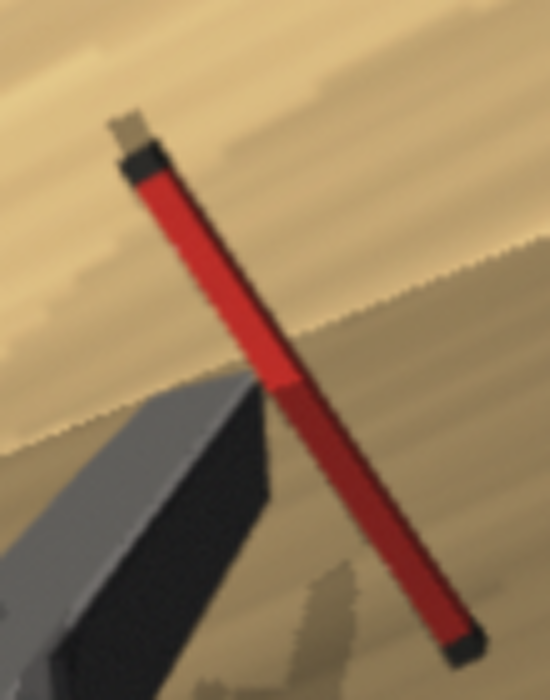

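step_arm(steps=[{"x": -0.032,"y": -0.022,"z": -0.01,"ax": 0,"ay": 0,"az": 4.5,"claw": 0.094},{"x": -0.034,"y": -0.019,"z": -0.01,"ax": 0,"ay": 0,"az": 4.5,"claw": 0.094},{"x": -0.035,"y": -0.016,"z": -0.005,"ax": 0,"ay": 0,"az": 4.5,"claw": 0.094},{"x": -0.036,"y": -0.014,"z": -0.005,"ax": 0,"ay": 0,"az": 4.5,"claw": 0.094},{"x": -0.0375,"y": -0.011,"z": 0,"ax": 0,"ay": 0,"az": 4.5,"claw": 0.094}])

```text
time_s: 0.75
ee_pos: [0.3438, 0.2744, 0.2446]
eef_rot: [-3.138, 0.001, 2.192]
force: [0.6, 0.4, 0.5]
grip_width: 0.0935
```

step_arm(steps=[{"x": -0.038,"y": -0.008,"z": 0,"ax": 0,"ay": 0,"az": 4.5,"claw": 0.094},{"x": -0.039,"y": -0.005,"z": 0,"ax": 0,"ay": 0,"az": 4.5,"claw": 0.094},{"x": -0.039,"y": -0.002,"z": 0,"ax": 0,"ay": 0,"az": 4.5,"claw": 0.094},{"x": -0.039,"y": 0.002,"z": 0,"ax": 0,"ay": 0,"az": 4.5,"claw": 0.094},{"x": -0.039,"y": 0.005,"z": 0,"ax": 0,"ay": 0,"az": 4.5,"claw": 0.094}])

```text
time_s: 1.17
ee_pos: [0.4239, 0.0861, 0.2464]
eef_rot: [3.141, 0.002, 1.78]
force: [0.8, 0.3, -0.3]
grip_width: 0.0943
```

step_arm(steps=[{"x": -0.038,"y": 0.008,"z": 0,"ax": 0,"ay": 0,"az": 4.5,"claw": 0.094},{"x": -0.037,"y": 0.01,"z": 0,"ax": 0,"ay": 0,"az": 4.5,"claw": 0.094},{"x": 0,"y": 0,"z": 0,"ax": 0,"ay": 0,"az": 0,"claw": 0.094}])

```text
time_s: 1.42
ee_pos: [0.4562, 0.006, 0.2467]
eef_rot: [3.14, 0.003, 1.605]
force: [-0.4, 0.4, -0.2]
grip_width: 0.094
```

```bash
python3 - <<'E'
from h import *
st(); snap('wrist','w1'); snap('top','t1')
E
```

```text
t 1.42 [0.4562 0.006  0.2467] [3.140e+00 3.000e-03 1.605e+00] F [-0.4  0.4 -0.2] w 0.0940 q [-0.07  0.06  1.71 -0.    1.37 -0.1 ]
```

View pics/w1.png

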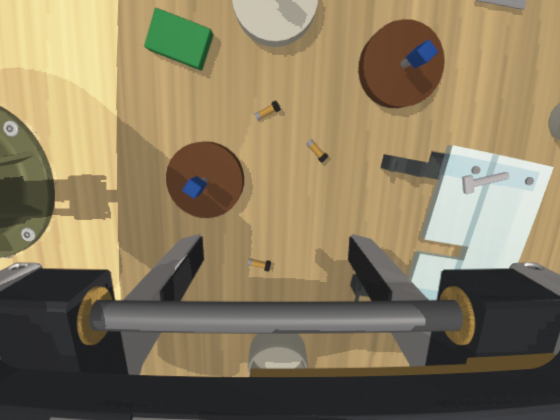

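View pics/t1.png

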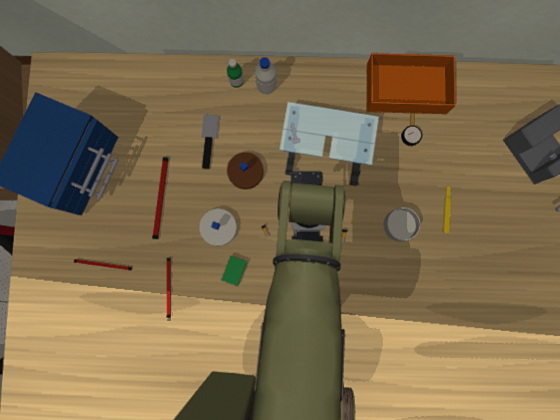

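```bash
python3 - <<'E'
from h import *
crop('w1',230,80,350,170,6,'c6');crop('w1',230,240,300,290,8,'c7')
E
```

```text
(no output)
```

View pics/c6.png

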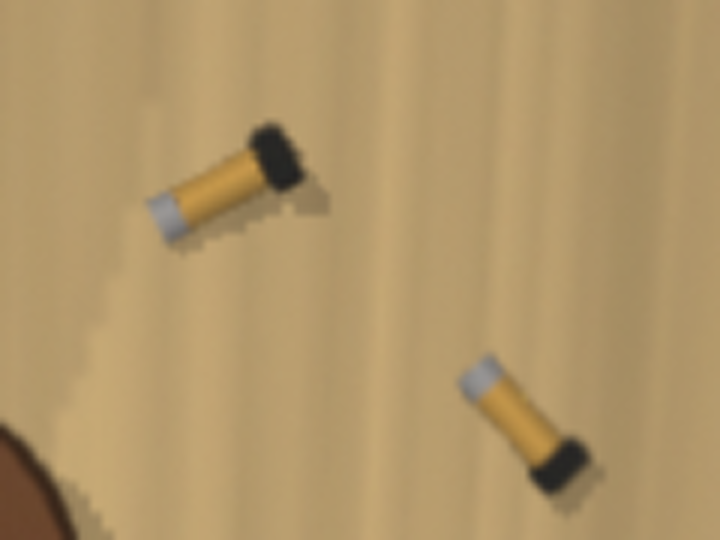

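View pics/c7.png

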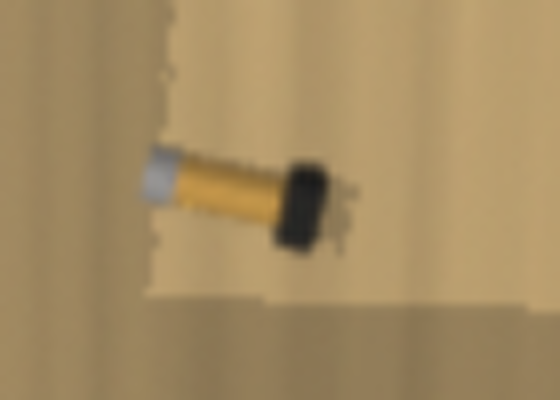

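```bash
cat >> h.py <<'E'
def valve(name,tip,foot,cam='wrist',z=.007):
    im,d,T=load(name); a=atz(cam,*tip,z,T); b=atz(cam,*foot,z,T); c=(a+b)/2; e=a-b; L=np.linalg.norm(e); e/=L
    phi=np.arctan2(e[1],e[0]); g=c+e*.004
    q1=np.arctan2(g[1],g[0]); ys=[y for y in (phi,phi+np.pi) ]; y=min(ys,key=lambda y:abs(wrap(q1+np.pi/2-y)))
    print('c',np.round(c,4),'L %.4f'%L,'phi %.3f'%phi,'grasp',np.round(g[:2],4),'yaw %.3f'%wrap(y),'q6 %.2f'%wrap(q1+np.pi/2-y)); return g,wrap(y)
E
python3 - <<'E'
from h import *
valve('w1',(256.7,116.7),(278,105.3)); valve('w1',(308.3,141.3),(325.8,159.7)); g,y=valve('w1',(248.75,261.75),(269.75,266))
plan(g[0],g[1],.08,y)
print(atz('top',404.1,223.9,.048))
E
```

```text
c [0.4418 0.1089 0.007 ] L 0.0324 phi -2.632 grasp [0.4383 0.107 ] yaw 0.510 q6 1.30
c [0.5126 0.0587 0.007 ] L 0.0356 phi 2.392 grasp [0.5097 0.0615] yaw 2.392 q6 -0.70
c [ 0.436  -0.1145  0.007 ] L 0.0328 phi 2.961 grasp [ 0.4321 -0.1138] yaw -0.181 q6 1.49
n 15 q6 end 1.49
  {"x":-0.0081,"y":-0.0019,"z":0.0111,"ax":0.01,"ay":0.00,"az":6.85}
  {"x":-0.0083,"y":-0.0009,"z":0.0111,"ax":0.01,"ay":0.00,"az":6.85}
  {"x":-0.0084,"y":0.0001,"z":0.0111,"ax":0.01,"ay":0.00,"az":6.85}
  {"x":-0.0083,"y":0.0011,"z":0.0111,"ax":0.01,"ay":0.00,"az":6.85}
  {"x":-0.0081,"y":0.0021,"z":0.0111,"ax":0.01,"ay":0.00,"az":6.85}
  {"x":-0.0078,"y":0.0030,"z":0.0111,"ax":0.01,"ay":0.00,"az":6.85}
  {"x":-0.0074,"y":0.0039,"z":0.0111,"ax":0.01,"ay":0.00,"az":6.85}
  {"x":-0.0068,"y":0.0048,"z":0.0111,"ax":0.01,"ay":0.00,"az":6.85}
  {"x":-0.0062,"y":0.0056,"z":0.0111,"ax":0.01,"ay":0.00,"az":6.85}
  {"x":-0.0055,"y":0.0063,"z":0.0111,"ax":0.01,"ay":0.00,"az":6.85}
  {"x":-0.0047,"y":0.0069,"z":0.0111,"ax":0.01,"ay":0.00,"az":6.85}
  {"x":-0.0039,"y":0.0074,"z":0.0111,"ax":0.01,"ay":0.00,"az":6.85}
  {"x":-0.0030,"y":0.0078,"z":0.0111,"ax":0.01,"ay":0.00,"az":6.85}
  {"x":-0.0020,"y":0.0081,"z":0.0111,"ax":0.01,"ay":0.00,"az":6.85}
  {"x":-0.0010,"y":0.0083,"z":0.0111,"ax":0.01,"ay":0.00,"az":6.85}
[ 0.46661748 -0.27936835  0.048     ]
```

```bash
sed -i 's/print(.  {"x":%.4f.*$/print("  {\\"x\\":%.4f,\\"y\\":%.4f,\\"z\\":%.4f,\\"ax\\":%.1f,\\"ay\\":%.1f,\\"az\\":%.1f,\\"claw\\":.094}"%(*s,*a))/' h.py; python3 - <<'E'
from h import *
plan(.5097,.0615,.08,2.392)
E
```

```text
n 7 q6 end -0.70
  {"x":0.0071,"y":0.0081,"z":0.0238,"ax":0.0,"ay":0.0,"az":-6.4,"claw":.094}
  {"x":0.0062,"y":0.0088,"z":0.0238,"ax":0.0,"ay":0.0,"az":-6.4,"claw":.094}
  {"x":0.0051,"y":0.0095,"z":0.0238,"ax":0.0,"ay":0.0,"az":-6.4,"claw":.094}
  {"x":0.0040,"y":0.0100,"z":0.0238,"ax":0.0,"ay":0.0,"az":-6.4,"claw":.094}
  {"x":0.0029,"y":0.0104,"z":0.0238,"ax":0.0,"ay":0.0,"az":-6.4,"claw":.094}
  {"x":0.0017,"y":0.0106,"z":0.0238,"ax":0.0,"ay":0.0,"az":-6.4,"claw":.094}
  {"x":0.0005,"y":0.0107,"z":0.0238,"ax":0.0,"ay":0.0,"az":-6.4,"claw":.094}
```

step_arm(steps=[{"x": 0.007,"y": 0.008,"z": 0.024,"ax": 0,"ay": 0,"az": -6.4,"claw": 0.05},{"x": 0.006,"y": 0.009,"z": 0.024,"ax": 0,"ay": 0,"az": -6.4,"claw": 0.05},{"x": 0.005,"y": 0.0095,"z": 0.024,"ax": 0,"ay": 0,"az": -6.4,"claw": 0.05},{"x": 0.004,"y": 0.01,"z": 0.024,"ax": 0,"ay": 0,"az": -6.4,"claw": 0.05},{"x": 0.003,"y": 0.0105,"z": 0.024,"ax": 0,"ay": 0,"az": -6.4,"claw": 0.05}])

```text
time_s: 1.93
ee_pos: [0.496, 0.0527, 0.1284]
eef_rot: [3.132, 0.009, 2.199]
force: [-0.0, 0.6, 1.2]
grip_width: 0.0641
```

step_arm(steps=[{"x": 0.002,"y": 0.0105,"z": 0.024,"ax": 0,"ay": 0,"az": -6.4,"claw": 0.05},{"x": 0.0005,"y": 0.0105,"z": 0.02,"ax": 0,"ay": 0,"az": -6.4,"claw": 0.05},{"x": 0,"y": 0,"z": 0,"ax": 0,"ay": 0,"az": 0,"claw": 0.05}])

```text
time_s: 2.18
ee_pos: [0.509, 0.0743, 0.0787]
eef_rot: [3.138, 0.007, 2.45]
force: [-0.7, 0.0, -0.6]
grip_width: 0.0504
```

```bash
python3 - <<'E'
from h import *
st(); snap('wrist','w2'); plan(.5097,.0615,.004,2.392)
E
```

```text
t 2.18 [0.509  0.0743 0.0787] [3.138 0.007 2.45 ] F [-0.7  0.  -0.6] w 0.0504 q [ 0.07  0.36  1.76 -0.    1.01 -0.8 ]
n 2 q6 end -0.70
  {"x":-0.0039,"y":-0.0047,"z":0.0383,"ax":0.1,"ay":0.2,"az":1.5,"claw":.094}
  {"x":-0.0042,"y":-0.0045,"z":0.0383,"ax":0.1,"ay":0.2,"az":1.5,"claw":.094}
```

View pics/w2.png

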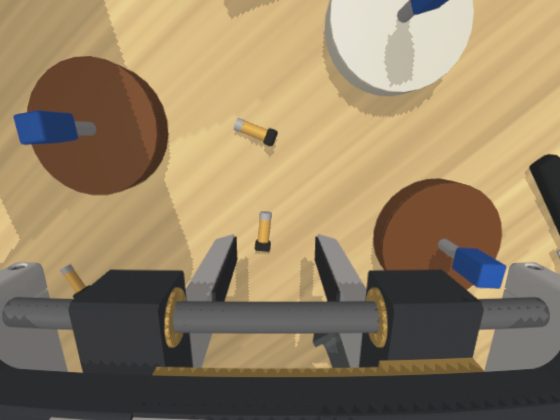

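```bash
python3 - <<'E'
from h import *
g,y=valve('w2',(265,211.5),(263,251)); plan(g[0],g[1],.02,y)
E
```

```text
c [0.5123 0.0594 0.007 ] L 0.0370 phi 2.393 grasp [0.5093 0.0621] yaw 2.393 q6 -0.70
n 2 q6 end -0.70
  {"x":-0.0037,"y":-0.0046,"z":0.0303,"ax":0.1,"ay":0.2,"az":1.4,"claw":.094}
  {"x":-0.0039,"y":-0.0044,"z":0.0303,"ax":0.1,"ay":0.2,"az":1.4,"claw":.094}
```

step_arm(steps=[{"x": -0.0037,"y": -0.0046,"z": 0.03,"ax": 0.1,"ay": 0.2,"az": 1.5,"claw": 0.05},{"x": -0.0039,"y": -0.0044,"z": 0.03,"ax": 0.1,"ay": 0.2,"az": 1.5,"claw": 0.05},{"x": 0,"y": 0,"z": 0,"ax": 0,"ay": 0,"az": 0,"claw": 0.04}])

```text
time_s: 2.48
ee_pos: [0.5106, 0.0641, 0.0243]
eef_rot: [3.135, 0.005, 2.382]
force: [-0.3, -0.2, -0.5]
grip_width: 0.0461
```

```bash
python3 - <<'E'
from h import *
st(); plan(.5095,.0618,.004,2.393)
E
```

```text
t 2.48 [0.5106 0.0641 0.0243] [3.135 0.005 2.382] F [-0.3 -0.2 -0.5] w 0.0461 q [ 0.05  0.45  1.79  0.    0.9  -0.76]
n 1 q6 end -0.70
  {"x":-0.0007,"y":-0.0025,"z":0.0203,"ax":0.4,"ay":0.3,"az":-0.7,"claw":.094}
```

step_arm(steps=[{"x": -0.0007,"y": -0.0025,"z": 0.01,"ax": 0.4,"ay": 0.3,"az": -0.6,"claw": 0.04},{"x": 0,"y": 0,"z": 0.01,"ax": 0,"ay": 0,"az": 0,"claw": 0.04},{"x": 0,"y": 0,"z": 0,"ax": 0,"ay": 0,"az": 0,"claw": 0.04}])

```text
time_s: 2.73
ee_pos: [0.5107, 0.0624, 0.008]
eef_rot: [3.139, 0.002, 2.39]
force: [-0.6, -0.7, 0.8]
grip_width: 0.04
```

step_arm(steps=[{"x": 0,"y": 0,"z": 0,"ax": 0,"ay": 0,"az": 0,"claw": 0},{"x": 0,"y": 0,"z": 0,"ax": 0,"ay": 0,"az": 0,"claw": 0},{"x": 0,"y": 0,"z": 0,"ax": 0,"ay": 0,"az": 0,"claw": 0},{"x": 0,"y": 0,"z": 0,"ax": 0,"ay": 0,"az": 0,"claw": 0}])

```text
time_s: 3.07
ee_pos: [0.5124, 0.063, 0.0115]
eef_rot: [3.136, 0.006, 2.39]
force: [0.1, 0.2, -0.1]
grip_width: 0.0169
```

```bash
python3 - <<'E'
from h import *
st(); snap('wrist','w3')
E
```

```text
t 3.07 [0.5124 0.063  0.0115] [3.136 0.006 2.39 ] F [ 0.1  0.2 -0.1] w 0.0169 q [ 0.05  0.47  1.79 -0.    0.87 -0.77]
```

View pics/w3.png

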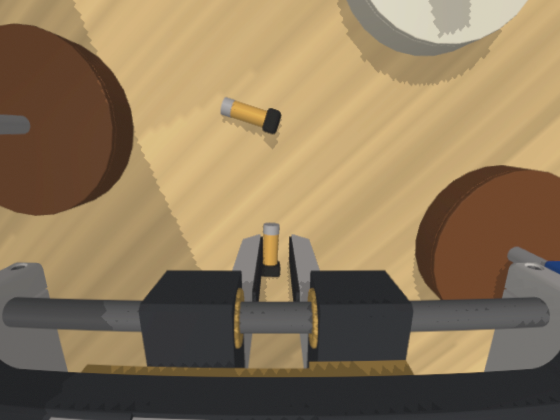

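step_arm(steps=[{"x": 0,"y": 0,"z": 0.009,"ax": 0,"ay": 0,"az": 0,"claw": 0.017},{"x": 0,"y": 0,"z": 0.002,"ax": 0,"ay": 0,"az": 0,"claw": 0},{"x": 0,"y": 0,"z": 0.001,"ax": 0,"ay": 0,"az": 0,"claw": 0},{"x": 0,"y": 0,"z": 0.001,"ax": 0,"ay": 0,"az": 0,"claw": 0}])

```text
time_s: 3.45
ee_pos: [0.514, 0.063, 0.001]
eef_rot: [3.133, 0.009, 2.39]
force: [-10.9, -0.7, 25.8]
grip_width: 0.0093
```

step_arm(steps=[{"x": 0,"y": 0,"z": 0.001,"ax": 0,"ay": 0,"az": 0,"claw": 0},{"x": 0,"y": 0,"z": 0.001,"ax": 0,"ay": 0,"az": 0,"claw": 0},{"x": 0,"y": 0,"z": 0,"ax": 0,"ay": 0,"az": 0,"claw": 0}])

```text
time_s: 3.7
ee_pos: [0.5143, 0.0632, 0.0016]
eef_rot: [3.133, 0.009, 2.39]
force: [0.6, -1.0, -0.8]
grip_width: 0.0096
```

step_arm(steps=[{"x": 0,"y": 0,"z": -0.03,"ax": 0,"ay": 0,"az": 0,"claw": 0},{"x": 0,"y": 0,"z": -0.04,"ax": 0,"ay": 0,"az": 0,"claw": 0},{"x": 0,"y": 0,"z": -0.03,"ax": 0,"ay": 0,"az": 0,"claw": 0}])

```text
time_s: 3.95
ee_pos: [0.5096, 0.063, 0.0989]
eef_rot: [-3.141, 0.0, 2.39]
force: [0.5, -0.8, 0.3]
grip_width: 0.0091
```

```bash
python3 - <<'E'
from h import *
st(); plan(.4666,-.2794,.12,2.39)
E
```

```text
t 3.95 [0.5096 0.063  0.0989] [-3.141  0.     2.39 ] F [ 0.5 -0.8  0.3] w 0.0091 q [ 0.05  0.34  1.74 -0.    1.07 -0.77]
n 9 q6 end -1.36
  {"x":-0.0225,"y":-0.0311,"z":-0.0023,"ax":-0.0,"ay":0.0,"az":-0.0,"claw":.094}
  {"x":-0.0225,"y":-0.0311,"z":-0.0023,"ax":-0.0,"ay":0.0,"az":-0.0,"claw":.094}
  {"x":-0.0225,"y":-0.0311,"z":-0.0023,"ax":-0.0,"ay":0.0,"az":-0.0,"claw":.094}
  {"x":-0.0225,"y":-0.0311,"z":-0.0023,"ax":-0.0,"ay":0.0,"az":-0.0,"claw":.094}
  {"x":-0.0225,"y":-0.0311,"z":-0.0023,"ax":-0.0,"ay":0.0,"az":-0.0,"claw":.094}
  {"x":-0.0225,"y":-0.0311,"z":-0.0023,"ax":-0.0,"ay":0.0,"az":-0.0,"claw":.094}
  {"x":-0.0225,"y":-0.0311,"z":-0.0023,"ax":-0.0,"ay":0.0,"az":-0.0,"claw":.094}
  {"x":-0.0225,"y":-0.0311,"z":-0.0023,"ax":-0.0,"ay":0.0,"az":-0.0,"claw":.094}
  {"x":-0.0225,"y":-0.0311,"z":-0.0023,"ax":-0.0,"ay":0.0,"az":-0.0,"claw":.094}
```

step_arm(steps=[{"x": -0.0225,"y": -0.031,"z": -0.006,"ax": 0,"ay": 0,"az": 0,"claw": 0},{"x": -0.0225,"y": -0.031,"z": -0.006,"ax": 0,"ay": 0,"az": 0,"claw": 0},{"x": -0.0225,"y": -0.031,"z": -0.006,"ax": 0,"ay": 0,"az": 0,"claw": 0},{"x": -0.0225,"y": -0.031,"z": -0.002,"ax": 0,"ay": 0,"az": 0,"claw": 0},{"x": -0.0225,"y": -0.031,"z": -0.002,"ax": 0,"ay": 0,"az": 0,"claw": 0}])

```text
time_s: 4.37
ee_pos: [0.4886, -0.1279, 0.1297]
eef_rot: [3.134, 0.009, 2.401]
force: [1.2, 0.7, -0.6]
grip_width: 0.0095
```

step_arm(steps=[{"x": -0.0225,"y": -0.031,"z": 0,"ax": 0,"ay": 0,"az": 0,"claw": 0},{"x": -0.0225,"y": -0.031,"z": 0,"ax": 0,"ay": 0,"az": 0,"claw": 0},{"x": -0.0225,"y": -0.031,"z": 0,"ax": 0,"ay": 0,"az": 0,"claw": 0},{"x": 0,"y": 0,"z": 0,"ax": 0,"ay": 0,"az": 0,"claw": 0}])

```text
time_s: 4.7
ee_pos: [0.473, -0.253, 0.1311]
eef_rot: [3.134, 0.012, 2.397]
force: [0.2, 0.1, -0.5]
grip_width: 0.0092
```

```bash
python3 - <<'E'
from h import *
st(); snap('wrist','w4'); plan(.4666,-.2794,.032,2.39,n=2)
E
```

```text
t 4.70 [ 0.473  -0.253   0.1311] [3.134 0.012 2.397] F [ 0.2  0.1 -0.5] w 0.0092 q [-0.56  0.34  1.66  0.01  1.14 -1.39]
n 2 q6 end -1.36
  {"x":-0.0067,"y":-0.0133,"z":0.0494,"ax":0.2,"ay":0.3,"az":0.2,"claw":.094}
  {"x":-0.0070,"y":-0.0130,"z":0.0494,"ax":0.2,"ay":0.3,"az":0.2,"claw":.094}
```

View pics/w4.png

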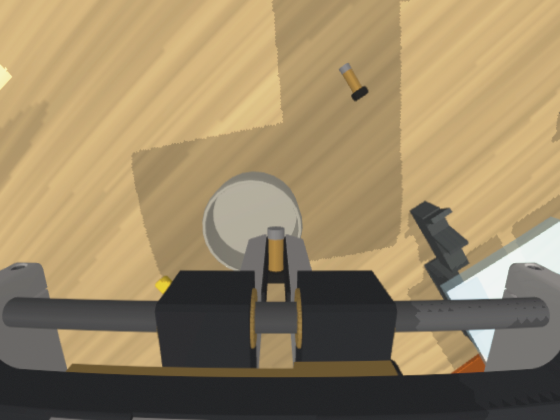

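```bash
python3 - <<'E'
from h import *
im,d,T=load('w4')
for u,v in [(204,222),(300,222),(252,172)]: print(atz('wrist',u,v,.048,T))
# predicted rim
c=np.array([.4666,-.2794]); print([np.round(proj('wrist',[c[0]+.046*np.cos(a),c[1]+.046*np.sin(a),.048],T)) for a in np.arange(0,6.28,.785)])
E
```

```text
[ 0.43438743 -0.30527611  0.048     ]
[ 0.49437561 -0.24027616  0.048     ]
[ 0.43111616 -0.24090732  0.048     ]
[array([282., 262.]), array([298., 230.]), array([285., 195.]), array([249., 179.]), array([213., 192.]), array([199., 226.]), array([214., 259.]), array([247., 273.])]
```

step_arm(steps=[{"x": -0.004,"y": -0.011,"z": 0.035,"ax": 0.2,"ay": 0.3,"az": 0,"claw": 0},{"x": -0.004,"y": -0.011,"z": 0.035,"ax": 0.2,"ay": 0.3,"az": 0,"claw": 0},{"x": 0,"y": 0,"z": 0.02,"ax": 0,"ay": 0,"az": 0,"claw": 0},{"x": 0,"y": 0,"z": 0.001,"ax": 0,"ay": 0,"az": 0,"claw": 0}])

```text
time_s: 5.08
ee_pos: [0.4663, -0.2719, 0.0386]
eef_rot: [3.139, 0.005, 2.397]
force: [-0.7, 1.0, -0.6]
grip_width: 0.0092
```

step_arm(steps=[{"x": 0,"y": 0,"z": 0.001,"ax": 0,"ay": 0,"az": 0,"claw": 0.03},{"x": 0,"y": 0,"z": 0.001,"ax": 0,"ay": 0,"az": 0,"claw": 0.03},{"x": 0,"y": 0,"z": 0,"ax": 0,"ay": 0,"az": 0,"claw": 0.03},{"x": 0,"y": 0,"z": -0.04,"ax": 0,"ay": 0,"az": 0,"claw": 0.03},{"x": 0,"y": 0,"z": -0.04,"ax": 0,"ay": 0,"az": 0,"claw": 0.03}])

```text
time_s: 5.5
ee_pos: [0.4649, -0.2674, 0.1153]
eef_rot: [3.14, -0.006, 2.4]
force: [1.3, -1.6, 0.1]
grip_width: 0.0293
```

```bash
python3 - <<'E'
from h import *
st(); snap('wrist','w5'); plan(.4321,-.1138,.11,2.961)
E
```

```text
t 5.50 [ 0.4649 -0.2674  0.1153] [ 3.14  -0.006  2.4  ] F [ 1.3 -1.6  0.1] w 0.0293 q [-0.59  0.36  1.66  0.    1.13 -1.42]
n 5 q6 end -1.65
  {"x":0.0262,"y":0.0181,"z":0.0026,"ax":0.0,"ay":0.1,"az":-6.4,"claw":.094}
  {"x":0.0240,"y":0.0209,"z":0.0026,"ax":0.0,"ay":0.1,"az":-6.4,"claw":.094}
  {"x":0.0215,"y":0.0235,"z":0.0026,"ax":0.0,"ay":0.1,"az":-6.4,"claw":.094}
  {"x":0.0187,"y":0.0257,"z":0.0026,"ax":0.0,"ay":0.1,"az":-6.4,"claw":.094}
  {"x":0.0157,"y":0.0277,"z":0.0026,"ax":0.0,"ay":0.1,"az":-6.4,"claw":.094}
```

View pics/w5.png

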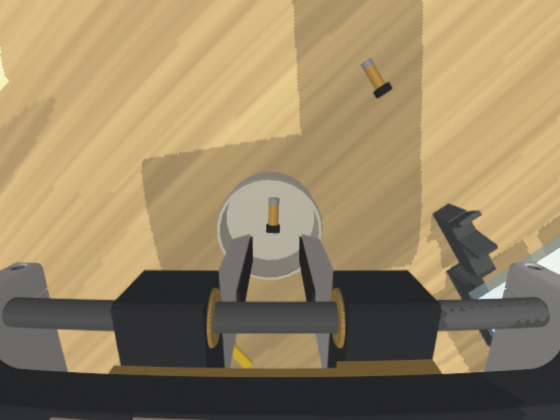

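Valve lies in the tin (273,215). Next valve v3 (seen at (377,78)).

step_arm(steps=[{"x": 0.026,"y": 0.018,"z": 0.002,"ax": 0,"ay": 0.1,"az": -6.4,"claw": 0.045},{"x": 0.024,"y": 0.021,"z": 0.002,"ax": 0,"ay": 0.1,"az": -6.4,"claw": 0.045},{"x": 0.0215,"y": 0.0235,"z": 0.002,"ax": 0,"ay": 0.1,"az": -6.4,"claw": 0.045},{"x": 0.019,"y": 0.026,"z": 0.002,"ax": 0,"ay": 0.1,"az": -6.4,"claw": 0.045},{"x": 0.016,"y": 0.028,"z": 0.01,"ax": 0,"ay": 0.1,"az": -6.4,"claw": 0.045}])

```text
time_s: 5.97
ee_pos: [0.4356, -0.1129, 0.1161]
eef_rot: [-3.137, 0.02, 2.975]
force: [0.8, -0.2, 0.5]
grip_width: 0.0453
```

step_arm(steps=[{"x": 0,"y": 0,"z": 0.015,"ax": 0,"ay": 0,"az": 0,"claw": 0.045},{"x": 0,"y": 0,"z": 0.001,"ax": 0,"ay": 0,"az": 0,"claw": 0.045}])

```text
time_s: 6.13
ee_pos: [0.4354, -0.1079, 0.1016]
eef_rot: [-3.137, 0.024, 2.988]
force: [0.1, -0.5, -0.7]
grip_width: 0.045
```

```bash
python3 - <<'E'
from h import *
st(); snap('wrist','w6'); plan(.4321,-.1138,.01,2.961)
crop('w6',220,150,340,270,5,'c8')
E
```

```text
t 6.13 [ 0.4354 -0.1079  0.1016] [-3.137  0.024  2.988] F [ 0.1 -0.5 -0.7] w 0.0450 q [-0.32  0.19  1.93 -0.    1.   -1.74]
n 3 q6 end -1.65
  {"x":0.0017,"y":-0.0019,"z":0.0308,"ax":-0.1,"ay":0.5,"az":0.5,"claw":.094}
  {"x":0.0014,"y":-0.0019,"z":0.0308,"ax":-0.1,"ay":0.5,"az":0.5,"claw":.094}
  {"x":0.0012,"y":-0.0020,"z":0.0308,"ax":-0.1,"ay":0.5,"az":0.5,"claw":.094}
```

View pics/c8.png

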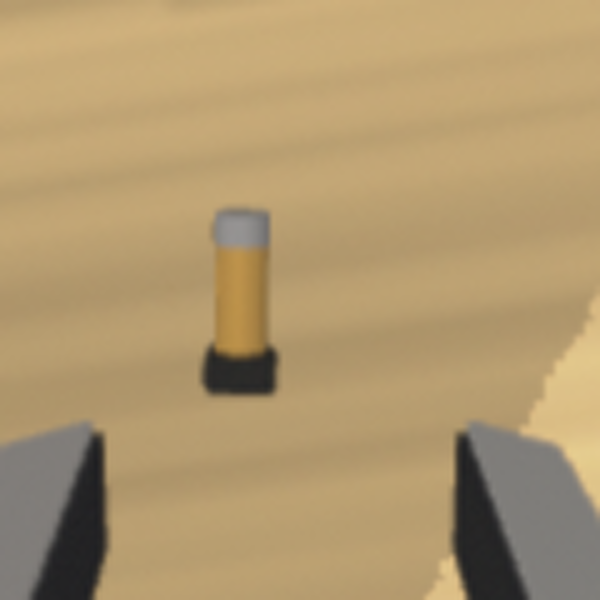

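```bash
python3 - <<'E'
from h import *
g,y=valve('w6',(268.4,192.4),(268,227)); plan(g[0],g[1],.012,2.988)
E
```

```text
c [ 0.4346 -0.1144  0.007 ] L 0.0341 phi 2.971 grasp [ 0.4306 -0.1137] yaw -0.170 q6 1.48
n 3 q6 end -1.68
  {"x":0.0022,"y":-0.0019,"z":0.0301,"ax":-0.1,"ay":0.5,"az":-0.0,"claw":.094}
  {"x":0.0019,"y":-0.0020,"z":0.0302,"ax":-0.1,"ay":0.5,"az":-0.0,"claw":.094}
  {"x":0.0017,"y":-0.0020,"z":0.0302,"ax":-0.1,"ay":0.5,"az":-0.0,"claw":.094}
```

step_arm(steps=[{"x": 0.0022,"y": -0.002,"z": 0.03,"ax": -0.1,"ay": 0.5,"az": 0.3,"claw": 0.035},{"x": 0.002,"y": -0.002,"z": 0.03,"ax": -0.1,"ay": 0.5,"az": 0.3,"claw": 0.03},{"x": 0.0017,"y": -0.002,"z": 0.022,"ax": -0.1,"ay": 0.5,"az": 0.3,"claw": 0.025},{"x": 0,"y": 0,"z": 0.002,"ax": 0,"ay": 0,"az": 0,"claw": 0.022},{"x": 0,"y": 0,"z": 0.001,"ax": 0,"ay": 0,"az": 0,"claw": 0.022}])

```text
time_s: 6.6
ee_pos: [0.436, -0.1173, 0.0221]
eef_rot: [-3.14, 0.011, 2.966]
force: [0.0, -0.5, 0.7]
grip_width: 0.0227
```

```bash
python3 - <<'E'
from h import *
st(); plan(.4306,-.1137,.003,2.978)
E
```

```text
t 6.60 [ 0.436  -0.1173  0.0221] [-3.14   0.011  2.966] F [ 0.  -0.5  0.7] w 0.0227 q [-0.34  0.34  1.96  0.    0.83 -1.74]
n 1 q6 end -1.67
  {"x":0.0062,"y":0.0026,"z":0.0190,"ax":-0.1,"ay":0.6,"az":-0.7,"claw":.094}
```

step_arm(steps=[{"x": 0.006,"y": 0.003,"z": 0.004,"ax": -0.1,"ay": 0.6,"az": -0.6,"claw": 0.024},{"x": 0.001,"y": 0,"z": 0.01,"ax": 0,"ay": 0,"az": 0,"claw": 0.022},{"x": 0,"y": 0,"z": 0.005,"ax": 0,"ay": 0,"az": 0,"claw": 0.022}])

```text
time_s: 6.85
ee_pos: [0.4318, -0.1141, 0.006]
eef_rot: [-3.141, 0.006, 2.976]
force: [0.6, 0.2, -0.4]
grip_width: 0.0218
```

step_arm(steps=[{"x": 0,"y": 0,"z": 0.003,"ax": 0,"ay": 0,"az": 0,"claw": 0},{"x": 0,"y": 0,"z": 0.001,"ax": 0,"ay": 0,"az": 0,"claw": 0},{"x": 0,"y": 0,"z": 0.001,"ax": 0,"ay": 0,"az": 0,"claw": 0},{"x": 0,"y": 0,"z": 0.001,"ax": 0,"ay": 0,"az": 0,"claw": 0}])

```text
time_s: 7.18
ee_pos: [0.4324, -0.1142, 0.001]
eef_rot: [-3.141, 0.007, 2.976]
force: [-11.7, 2.7, 28.0]
grip_width: 0.0091
```

Gripped. Lift and go back to the tin (aim a bit off the first valve).

step_arm(steps=[{"x": 0,"y": 0,"z": -0.03,"ax": 0,"ay": 0,"az": 0,"claw": 0},{"x": 0,"y": 0,"z": -0.04,"ax": 0,"ay": 0,"az": 0,"claw": 0},{"x": 0,"y": 0,"z": -0.04,"ax": 0,"ay": 0,"az": 0,"claw": 0}])

```text
time_s: 7.43
ee_pos: [0.4279, -0.1127, 0.1083]
eef_rot: [3.14, -0.006, 2.976]
force: [0.1, -0.7, 0.6]
grip_width: 0.0093
```

```bash
python3 - <<'E'
from h import *
st(); plan(.458,-.275,.115,2.97)
E
```

```text
t 7.43 [ 0.4279 -0.1127  0.1083] [ 3.14  -0.006  2.976] F [ 0.1 -0.7  0.6] w 0.0093 q [-0.34  0.18  1.92  0.    1.05 -1.75]
n 5 q6 end -1.94
  {"x":-0.0113,"y":-0.0310,"z":-0.0014,"ax":0.0,"ay":-0.1,"az":0.1,"claw":.094}
  {"x":-0.0113,"y":-0.0310,"z":-0.0014,"ax":0.0,"ay":-0.1,"az":0.1,"claw":.094}
  {"x":-0.0114,"y":-0.0310,"z":-0.0014,"ax":0.0,"ay":-0.1,"az":0.1,"claw":.094}
  {"x":-0.0114,"y":-0.0310,"z":-0.0014,"ax":0.0,"ay":-0.1,"az":0.1,"claw":.094}
  {"x":-0.0114,"y":-0.0310,"z":-0.0014,"ax":0.0,"ay":-0.1,"az":0.1,"claw":.094}
```

step_arm(steps=[{"x": -0.0115,"y": -0.031,"z": -0.002,"ax": 0,"ay": 0,"az": 0,"claw": 0},{"x": -0.0115,"y": -0.031,"z": -0.002,"ax": 0,"ay": 0,"az": 0,"claw": 0},{"x": -0.0115,"y": -0.031,"z": -0.002,"ax": 0,"ay": 0,"az": 0,"claw": 0},{"x": -0.0115,"y": -0.031,"z": 0,"ax": 0,"ay": 0,"az": 0,"claw": 0},{"x": -0.0115,"y": -0.031,"z": 0,"ax": 0,"ay": 0,"az": 0,"claw": 0}])

```text
time_s: 7.85
ee_pos: [0.4641, -0.2783, 0.1275]
eef_rot: [-3.138, 0.012, 2.984]
force: [0.5, 0.4, 0.3]
grip_width: 0.0092
```

```bash
python3 - <<'E'
from h import *
st(); plan(.458,-.275,.035,2.976,n=3);snap('wrist','w7')
E
```

```text
t 7.85 [ 0.4641 -0.2783  0.1275] [-3.138  0.012  2.984] F [0.5 0.4 0.3] w 0.0092 q [-0.61  0.35  1.64  0.    1.13 -2.02]
n 3 q6 end -1.95
  {"x":0.0025,"y":0.0009,"z":0.0308,"ax":-0.1,"ay":0.2,"az":0.1,"claw":.094}
  {"x":0.0024,"y":0.0008,"z":0.0308,"ax":-0.1,"ay":0.2,"az":0.1,"claw":.094}
  {"x":0.0023,"y":0.0008,"z":0.0308,"ax":-0.1,"ay":0.2,"az":0.1,"claw":.094}
```

View pics/w7.png

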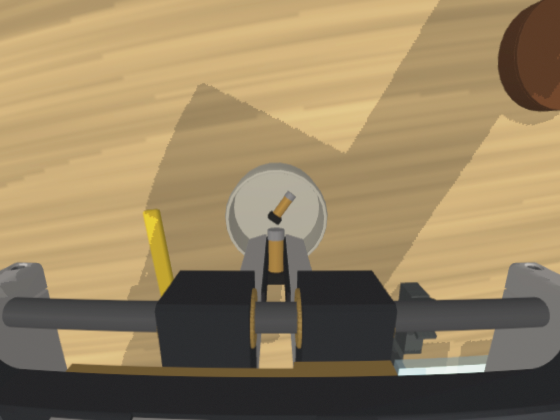

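step_arm(steps=[{"x": 0.002,"y": -0.002,"z": 0.03,"ax": -0.1,"ay": 0.2,"az": 0,"claw": 0},{"x": 0.002,"y": 0.001,"z": 0.03,"ax": -0.1,"ay": 0.2,"az": 0,"claw": 0},{"x": 0,"y": 0,"z": 0.025,"ax": 0,"ay": 0,"az": 0,"claw": 0},{"x": 0,"y": 0,"z": 0.001,"ax": 0,"ay": 0,"az": 0,"claw": 0}])

```text
time_s: 8.23
ee_pos: [0.4625, -0.2886, 0.0407]
eef_rot: [-3.137, 0.011, 2.977]
force: [-0.2, -0.2, -1.5]
grip_width: 0.009
```

step_arm(steps=[{"x": 0,"y": 0,"z": 0.001,"ax": 0,"ay": 0,"az": 0,"claw": 0.03},{"x": 0,"y": 0,"z": 0.001,"ax": 0,"ay": 0,"az": 0,"claw": 0.03},{"x": 0,"y": 0,"z": 0,"ax": 0,"ay": 0,"az": 0,"claw": 0.03},{"x": 0,"y": 0,"z": -0.04,"ax": 0,"ay": 0,"az": 0,"claw": 0.03},{"x": 0,"y": 0,"z": -0.04,"ax": 0,"ay": 0,"az": 0,"claw": 0.03}])

```text
time_s: 8.65
ee_pos: [0.4601, -0.2863, 0.118]
eef_rot: [-3.141, 0.003, 2.978]
force: [0.3, 0.4, 0.7]
grip_width: 0.0304
```

```bash
python3 - <<'E'
from h import *
st(); snap('wrist','w8');snap('top','t8')
crop('t8',180,90,440,300,3,'c9'); plan(.438,.107,.12,-2.632+2*np.pi)
E
```

```text
t 8.65 [ 0.4601 -0.2863  0.118 ] [-3.141e+00  3.000e-03  2.978e+00] F [0.3 0.4 0.7] w 0.0304 q [-0.62  0.37  1.64  0.    1.13 -2.03]
n 10 q6 end -1.84
  {"x":0.0089,"y":0.0386,"z":0.0000,"ax":-0.1,"ay":0.1,"az":-3.9,"claw":.094}
  {"x":0.0063,"y":0.0391,"z":0.0001,"ax":-0.1,"ay":0.1,"az":-3.9,"claw":.094}
  {"x":0.0036,"y":0.0394,"z":0.0001,"ax":-0.1,"ay":0.1,"az":-3.9,"claw":.094}
  {"x":0.0010,"y":0.0396,"z":0.0001,"ax":-0.1,"ay":0.1,"az":-3.9,"claw":.094}
  {"x":-0.0017,"y":0.0395,"z":0.0002,"ax":-0.1,"ay":0.1,"az":-3.9,"claw":.094}
  {"x":-0.0044,"y":0.0393,"z":0.0002,"ax":-0.1,"ay":0.1,"az":-3.9,"claw":.094}
  {"x":-0.0070,"y":0.0390,"z":0.0002,"ax":-0.1,"ay":0.1,"az":-3.9,"claw":.094}
  {"x":-0.0096,"y":0.0384,"z":0.0003,"ax":-0.1,"ay":0.1,"az":-3.9,"claw":.094}
  {"x":-0.0122,"y":0.0377,"z":0.0003,"ax":-0.1,"ay":0.1,"az":-3.9,"claw":.094}
  {"x":-0.0147,"y":0.0368,"z":0.0003,"ax":-0.1,"ay":0.1,"az":-3.9,"claw":.094}
```

View pics/w8.png

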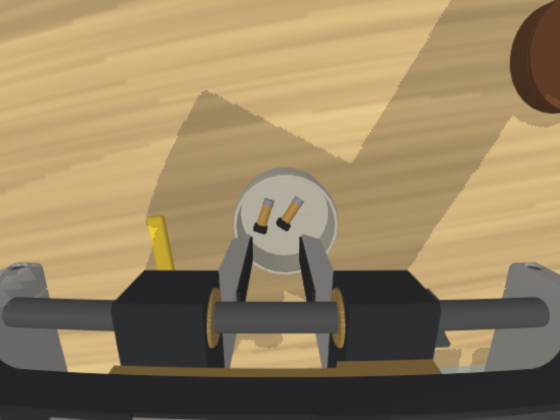

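View pics/c9.png

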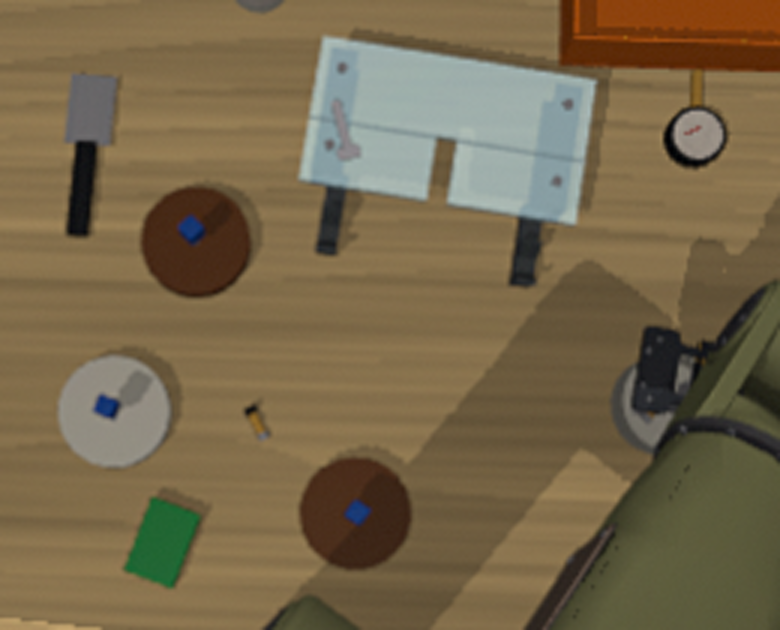

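step_arm(steps=[{"x": 0.009,"y": 0.0385,"z": 0,"ax": -0.1,"ay": 0.1,"az": -3.9,"claw": 0.045},{"x": 0.006,"y": 0.039,"z": 0,"ax": -0.1,"ay": 0.1,"az": -3.9,"claw": 0.045},{"x": 0.0035,"y": 0.0395,"z": 0,"ax": -0.1,"ay": 0.1,"az": -3.9,"claw": 0.045},{"x": 0.001,"y": 0.0395,"z": 0,"ax": -0.1,"ay": 0.1,"az": -3.9,"claw": 0.045},{"x": -0.002,"y": 0.0395,"z": 0,"ax": -0.1,"ay": 0.1,"az": -3.9,"claw": 0.045}])

```text
time_s: 9.17
ee_pos: [0.4516, -0.0902, 0.1283]
eef_rot: [-3.133, 0.015, -2.961]
force: [1.3, 0.8, -0.1]
grip_width: 0.0449
```

step_arm(steps=[{"x": -0.0045,"y": 0.039,"z": 0,"ax": -0.1,"ay": 0.1,"az": -3.9,"claw": 0.045},{"x": -0.007,"y": 0.039,"z": 0,"ax": -0.1,"ay": 0.1,"az": -3.9,"claw": 0.045},{"x": -0.01,"y": 0.0385,"z": 0,"ax": -0.1,"ay": 0.1,"az": -3.9,"claw": 0.045},{"x": -0.012,"y": 0.038,"z": 0,"ax": -0.1,"ay": 0.1,"az": -3.9,"claw": 0.045},{"x": -0.01,"y": 0.025,"z": 0.005,"ax": 0,"ay": 0,"az": -2,"claw": 0.045}])

```text
time_s: 9.58
ee_pos: [0.4366, 0.1052, 0.1283]
eef_rot: [-3.132, 0.017, -2.635]
force: [0.2, 0.4, -0.3]
grip_width: 0.0451
```

```bash
python3 - <<'E'
from h import *
st(); plan(.438,.107,.10,-2.632+2*np.pi)
E
```

```text
t 9.58 [0.4366 0.1052 0.1283] [-3.132  0.017 -2.635] F [ 0.2  0.4 -0.3] w 0.0451 q [ 0.16  0.15  1.9  -0.    1.08 -1.92]
n 1 q6 end -1.84
  {"x":-0.0016,"y":0.0012,"z":0.0284,"ax":-0.6,"ay":1.0,"az":-0.2,"claw":.094}
```

step_arm(steps=[{"x": 0,"y": -0.003,"z": 0.028,"ax": -0.6,"ay": 1.0,"az": 0,"claw": 0.045},{"x": 0,"y": 0,"z": 0.001,"ax": 0,"ay": 0,"az": 0,"claw": 0.045}])

```text
time_s: 9.75
ee_pos: [0.4385, 0.1081, 0.1008]
eef_rot: [-3.141, 0.004, -2.625]
force: [-0.3, -0.7, -0.8]
grip_width: 0.045
```

```bash
python3 - <<'E'
from h import *
st(); snap('wrist','w9')
crop('w9',220,150,340,270,5,'c10')
E
```

```text
t 9.75 [0.4385 0.1081 0.1008] [-3.141  0.004 -2.625] F [-0.3 -0.7 -0.8] w 0.0450 q [ 0.16  0.2   1.91  0.    1.03 -1.93]
```

View pics/c10.png

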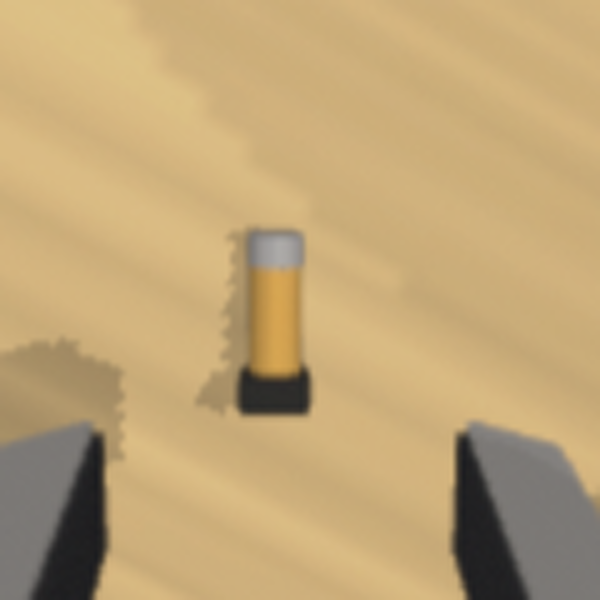

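```bash
python3 - <<'E'
from h import *
g,y=valve('w9',(275+0,232),(274,407)) if 0 else valve('w9',(220+275/5,150+232/5),(220+274/5,150+407/5)); plan(g[0],g[1],.012,y+np.pi)
E
```

```text
c [0.4408 0.1097 0.007 ] L 0.0345 phi -2.629 grasp [0.4373 0.1077] yaw 0.512 q6 1.30
n 3 q6 end -1.84
  {"x":0.0009,"y":0.0003,"z":0.0303,"ax":-0.0,"ay":0.1,"az":0.1,"claw":.094}
  {"x":0.0009,"y":0.0003,"z":0.0303,"ax":-0.0,"ay":0.1,"az":0.1,"claw":.094}
  {"x":0.0008,"y":0.0003,"z":0.0303,"ax":-0.0,"ay":0.1,"az":0.1,"claw":.094}
```

step_arm(steps=[{"x": 0.001,"y": 0.0005,"z": 0.03,"ax": 0,"ay": 0.1,"az": 0,"claw": 0.035},{"x": 0.001,"y": 0,"z": 0.03,"ax": 0,"ay": 0.1,"az": 0,"claw": 0.03},{"x": 0.001,"y": 0,"z": 0.025,"ax": 0,"ay": 0.1,"az": 0,"claw": 0.025},{"x": 0,"y": 0,"z": 0.002,"ax": 0,"ay": 0,"az": 0,"claw": 0.022}])

```text
time_s: 10.13
ee_pos: [0.442, 0.106, 0.021]
eef_rot: [-3.135, 0.015, -2.63]
force: [0.5, -0.3, -0.7]
grip_width: 0.0232
```

```bash
python3 - <<'E'
from h import *
st();  plan(.4373,.1077,.004,-2.629)
E
```

```text
t 10.13 [0.442 0.106 0.021] [-3.135  0.015 -2.63 ] F [ 0.5 -0.3 -0.7] w 0.0232 q [ 0.16  0.34  1.96 -0.    0.82 -1.93]
n 1 q6 end -1.84
  {"x":0.0036,"y":0.0039,"z":0.0169,"ax":-0.4,"ay":0.8,"az":-0.0,"claw":.094}
```

step_arm(steps=[{"x": 0.0036,"y": 0.004,"z": 0.003,"ax": -0.4,"ay": 0.8,"az": 0,"claw": 0.024},{"x": 0.001,"y": 0,"z": 0.01,"ax": 0,"ay": 0,"az": 0,"claw": 0.022},{"x": 0,"y": 0,"z": 0.005,"ax": 0,"ay": 0,"az": 0,"claw": 0.022}])

```text
time_s: 10.38
ee_pos: [0.4384, 0.1065, 0.0066]
eef_rot: [-3.14, 0.005, -2.633]
force: [0.6, 0.5, -0.1]
grip_width: 0.0223
```

step_arm(steps=[{"x": 0,"y": 0,"z": 0.002,"ax": 0,"ay": 0,"az": 0,"claw": 0},{"x": 0,"y": 0,"z": 0.001,"ax": 0,"ay": 0,"az": 0,"claw": 0},{"x": 0,"y": 0,"z": 0.001,"ax": 0,"ay": 0,"az": 0,"claw": 0},{"x": 0,"y": 0,"z": 0,"ax": 0,"ay": 0,"az": 0,"claw": 0}])

```text
time_s: 10.72
ee_pos: [0.4397, 0.1064, 0.0045]
eef_rot: [-3.139, 0.008, -2.634]
force: [-0.0, 0.3, -0.5]
grip_width: 0.0091
```

step_arm(steps=[{"x": 0,"y": 0,"z": -0.03,"ax": 0,"ay": 0,"az": 0,"claw": 0},{"x": 0,"y": 0,"z": -0.04,"ax": 0,"ay": 0,"az": 0,"claw": 0},{"x": 0,"y": 0,"z": -0.04,"ax": 0,"ay": 0,"az": 0,"claw": 0}])

```text
time_s: 10.97
ee_pos: [0.4351, 0.1056, 0.1118]
eef_rot: [3.14, -0.005, -2.634]
force: [0.5, 0.8, -0.3]
grip_width: 0.0089
```

```bash
python3 - <<'E'
from h import *
st();  plan(.465,-.280,.12,-2.629)
E
```

```text
t 10.97 [0.4351 0.1056 0.1118] [ 3.14  -0.005 -2.634] F [ 0.5  0.8 -0.3] w 0.0089 q [ 0.16  0.19  1.9   0.    1.06 -1.92]
n 10 q6 end -2.63
  {"x":0.0161,"y":-0.0351,"z":-0.0008,"ax":0.0,"ay":-0.0,"az":-0.0,"claw":.094}
  {"x":0.0162,"y":-0.0351,"z":-0.0008,"ax":0.0,"ay":-0.0,"az":-0.0,"claw":.094}
  {"x":0.0162,"y":-0.0351,"z":-0.0008,"ax":0.0,"ay":-0.0,"az":-0.0,"claw":.094}
  {"x":0.0162,"y":-0.0351,"z":-0.0008,"ax":0.0,"ay":-0.0,"az":-0.0,"claw":.094}
  {"x":0.0162,"y":-0.0351,"z":-0.0008,"ax":0.0,"ay":-0.0,"az":-0.0,"claw":.094}
  {"x":0.0162,"y":-0.0351,"z":-0.0008,"ax":0.0,"ay":-0.0,"az":-0.0,"claw":.094}
  {"x":0.0162,"y":-0.0351,"z":-0.0008,"ax":0.0,"ay":-0.0,"az":-0.0,"claw":.094}
  {"x":0.0163,"y":-0.0351,"z":-0.0008,"ax":0.0,"ay":-0.0,"az":-0.0,"claw":.094}
  {"x":0.0163,"y":-0.0351,"z":-0.0008,"ax":0.0,"ay":-0.0,"az":-0.0,"claw":.094}
  {"x":0.0163,"y":-0.0351,"z":-0.0008,"ax":0.0,"ay":-0.0,"az":-0.0,"claw":.094}
```

```bash
python3 - <<'E'
from h import *
plan(.465,-.280,.12,2.9)
E
```

```text
n 10 q6 end -1.87
  {"x":0.0161,"y":-0.0351,"z":-0.0008,"ax":0.0,"ay":-0.0,"az":4.3,"claw":.094}
  {"x":0.0135,"y":-0.0363,"z":-0.0008,"ax":0.0,"ay":-0.0,"az":4.3,"claw":.094}
  {"x":0.0107,"y":-0.0372,"z":-0.0008,"ax":0.0,"ay":-0.0,"az":4.3,"claw":.094}
  {"x":0.0079,"y":-0.0379,"z":-0.0008,"ax":0.0,"ay":-0.0,"az":4.3,"claw":.094}
  {"x":0.0050,"y":-0.0383,"z":-0.0008,"ax":0.0,"ay":-0.0,"az":4.3,"claw":.094}
  {"x":0.0022,"y":-0.0386,"z":-0.0008,"ax":0.0,"ay":-0.0,"az":4.3,"claw":.094}
  {"x":-0.0007,"y":-0.0387,"z":-0.0008,"ax":0.0,"ay":-0.0,"az":4.3,"claw":.094}
  {"x":-0.0036,"y":-0.0385,"z":-0.0008,"ax":0.0,"ay":-0.0,"az":4.3,"claw":.094}
  {"x":-0.0065,"y":-0.0381,"z":-0.0008,"ax":0.0,"ay":-0.0,"az":4.3,"claw":.094}
  {"x":-0.0093,"y":-0.0375,"z":-0.0008,"ax":0.0,"ay":-0.0,"az":4.3,"claw":.094}
```

step_arm(steps=[{"x": 0.016,"y": -0.035,"z": -0.001,"ax": 0,"ay": 0,"az": 4.3,"claw": 0},{"x": 0.0135,"y": -0.036,"z": -0.001,"ax": 0,"ay": 0,"az": 4.3,"claw": 0},{"x": 0.0105,"y": -0.037,"z": 0,"ax": 0,"ay": 0,"az": 4.3,"claw": 0},{"x": 0.008,"y": -0.038,"z": 0,"ax": 0,"ay": 0,"az": 4.3,"claw": 0},{"x": 0.005,"y": -0.0385,"z": 0,"ax": 0,"ay": 0,"az": 4.3,"claw": 0}])

```text
time_s: 11.38
ee_pos: [0.4548, -0.0876, 0.1259]
eef_rot: [-3.139, 0.015, -3.01]
force: [1.3, -0.1, -0.4]
grip_width: 0.0096
```

step_arm(steps=[{"x": 0.002,"y": -0.0385,"z": 0,"ax": 0,"ay": 0,"az": 4.3,"claw": 0},{"x": -0.0005,"y": -0.0385,"z": 0,"ax": 0,"ay": 0,"az": 4.3,"claw": 0},{"x": -0.0035,"y": -0.0385,"z": 0,"ax": 0,"ay": 0,"az": 4.3,"claw": 0},{"x": -0.0065,"y": -0.038,"z": 0,"ax": 0,"ay": 0,"az": 4.3,"claw": 0},{"x": -0.004,"y": -0.02,"z": 0,"ax": 0,"ay": 0,"az": 2,"claw": 0}])

```text
time_s: 11.8
ee_pos: [0.4649, -0.2741, 0.129]
eef_rot: [3.14, 0.02, 2.917]
force: [0.8, 0.2, 0.1]
grip_width: 0.009
```

```bash
python3 - <<'E'
from h import *
st(); plan(.465,-.280,.04,2.9,n=3);snap('wrist','w10')
E
```

```text
t 11.80 [ 0.4649 -0.2741  0.129 ] [3.14  0.02  2.917] F [0.8 0.2 0.1] w 0.0090 q [-0.6   0.34  1.65  0.01  1.13 -1.95]
n 3 q6 end -1.87
  {"x":0.0001,"y":-0.0020,"z":0.0297,"ax":0.0,"ay":0.4,"az":0.3,"claw":.094}
  {"x":-0.0001,"y":-0.0020,"z":0.0297,"ax":0.0,"ay":0.4,"az":0.3,"claw":.094}
  {"x":-0.0003,"y":-0.0019,"z":0.0297,"ax":0.0,"ay":0.4,"az":0.3,"claw":.094}
```

View pics/w10.png

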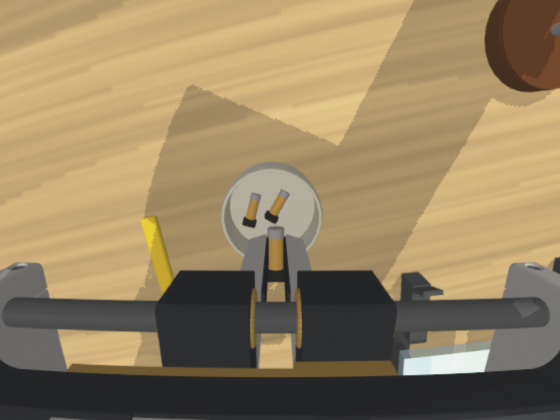

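step_arm(steps=[{"x": -0.003,"y": 0.001,"z": 0.03,"ax": 0,"ay": 0.4,"az": 0,"claw": 0},{"x": -0.002,"y": 0,"z": 0.03,"ax": 0,"ay": 0.4,"az": 0,"claw": 0},{"x": 0,"y": 0,"z": 0.025,"ax": 0,"ay": 0.2,"az": 0,"claw": 0},{"x": 0,"y": 0,"z": 0.001,"ax": 0,"ay": 0,"az": 0,"claw": 0}])

```text
time_s: 12.18
ee_pos: [0.472, -0.2806, 0.0429]
eef_rot: [-3.14, 0.008, 2.909]
force: [-0.8, 0.3, -0.6]
grip_width: 0.0092
```

step_arm(steps=[{"x": 0,"y": 0,"z": 0.001,"ax": 0,"ay": 0,"az": 0,"claw": 0.03},{"x": 0,"y": 0,"z": 0.001,"ax": 0,"ay": 0,"az": 0,"claw": 0.03},{"x": 0,"y": 0,"z": 0,"ax": 0,"ay": 0,"az": 0,"claw": 0.03},{"x": 0,"y": 0,"z": -0.04,"ax": 0,"ay": 0,"az": 0,"claw": 0.03},{"x": 0,"y": 0,"z": -0.04,"ax": 0,"ay": 0,"az": 0,"claw": 0.03}])

```text
time_s: 12.6
ee_pos: [0.4697, -0.2785, 0.1205]
eef_rot: [3.14, 0.0, 2.91]
force: [1.0, -0.5, 1.4]
grip_width: 0.0302
```

```bash
python3 - <<'E'
from h import *
st(); snap('wrist','w11')
crop('w11',190,130,370,290,4,'c11')
E
```

```text
t 12.60 [ 0.4697 -0.2785  0.1205] [3.14 0.   2.91] F [ 1.  -0.5  1.4] w 0.0302 q [-0.6   0.38  1.63  0.    1.14 -1.94]
```

View pics/c11.png

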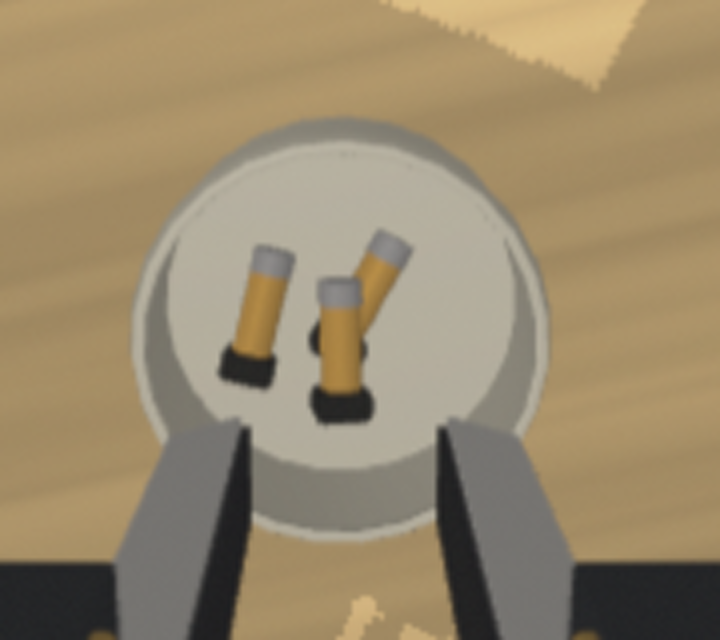

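```bash
python3 - <<'E'
from h import *
im,d,T=load('w11')
def A(x,y): return atz('wrist',190+x/4,130+y/4,.048,T)[:2]
l,r,t,b=A(133,335),A(548,335),A(340,141),A(340,541)
print(l,r,t,b,np.linalg.norm(l-r),np.linalg.norm(t-b),(t+b)/2,(l+r)/2)
p=np.array(proj('wrist',[.4697,-.2785,.048],T))
c=(t+b)/2; print(c)
for a in np.arange(0,6.28,.785): u,v=proj('wrist',[c[0]+.046*np.cos(a),c[1]+.046*np.sin(a),.048],T); print(round((u-190)*4),round((v-130)*4))
C={}
print(atz('top',215.7,225.6,.087))
E
```

```text
[ 0.45523001 -0.32121774] [ 0.47608176 -0.2325601 ] [ 0.42447407 -0.26733565] [ 0.51325861 -0.28820826] 0.09107674087539445 0.09120504125779419 [ 0.46886634 -0.27777196] [ 0.46565588 -0.27688892]
[ 0.46886634 -0.27777196]
386 538
514 453
545 303
454 172
290 145
158 241
138 395
233 514
[0.44416593 0.24149279 0.087     ]
```

```bash
python3 - <<'E'
from h import *
plan(.444,.241,.17,2.07)
E
```

```text
n 14 q6 end -0.00
  {"x":0.0105,"y":0.0358,"z":-0.0031,"ax":0.0,"ay":0.0,"az":3.4,"claw":.094}
  {"x":0.0126,"y":0.0351,"z":-0.0031,"ax":0.0,"ay":0.0,"az":3.4,"claw":.094}
  {"x":0.0147,"y":0.0342,"z":-0.0031,"ax":0.0,"ay":0.0,"az":3.4,"claw":.094}
  {"x":0.0167,"y":0.0333,"z":-0.0031,"ax":0.0,"ay":0.0,"az":3.4,"claw":.094}
  {"x":0.0187,"y":0.0322,"z":-0.0031,"ax":0.0,"ay":0.0,"az":3.4,"claw":.094}
  {"x":0.0206,"y":0.0311,"z":-0.0031,"ax":0.0,"ay":0.0,"az":3.4,"claw":.094}
  {"x":0.0224,"y":0.0298,"z":-0.0031,"ax":0.0,"ay":0.0,"az":3.4,"claw":.094}
  {"x":0.0242,"y":0.0284,"z":-0.0031,"ax":0.0,"ay":0.0,"az":3.4,"claw":.094}
  {"x":0.0258,"y":0.0269,"z":-0.0031,"ax":0.0,"ay":0.0,"az":3.4,"claw":.094}
  {"x":0.0274,"y":0.0253,"z":-0.0030,"ax":0.0,"ay":0.0,"az":3.4,"claw":.094}
  {"x":0.0289,"y":0.0236,"z":-0.0030,"ax":0.0,"ay":0.0,"az":3.4,"claw":.094}
  {"x":0.0302,"y":0.0218,"z":-0.0030,"ax":0.0,"ay":0.0,"az":3.4,"claw":.094}
  {"x":0.0315,"y":0.0200,"z":-0.0030,"ax":0.0,"ay":0.0,"az":3.4,"claw":.094}
  {"x":0.0326,"y":0.0180,"z":-0.0030,"ax":0.0,"ay":0.0,"az":3.4,"claw":.094}
```

step_arm(steps=[{"x": 0.0105,"y": 0.036,"z": -0.004,"ax": 0,"ay": 0,"az": 3.4,"claw": 0.06},{"x": 0.0125,"y": 0.035,"z": -0.004,"ax": 0,"ay": 0,"az": 3.4,"claw": 0.06},{"x": 0.0145,"y": 0.034,"z": -0.004,"ax": 0,"ay": 0,"az": 3.4,"claw": 0.06},{"x": 0.0165,"y": 0.033,"z": -0.004,"ax": 0,"ay": 0,"az": 3.4,"claw": 0.06},{"x": 0.0185,"y": 0.032,"z": -0.004,"ax": 0,"ay": 0,"az": 3.4,"claw": 0.06}])

```text
time_s: 13.07
ee_pos: [0.4647, -0.0947, 0.1584]
eef_rot: [3.139, 0.03, 2.595]
force: [1.0, -0.4, -0.4]
grip_width: 0.0592
```

step_arm(steps=[{"x": 0.0205,"y": 0.031,"z": -0.004,"ax": 0,"ay": 0,"az": 3.4,"claw": 0.06},{"x": 0.0225,"y": 0.03,"z": -0.004,"ax": 0,"ay": 0,"az": 3.4,"claw": 0.06},{"x": 0.024,"y": 0.0285,"z": -0.004,"ax": 0,"ay": 0,"az": 3.4,"claw": 0.06},{"x": 0.026,"y": 0.027,"z": -0.003,"ax": 0,"ay": 0,"az": 3.4,"claw": 0.06},{"x": 0.0275,"y": 0.0255,"z": -0.003,"ax": 0,"ay": 0,"az": 3.4,"claw": 0.06}])

```text
time_s: 13.48
ee_pos: [0.4574, 0.1015, 0.1827]
eef_rot: [3.118, 0.038, 2.282]
force: [0.6, 0.5, 0.7]
grip_width: 0.0601
```

step_arm(steps=[{"x": 0.029,"y": 0.0235,"z": -0.003,"ax": 0,"ay": 0,"az": 3.4,"claw": 0.06},{"x": 0.03,"y": 0.022,"z": -0.003,"ax": 0,"ay": 0,"az": 3.4,"claw": 0.06},{"x": 0.0315,"y": 0.02,"z": -0.003,"ax": 0,"ay": 0,"az": 3.4,"claw": 0.06},{"x": 0.01,"y": 0.006,"z": 0,"ax": 0,"ay": 0,"az": 1,"claw": 0.06},{"x": 0,"y": 0,"z": 0,"ax": 0,"ay": 0,"az": 0,"claw": 0.06}])

```text
time_s: 13.9
ee_pos: [0.4529, 0.2384, 0.1991]
eef_rot: [3.094, 0.034, 2.079]
force: [0.2, 0.2, -0.3]
grip_width: 0.0598
```

```bash
python3 - <<'E'
from h import *
st(); snap('wrist','w12')
E
```

```text
t 13.90 [0.4529 0.2384 0.1991] [3.094 0.034 2.079] F [ 0.2  0.2 -0.3] w 0.0598 q [ 0.43  0.19  1.67 -0.03  1.23 -0.07]
```

View pics/w12.png

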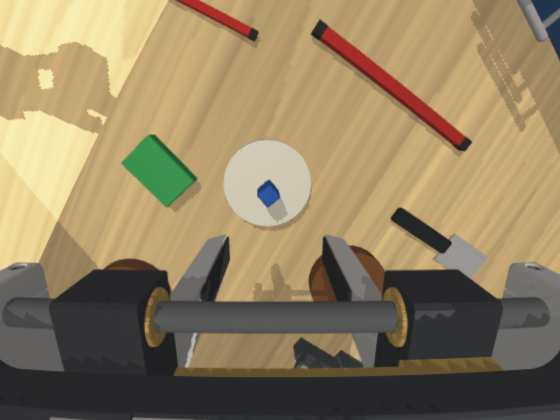

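```bash
python3 - <<'E'
from h import *
crop('w12',215,130,320,235,6,'c12')
im,d,T=load('w12')
a=atz('wrist',320,29,.007,T);b=atz('wrist',465,145,.007,T);print('bar',a,b,np.linalg.norm(a-b),(a+b)/2,np.arctan2(*(a-b)[1::-1]))
E
```

```text
bar [0.41507511 0.42774611 0.007     ] [0.64730549 0.41083019 0.007     ] 0.23284565453357783 [0.5311903  0.41928815 0.007     ] 3.0688799486788985
```

View pics/c12.png

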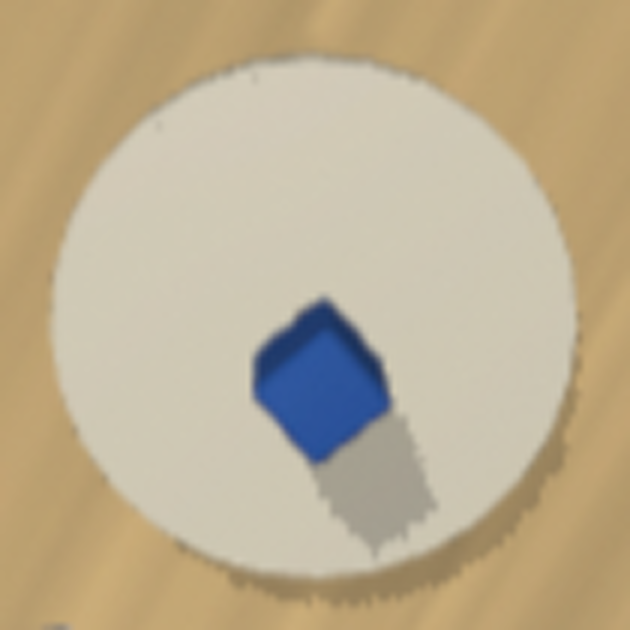

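```bash
python3 - <<'E'
from h import *
im,d,T=load('w12')
P=np.array([atz('wrist',215+x/6,130+y/6,.087,T)[:2] for x,y in [(255,387),(317,463),(390,405),(327,330)]])
print(P,P.mean(0)); E=np.roll(P,-1,0)-P; a=np.degrees(np.arctan2(E[:,1],E[:,0])); print(np.linalg.norm(E,axis=1),a,a%90)
print('lid',atz('wrist',215+314/6,130+317/6,.026,T))
cc=P.mean(0); yaw=np.radians(np.mean(a%90)); print(yaw)
for k in range(4): print(yaw+k*np.pi/2)
E
```

```text
[[0.43687836 0.24162958]
 [0.45222669 0.23509607]
 [0.45807163 0.24970857]
 [0.44269128 0.25577467]] [0.44746699 0.24555222]
[0.01668107 0.01573812 0.01653338 0.01529293] [ -23.05857469   68.19882036  158.47541261 -112.34020373] [66.94142531 68.19882036 68.47541261 67.65979627]
lid [0.44647748 0.2470748  0.026     ]
1.1836624654764274
1.1836624654764274
2.7544587922713237
4.32525511906622
5.896051445861117
```

```bash
python3 - <<'E'
from h import *
plan(.447,.245,.125,1.184)
E
```

```text
n 8 q6 end 0.89
  {"x":0.0015,"y":-0.0006,"z":0.0092,"ax":0.4,"ay":0.1,"az":6.4,"claw":.094}
  {"x":0.0014,"y":-0.0007,"z":0.0092,"ax":0.4,"ay":0.1,"az":6.4,"claw":.094}
  {"x":0.0013,"y":-0.0008,"z":0.0092,"ax":0.4,"ay":0.1,"az":6.4,"claw":.094}
  {"x":0.0012,"y":-0.0009,"z":0.0092,"ax":0.4,"ay":0.1,"az":6.4,"claw":.094}
  {"x":0.0011,"y":-0.0009,"z":0.0092,"ax":0.4,"ay":0.1,"az":6.4,"claw":.094}
  {"x":0.0010,"y":-0.0010,"z":0.0092,"ax":0.4,"ay":0.1,"az":6.4,"claw":.094}
  {"x":0.0008,"y":-0.0010,"z":0.0093,"ax":0.4,"ay":0.1,"az":6.4,"claw":.094}
  {"x":0.0007,"y":-0.0010,"z":0.0093,"ax":0.4,"ay":0.1,"az":6.4,"claw":.094}
```

step_arm(steps=[{"x": 0.0015,"y": -0.0005,"z": 0.01,"ax": 0.4,"ay": 0.1,"az": 6.4,"claw": 0.05},{"x": 0.0015,"y": -0.0005,"z": 0.01,"ax": 0.4,"ay": 0.1,"az": 6.4,"claw": 0.05},{"x": 0.0015,"y": -0.001,"z": 0.01,"ax": 0.4,"ay": 0.1,"az": 6.4,"claw": 0.05},{"x": 0.001,"y": -0.001,"z": 0.01,"ax": 0.4,"ay": 0.1,"az": 6.4,"claw": 0.05},{"x": 0.001,"y": -0.001,"z": 0.01,"ax": 0.4,"ay": 0.1,"az": 6.4,"claw": 0.05}])

```text
time_s: 14.37
ee_pos: [0.4514, 0.2383, 0.1533]
eef_rot: [3.11, 0.0, 1.505]
force: [0.3, -0.2, 0.1]
grip_width: 0.0498
```

step_arm(steps=[{"x": 0.001,"y": -0.001,"z": 0.01,"ax": 0.4,"ay": 0.1,"az": 6.4,"claw": 0.05},{"x": 0.001,"y": -0.001,"z": 0.01,"ax": 0.4,"ay": 0.1,"az": 6.4,"claw": 0.05},{"x": 0.001,"y": -0.001,"z": 0.01,"ax": 0.4,"ay": 0.1,"az": 5.5,"claw": 0.05},{"x": 0,"y": 0,"z": 0.001,"ax": 0,"ay": 0,"az": 0,"claw": 0.05}])

```text
time_s: 14.7
ee_pos: [0.4506, 0.2364, 0.1222]
eef_rot: [3.133, -0.013, 1.162]
force: [-0.3, 0.8, -0.1]
grip_width: 0.0498
```

```bash
python3 - <<'E'
from h import *
st(); snap('wrist','w13'); plan(.447,.245,.125,1.184)
crop('w13',190,120,370,280,4,'c13')
E
```

```text
t 14.70 [0.4506 0.2364 0.1222] [ 3.133 -0.013  1.162] F [-0.3  0.8 -0.1] w 0.0498 q [0.41 0.29 1.74 0.   1.1  0.82]
n 1 q6 end 0.89
  {"x":0.0064,"y":-0.0069,"z":-0.0020,"ax":0.6,"ay":-0.8,"az":-0.9,"claw":.094}
```

View pics/c13.png

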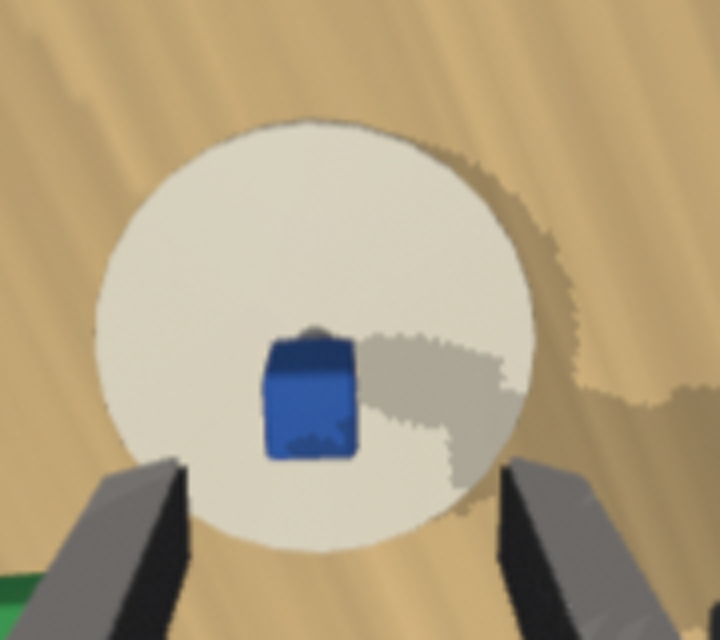

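```bash
python3 - <<'E'
from h import *
im,d,T=load('w13')
P=np.array([atz('wrist',190+x/4,120+y/4,.087,T)[:2] for x,y in [(265,378),(356,376),(357,457),(269,459)]])
E=np.roll(P,-1,0)-P; a=np.degrees(np.arctan2(E[:,1],E[:,0])); print(P.mean(0),np.linalg.norm(E,axis=1),np.radians(a%90))
print('lid',atz('wrist',190+316/4,120+335/4,.026,T))
c=P.mean(0); plan(c[0],c[1],.075,1.175)
E
```

```text
[0.44791738 0.2447785 ] [0.0169899  0.01585784 0.01670871 0.01587115] [1.18416288 1.17836625 1.18490816 1.19608907]
lid [0.4490575 0.2473535 0.026    ]
n 2 q6 end 0.90
  {"x":0.0029,"y":-0.0032,"z":0.0240,"ax":0.3,"ay":-0.4,"az":-0.2,"claw":.094}
  {"x":0.0031,"y":-0.0031,"z":0.0240,"ax":0.3,"ay":-0.4,"az":-0.2,"claw":.094}
```

step_arm(steps=[{"x": 0.003,"y": -0.003,"z": 0.024,"ax": 0.3,"ay": -0.4,"az": -0.6,"claw": 0.05},{"x": 0.003,"y": -0.003,"z": 0.024,"ax": 0.3,"ay": -0.4,"az": -0.6,"claw": 0.05},{"x": 0,"y": 0,"z": 0.002,"ax": 0,"ay": 0,"az": 0,"claw": 0.045}])

```text
time_s: 15.0
ee_pos: [0.4507, 0.2431, 0.0761]
eef_rot: [3.136, -0.004, 1.2]
force: [-0.1, 0.2, -0.5]
grip_width: 0.0472
```

```bash
python3 - <<'E'
from h import *
st(); plan(.448,.2455,.057,1.184)
E
```

```text
t 15.00 [0.4507 0.2431 0.0761] [ 3.136 -0.004  1.2  ] F [-0.1  0.2 -0.5] w 0.0472 q [ 0.42  0.36  1.76 -0.    1.01  0.79]
n 1 q6 end 0.89
  {"x":0.0012,"y":-0.0035,"z":0.0191,"ax":0.3,"ay":-0.2,"az":0.9,"claw":.094}
```

step_arm(steps=[{"x": 0.001,"y": -0.0035,"z": 0.016,"ax": 0.3,"ay": -0.2,"az": 0.9,"claw": 0.04},{"x": 0,"y": 0,"z": 0.002,"ax": 0,"ay": 0,"az": 0,"claw": 0.035},{"x": 0,"y": 0,"z": 0,"ax": 0,"ay": 0,"az": 0,"claw": 0.03}])

```text
time_s: 15.25
ee_pos: [0.4495, 0.2443, 0.0611]
eef_rot: [3.139, -0.003, 1.192]
force: [0.5, 0.3, -0.8]
grip_width: 0.0324
```

```bash
python3 - <<'E'
from h import *
st(); plan(.448,.2455,.057,1.184)
E
```

```text
t 15.25 [0.4495 0.2443 0.0611] [ 3.139e+00 -3.000e-03  1.192e+00] F [ 0.5  0.3 -0.8] w 0.0324 q [ 0.43  0.39  1.77 -0.    0.98  0.81]
n 1 q6 end 0.89
  {"x":0.0005,"y":-0.0019,"z":0.0041,"ax":0.1,"ay":-0.1,"az":0.4,"claw":.094}
```

step_arm(steps=[{"x": 0.0005,"y": -0.002,"z": 0.004,"ax": 0.1,"ay": -0.1,"az": 0.4,"claw": 0.03},{"x": 0,"y": 0,"z": 0.001,"ax": 0,"ay": 0,"az": 0,"claw": 0.01},{"x": 0,"y": 0,"z": 0.001,"ax": 0,"ay": 0,"az": 0,"claw": 0.01},{"x": 0,"y": 0,"z": 0.001,"ax": 0,"ay": 0,"az": 0,"claw": 0.01},{"x": 0,"y": 0,"z": 0,"ax": 0,"ay": 0,"az": 0,"claw": 0.01}], grip_force=40)

```text
time_s: 15.67
ee_pos: [0.4498, 0.2456, 0.059]
eef_rot: [3.136, -0.005, 1.187]
force: [-0.4, 0.6, -2.0]
grip_width: 0.0173
```

step_arm(steps=[{"x": 0,"y": 0,"z": -0.01,"ax": 0,"ay": 0,"az": 0,"claw": 0.01},{"x": 0,"y": 0,"z": -0.02,"ax": 0,"ay": 0,"az": 0,"claw": 0.01},{"x": 0,"y": 0,"z": -0.03,"ax": 0,"ay": 0,"az": 0,"claw": 0.01},{"x": 0,"y": 0,"z": -0.03,"ax": 0,"ay": 0,"az": 0,"claw": 0.01},{"x": 0,"y": 0,"z": 0,"ax": 0,"ay": 0,"az": 0,"claw": 0.01}])

```text
time_s: 16.08
ee_pos: [0.4485, 0.2448, 0.1547]
eef_rot: [3.138, -0.003, 1.189]
force: [0.4, 0.0, 0.1]
grip_width: 0.0177
```

```bash
python3 - <<'E'
from h import *
st(); plan(.4685,-.2775,.155,1.184); snap('wrist','w14')
E
```

```text
t 16.08 [0.4485 0.2448 0.1547] [ 3.138e+00 -3.000e-03  1.189e+00] F [0.4 0.  0.1] w 0.0177 q [ 0.43  0.26  1.7  -0.    1.18  0.81]
n 14 q6 end -0.15
  {"x":-0.0341,"y":0.0152,"z":-0.0001,"ax":0.0,"ay":-0.0,"az":0.0,"claw":.094}
  {"x":-0.0341,"y":0.0152,"z":-0.0001,"ax":0.0,"ay":-0.0,"az":0.0,"claw":.094}
  {"x":-0.0341,"y":0.0153,"z":-0.0001,"ax":0.0,"ay":-0.0,"az":0.0,"claw":.094}
  {"x":-0.0341,"y":0.0153,"z":-0.0001,"ax":0.0,"ay":-0.0,"az":0.0,"claw":.094}
  {"x":-0.0341,"y":0.0153,"z":-0.0001,"ax":0.0,"ay":-0.0,"az":0.0,"claw":.094}
  {"x":-0.0341,"y":0.0153,"z":-0.0001,"ax":0.0,"ay":-0.0,"az":0.0,"claw":.094}
  {"x":-0.0341,"y":0.0153,"z":-0.0001,"ax":0.0,"ay":-0.0,"az":0.0,"claw":.094}
  {"x":-0.0340,"y":0.0153,"z":-0.0001,"ax":0.0,"ay":-0.0,"az":0.0,"claw":.094}
  {"x":-0.0340,"y":0.0153,"z":-0.0000,"ax":0.0,"ay":-0.0,"az":0.0,"claw":.094}
  {"x":-0.0340,"y":0.0153,"z":-0.0000,"ax":0.0,"ay":-0.0,"az":0.0,"claw":.094}
  {"x":-0.0340,"y":0.0153,"z":-0.0000,"ax":0.0,"ay":-0.0,"az":0.0,"claw":.094}
  {"x":-0.0340,"y":0.0154,"z":-0.0000,"ax":0.0,"ay":-0.0,"az":0.0,"claw":.094}
  {"x":-0.0340,"y":0.0154,"z":-0.0000,"ax":0.0,"ay":-0.0,"az":0.0,"claw":.094}
  {"x":-0.0340,"y":0.0154,"z":-0.0000,"ax":0.0,"ay":-0.0,"az":0.0,"claw":.094}
```

View pics/w14.png

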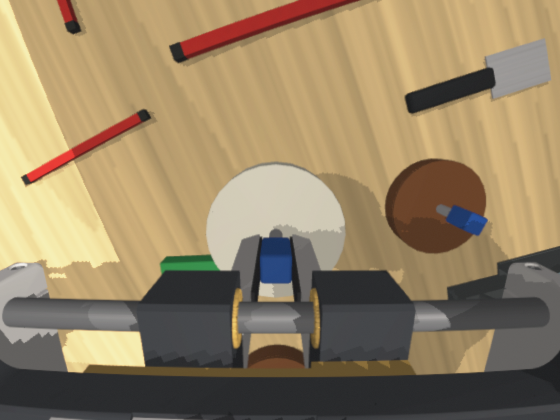

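step_arm(steps=[{"x": -0.02,"y": 0.009,"z": 0,"ax": 0,"ay": 0,"az": 0,"claw": 0.01},{"x": -0.034,"y": 0.015,"z": 0,"ax": 0,"ay": 0,"az": 0,"claw": 0.01},{"x": -0.034,"y": 0.015,"z": 0,"ax": 0,"ay": 0,"az": 0,"claw": 0.01},{"x": -0.034,"y": 0.015,"z": 0,"ax": 0,"ay": 0,"az": 0,"claw": 0.01},{"x": -0.034,"y": 0.0155,"z": 0,"ax": 0,"ay": 0,"az": 0,"claw": 0.01}])

```text
time_s: 16.55
ee_pos: [0.4524, 0.0729, 0.1503]
eef_rot: [3.141, -0.002, 1.199]
force: [0.9, 0.8, -2.0]
grip_width: 0.0172
```

step_arm(steps=[{"x": -0.034,"y": 0.0155,"z": 0,"ax": 0,"ay": 0,"az": 0,"claw": 0.01},{"x": -0.034,"y": 0.0155,"z": 0,"ax": 0,"ay": 0,"az": 0,"claw": 0.01},{"x": -0.034,"y": 0.0155,"z": 0,"ax": 0,"ay": 0,"az": 0,"claw": 0.01},{"x": -0.034,"y": 0.0155,"z": 0,"ax": 0,"ay": 0,"az": 0,"claw": 0.01},{"x": -0.034,"y": 0.0155,"z": 0,"ax": 0,"ay": 0,"az": 0,"claw": 0.01}])

```text
time_s: 16.97
ee_pos: [0.4593, -0.1225, 0.1473]
eef_rot: [-3.138, -0.001, 1.2]
force: [-0.0, -0.3, -0.3]
grip_width: 0.0176
```

```bash
python3 - <<'E'
from h import *
st(); plan(.4685,-.2775,.155,1.184)
E
```

```text
t 16.97 [ 0.4593 -0.1225  0.1473] [-3.138e+00 -1.000e-03  1.200e+00] F [-0.  -0.3 -0.3] w 0.0176 q [-0.34  0.2   1.79  0.    1.16  0.03]
n 4 q6 end -0.15
  {"x":-0.0353,"y":0.0162,"z":-0.0020,"ax":-0.0,"ay":-0.0,"az":0.2,"claw":.094}
  {"x":-0.0352,"y":0.0163,"z":-0.0020,"ax":-0.0,"ay":-0.0,"az":0.2,"claw":.094}
  {"x":-0.0351,"y":0.0165,"z":-0.0020,"ax":-0.0,"ay":-0.0,"az":0.2,"claw":.094}
  {"x":-0.0351,"y":0.0166,"z":-0.0019,"ax":-0.0,"ay":-0.0,"az":0.2,"claw":.094}
```

step_arm(steps=[{"x": -0.035,"y": 0.016,"z": 0,"ax": 0,"ay": 0,"az": 0.2,"claw": 0.01},{"x": -0.035,"y": 0.016,"z": 0,"ax": 0,"ay": 0,"az": 0.2,"claw": 0.01},{"x": -0.03,"y": 0.014,"z": 0,"ax": 0,"ay": 0,"az": 0.2,"claw": 0.01},{"x": -0.01,"y": 0.005,"z": 0,"ax": 0,"ay": 0,"az": 0,"claw": 0.01},{"x": 0,"y": 0,"z": 0,"ax": 0,"ay": 0,"az": 0,"claw": 0.01}])

```text
time_s: 17.38
ee_pos: [0.4629, -0.2551, 0.1433]
eef_rot: [-3.133, -0.001, 1.184]
force: [0.9, 0.3, -1.0]
grip_width: 0.0181
```

```bash
python3 - <<'E'
from h import *
st(); plan(.4685,-.2775,.13,1.184); snap('wrist','w15'); snap('side','s15'); crop('s15',280,200,440,320,5,'c15')
E
```

```text
t 17.38 [ 0.4629 -0.2551  0.1433] [-3.133e+00 -1.000e-03  1.184e+00] F [ 0.9  0.3 -1. ] w 0.0181 q [-0.57  0.32  1.65 -0.    1.18 -0.19]
n 1 q6 end -0.15
  {"x":-0.0186,"y":0.0137,"z":0.0131,"ax":-0.5,"ay":-0.0,"az":-0.0,"claw":.094}
```

View pics/w15.png

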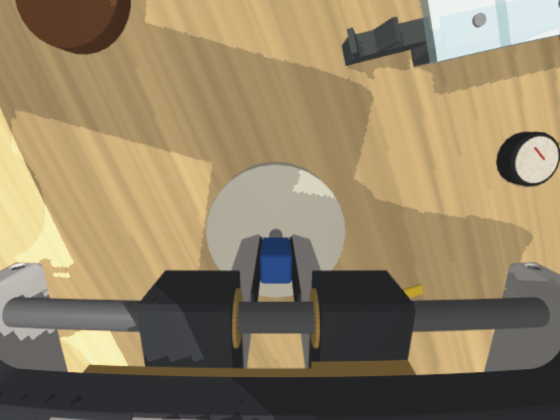

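View pics/c15.png

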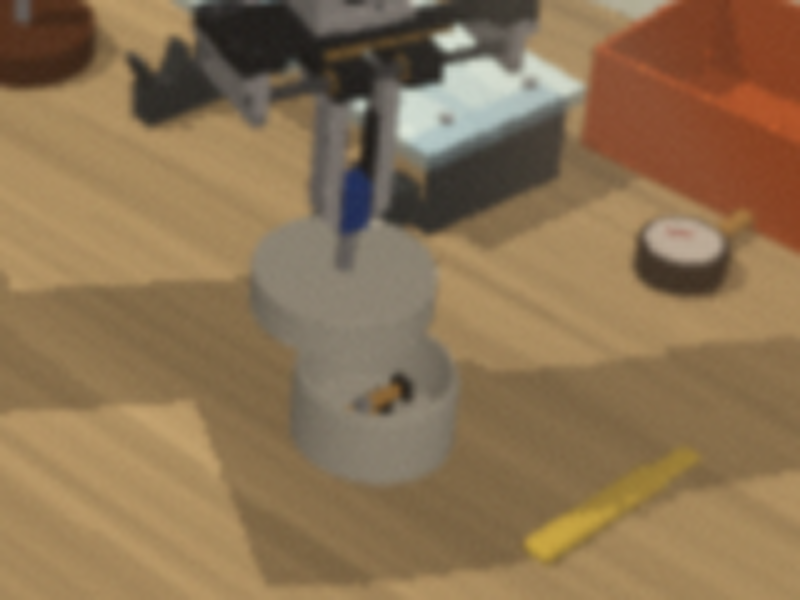

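```bash
python3 - <<'E'
from h import *
im,d,T=load('w15')
crop('w15',190,150,360,310,4,'c16')
z=T[2,3]-.059+.026
Ti=np.linalg.inv(T)
for u,v in [(276,163),(207,229),(345,229)]:
    p=atz('wrist',u,v,z,T); print(np.round((Ti@np.append(p,1))[:3],4))
E
```

```text
[ 0.0523 -0.0001  0.033 ]
[ 0.0031 -0.0518  0.0334]
[0.0035 0.0517 0.0326]
```

View pics/c16.png

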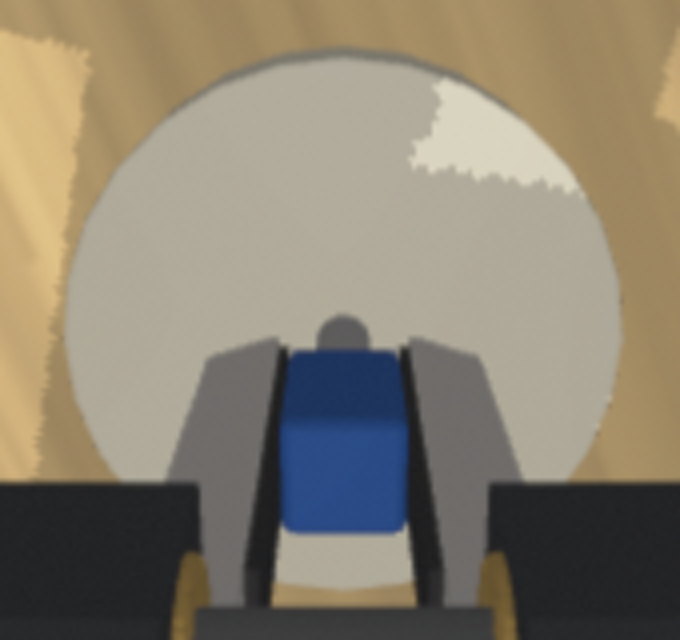

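step_arm(steps=[{"x": -0.0185,"y": 0.0135,"z": 0.013,"ax": -0.5,"ay": 0,"az": 0,"claw": 0.01},{"x": 0,"y": 0,"z": 0,"ax": 0,"ay": 0,"az": 0,"claw": 0.01}])

```text
time_s: 17.65
ee_pos: [0.4691, -0.2724, 0.13]
eef_rot: [3.141, -0.001, 1.189]
force: [-0.1, 0.5, -1.7]
grip_width: 0.0179
```

```bash
python3 - <<'E'
from h import *
im,d,T=load('w15'); z=T[2,3]-.059+.026;Ti=np.linalg.inv(T)
for u,v in [(276,164.5),(276,296)]:
    p=atz('wrist',u,v,z,T); print(np.round((Ti@np.append(p,1))[:3],4))
st(); plan(.4685,-.2775,.115,1.184)
E
```

```text
[ 0.0512 -0.0001  0.033 ]
[-0.0527  0.0001  0.033 ]
t 17.65 [ 0.4691 -0.2724  0.13  ] [ 3.141e+00 -1.000e-03  1.189e+00] F [-0.1  0.5 -1.7] w 0.0179 q [-0.59  0.36  1.63  0.    1.16 -0.21]
n 1 q6 end -0.15
  {"x":-0.0050,"y":0.0013,"z":0.0150,"ax":0.0,"ay":-0.1,"az":0.3,"claw":.094}
```

step_arm(steps=[{"x": -0.0045,"y": 0.001,"z": 0.013,"ax": 0,"ay": -0.1,"az": 0.2,"claw": 0.01},{"x": 0,"y": 0,"z": 0,"ax": 0,"ay": 0,"az": 0,"claw": 0.01}])

```text
time_s: 17.82
ee_pos: [0.4688, -0.2739, 0.1166]
eef_rot: [-3.141, -0.0, 1.188]
force: [-0.3, 0.3, -1.6]
grip_width: 0.0177
```

```bash
python3 - <<'E'
from h import *
st(); plan(.4685,-.2775,.09,1.184);snap('side','s16'); crop('s16',280,200,440,320,5,'c17');snap('top','t16'); crop('t16',360,180,440,250,8,'c18')
E
```

```text
t 17.82 [ 0.4688 -0.2739  0.1166] [-3.141 -0.     1.188] F [-0.3  0.3 -1.6] w 0.0177 q [-0.6   0.37  1.64  0.    1.13 -0.21]
n 1 q6 end -0.15
  {"x":-0.0034,"y":0.0011,"z":0.0266,"ax":-0.0,"ay":-0.0,"az":0.2,"claw":.094}
```

View pics/c17.png

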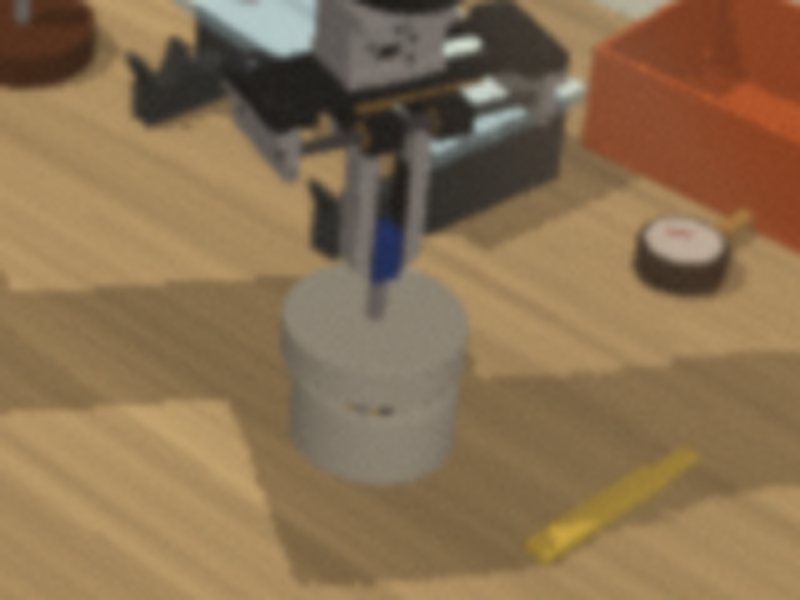

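View pics/c18.png

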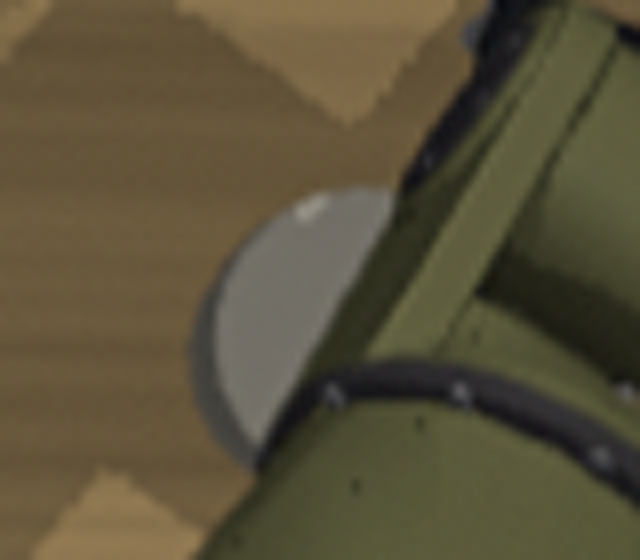

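step_arm(steps=[{"x": -0.0025,"y": 0.001,"z": 0.004,"ax": 0,"ay": 0,"az": 0.2,"claw": 0.01},{"x": 0,"y": 0,"z": 0.005,"ax": 0,"ay": 0,"az": 0,"claw": 0.01},{"x": 0,"y": 0,"z": 0.005,"ax": 0,"ay": 0,"az": 0,"claw": 0.01}])

```text
time_s: 18.17
ee_pos: [0.4713, -0.2755, 0.1072]
eef_rot: [3.135, 0.001, 1.187]
force: [0.0, 0.3, -0.5]
grip_width: 0.0181
```

step_arm(steps=[{"x": -0.0015,"y": -0.0022,"z": 0.003,"ax": 0,"ay": 0,"az": 0,"claw": 0.01},{"x": 0,"y": 0,"z": 0.005,"ax": 0,"ay": 0,"az": 0,"claw": 0.01},{"x": 0,"y": -0.0005,"z": 0.004,"ax": 0,"ay": 0,"az": 0,"claw": 0.01}])

```text
time_s: 18.42
ee_pos: [0.4681, -0.2755, 0.0941]
eef_rot: [3.134, 0.001, 1.188]
force: [1.6, -0.4, -0.5]
grip_width: 0.0178
```

```bash
python3 - <<'E'
from h import *
st(); snap('side','s17'); crop('s17',280,200,440,320,5,'c19')
E
```

```text
t 18.42 [ 0.4681 -0.2755  0.0941] [3.134e+00 1.000e-03 1.188e+00] F [ 1.6 -0.4 -0.5] w 0.0178 q [-0.6   0.4   1.66  0.    1.07 -0.22]
```

View pics/c19.png

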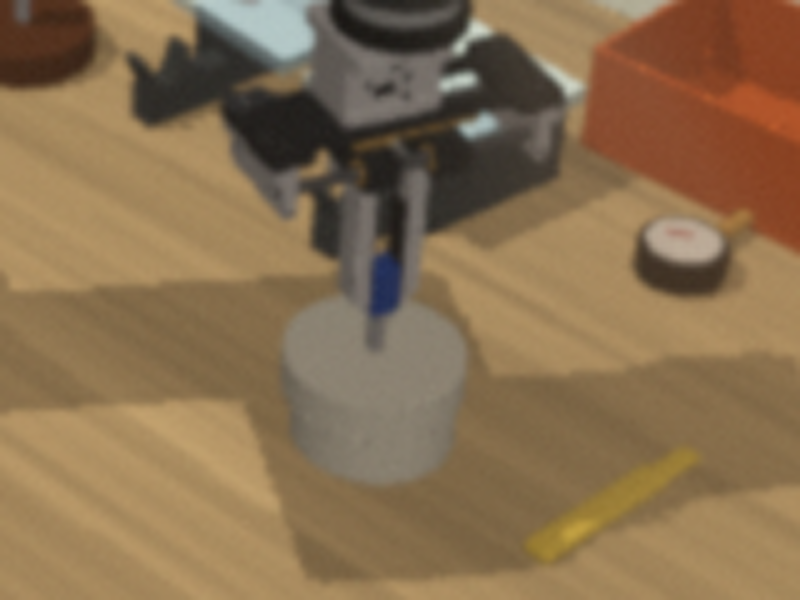

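Lid is over the rim with near-zero force. Lower on to seat (TCP ≈ 0.085).

step_arm(steps=[{"x": 0,"y": 0,"z": 0.004,"ax": 0.2,"ay": 0,"az": 0,"claw": 0.01},{"x": 0,"y": 0,"z": 0.005,"ax": 0.2,"ay": 0,"az": 0,"claw": 0.01},{"x": 0,"y": 0,"z": 0.003,"ax": 0,"ay": 0,"az": 0,"claw": 0.01}])

```text
time_s: 18.72
ee_pos: [0.4688, -0.2763, 0.0838]
eef_rot: [3.14, 0.002, 1.188]
force: [-12.4, 7.2, 56.6]
grip_width: 0.0176
```

```bash
cat >> h.py <<'E'
SO=np.array([.6065,-.0498]); ST=-.1355
def sh(x,y=0): c,s=np.cos(ST),np.sin(ST); return SO+np.array([c*x-s*y,s*x+c*y])
def shinv(p): c,s=np.cos(ST),np.sin(ST); d=np.array(p)[:2]-SO; return np.array([c*d[0]+s*d[1],-s*d[0]+c*d[1]])
E
python3 - <<'E'
from h import *
p=sh(-.11); print(p); plan(p[0],p[1],.0845,1.188,n=12)
E
```

```text
[ 0.49750827 -0.03494057]
n 12 q6 end 0.31
  {"x":0.0195,"y":-0.0053,"z":-0.0001,"ax":0.0,"ay":0.0,"az":-0.0,"claw":.094}
  {"x":0.0195,"y":-0.0053,"z":-0.0001,"ax":0.0,"ay":0.0,"az":-0.0,"claw":.094}
  {"x":0.0195,"y":-0.0053,"z":-0.0001,"ax":0.0,"ay":0.0,"az":-0.0,"claw":.094}
  {"x":0.0195,"y":-0.0053,"z":-0.0001,"ax":0.0,"ay":0.0,"az":-0.0,"claw":.094}
  {"x":0.0195,"y":-0.0053,"z":-0.0001,"ax":0.0,"ay":0.0,"az":-0.0,"claw":.094}
  {"x":0.0195,"y":-0.0053,"z":-0.0001,"ax":0.0,"ay":0.0,"az":-0.0,"claw":.094}
  {"x":0.0195,"y":-0.0053,"z":-0.0001,"ax":0.0,"ay":0.0,"az":-0.0,"claw":.094}
  {"x":0.0195,"y":-0.0053,"z":-0.0001,"ax":0.0,"ay":0.0,"az":-0.0,"claw":.094}
  {"x":0.0195,"y":-0.0053,"z":-0.0001,"ax":0.0,"ay":0.0,"az":-0.0,"claw":.094}
  {"x":0.0195,"y":-0.0053,"z":-0.0001,"ax":0.0,"ay":0.0,"az":-0.0,"claw":.094}
  {"x":0.0195,"y":-0.0053,"z":-0.0001,"ax":0.0,"ay":0.0,"az":-0.0,"claw":.094}
  {"x":0.0195,"y":-0.0053,"z":-0.0001,"ax":0.0,"ay":0.0,"az":-0.0,"claw":.094}
```

step_arm(steps=[{"x": 0.006,"y": -0.002,"z": 0,"ax": 0,"ay": 0,"az": 0,"claw": 0.01},{"x": 0.012,"y": -0.003,"z": 0,"ax": 0,"ay": 0,"az": 0,"claw": 0.01},{"x": 0.015,"y": -0.004,"z": 0,"ax": 0,"ay": 0,"az": 0,"claw": 0.01}])

```text
time_s: 18.97
ee_pos: [0.4732, -0.2439, 0.0846]
eef_rot: [3.137, 0.003, 1.185]
force: [0.9, -2.3, -0.7]
grip_width: 0.0177
```

```bash
python3 - <<'E'
from h import *
st(); snap('side','s18'); crop('s18',260,180,440,320,4,'c20')
E
```

```text
t 18.97 [ 0.4732 -0.2439  0.0846] [3.137e+00 3.000e-03 1.185e+00] F [ 0.9 -2.3 -0.7] w 0.0177 q [-0.54  0.39  1.7  -0.    1.05 -0.16]
```

View pics/c20.png

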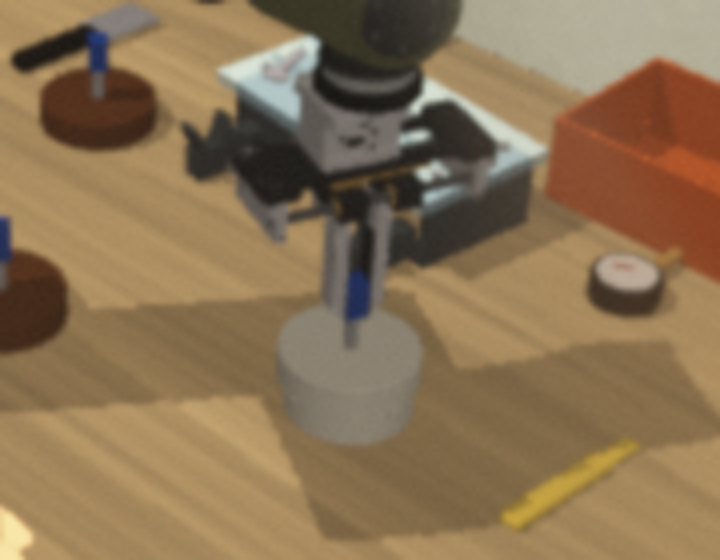

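step_arm(steps=[{"x": 0.018,"y": -0.005,"z": 0.0,"ax": 0,"ay": 0,"az": 0,"claw": 0.01},{"x": 0.019,"y": -0.005,"z": 0.0,"ax": 0,"ay": 0,"az": 0,"claw": 0.01},{"x": 0.019,"y": -0.005,"z": 0.0,"ax": 0,"ay": 0,"az": 0,"claw": 0.01},{"x": 0.019,"y": -0.005,"z": 0.0,"ax": 0,"ay": 0,"az": 0,"claw": 0.01}])

```text
time_s: 19.35
ee_pos: [0.4837, -0.1638, 0.0843]
eef_rot: [3.135, 0.005, 1.185]
force: [0.2, -1.4, 3.8]
grip_width: 0.0175
```

```bash
python3 - <<'E'
from h import *
st();p=sh(-.11);plan(p[0],p[1],.0845,1.188,n=7)
E
```

```text
t 19.35 [ 0.4837 -0.1638  0.0843] [3.135 0.005 1.185] F [ 0.2 -1.4  3.8] w 0.0175 q [-0.4   0.35  1.76 -0.01  1.02 -0.01]
n 7 q6 end 0.31
  {"x":0.0178,"y":-0.0051,"z":-0.0001,"ax":0.1,"ay":0.0,"az":-0.0,"claw":.094}
  {"x":0.0178,"y":-0.0051,"z":-0.0001,"ax":0.1,"ay":0.0,"az":-0.0,"claw":.094}
  {"x":0.0178,"y":-0.0051,"z":-0.0001,"ax":0.1,"ay":0.0,"az":-0.0,"claw":.094}
  {"x":0.0178,"y":-0.0051,"z":-0.0001,"ax":0.1,"ay":0.0,"az":-0.0,"claw":.094}
  {"x":0.0178,"y":-0.0051,"z":-0.0001,"ax":0.1,"ay":0.0,"az":-0.0,"claw":.094}
  {"x":0.0178,"y":-0.0051,"z":-0.0001,"ax":0.1,"ay":0.0,"az":-0.0,"claw":.094}
  {"x":0.0178,"y":-0.0051,"z":-0.0000,"ax":0.1,"ay":0.0,"az":-0.0,"claw":.094}
```

step_arm(steps=[{"x": 0.018,"y": -0.005,"z": 0.0,"ax": 0.1,"ay": 0,"az": 0,"claw": 0.01},{"x": 0.018,"y": -0.005,"z": 0.0,"ax": 0.1,"ay": 0,"az": 0,"claw": 0.01},{"x": 0.018,"y": -0.005,"z": 0.0,"ax": 0.1,"ay": 0,"az": 0,"claw": 0.01},{"x": 0.018,"y": -0.005,"z": 0.0,"ax": 0,"ay": 0,"az": 0,"claw": 0.01},{"x": 0.018,"y": -0.005,"z": 0.0,"ax": 0,"ay": 0,"az": 0,"claw": 0.01}])

```text
time_s: 19.77
ee_pos: [0.4956, -0.0669, 0.0843]
eef_rot: [3.137, 0.007, 1.186]
force: [-0.1, -3.5, 2.6]
grip_width: 0.0176
```

step_arm(steps=[{"x": 0.01,"y": -0.004,"z": 0.0,"ax": 0,"ay": 0,"az": 0,"claw": 0.01},{"x": 0.004,"y": 0,"z": 0.0,"ax": 0,"ay": 0,"az": 0,"claw": 0.01},{"x": 0,"y": 0,"z": 0.0,"ax": 0,"ay": 0,"az": 0,"claw": 0.01}])

```text
time_s: 20.02
ee_pos: [0.4975, -0.0493, 0.0844]
eef_rot: [3.137, 0.007, 1.19]
force: [0.5, -0.3, 2.9]
grip_width: 0.0179
```

```bash
python3 - <<'E'
from h import *
st();print(shinv(pose()[:2,3]));p=sh(.0);plan(p[0],p[1],.0845,1.188,n=6); snap('side','s19');crop('s19',240,160,440,310,4,'c21'); snap('wrist','w19')
E
```

```text
t 20.02 [ 0.4975 -0.0493  0.0844] [3.137 0.007 1.19 ] F [ 0.5 -0.3  2.9] w 0.0179 q [-0.17  0.33  1.79 -0.01  1.02  0.22]
[-0.10802528 -0.01418998]
n 6 q6 end 0.30
  {"x":0.0067,"y":0.0169,"z":0.0000,"ax":0.0,"ay":0.1,"az":0.0,"claw":.094}
  {"x":0.0067,"y":0.0169,"z":0.0000,"ax":0.0,"ay":0.1,"az":0.0,"claw":.094}
  {"x":0.0067,"y":0.0169,"z":-0.0000,"ax":0.0,"ay":0.1,"az":0.0,"claw":.094}
  {"x":0.0067,"y":0.0169,"z":-0.0000,"ax":0.0,"ay":0.1,"az":0.0,"claw":.094}
  {"x":0.0067,"y":0.0169,"z":-0.0000,"ax":0.0,"ay":0.1,"az":0.0,"claw":.094}
  {"x":0.0067,"y":0.0169,"z":-0.0000,"ax":0.0,"ay":0.1,"az":0.0,"claw":.094}
```

View pics/c21.png

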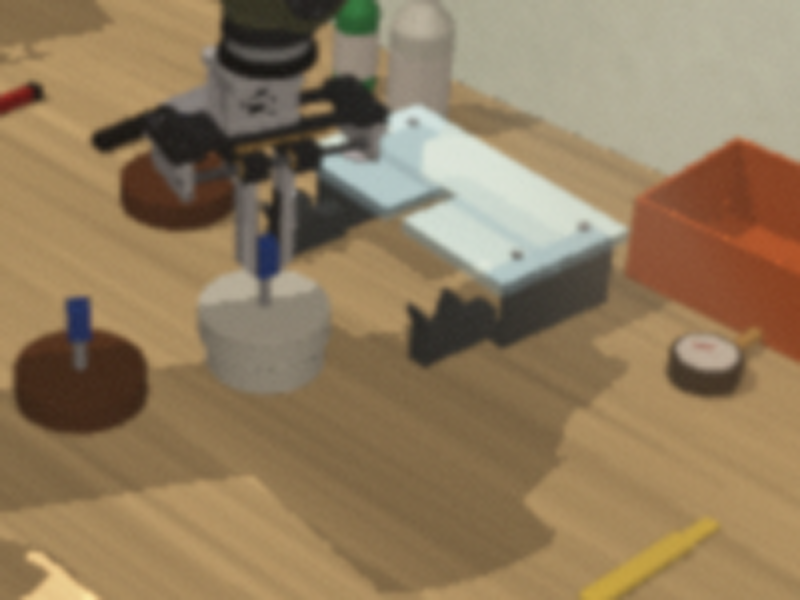

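View pics/w19.png

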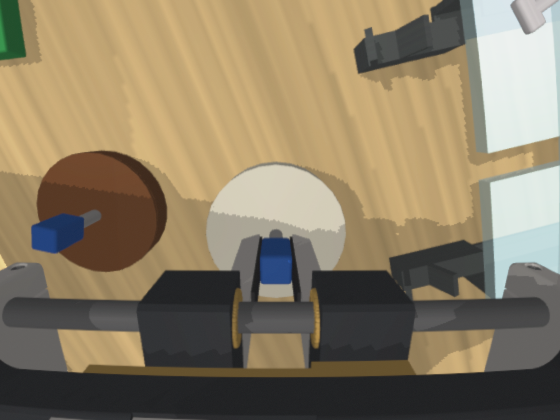

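```bash
python3 - <<'E'
from h import *
crop('w19',440,80,560,240,4,'c22')
E
```

```text
(no output)
```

View pics/c22.png

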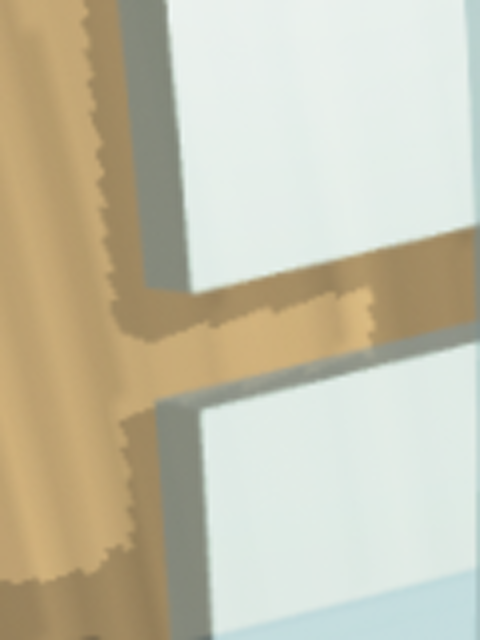

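```bash
python3 - <<'E'
from h import *
im,d,T=load('w19')
for x,y in [(190,294),(202,409),(440,236),(440,351)]:
    p=atz('wrist',440+x/4,80+y/4,.074,T); print(p,shinv(p))
E
```

```text
[ 0.64754434 -0.04348408  0.074     ] [0.03981493 0.01180253]
[ 0.64556439 -0.06293177  0.074     ] [ 0.04048024 -0.00773436]
[ 0.69133865 -0.04984416  0.074     ] [0.08406697 0.01141674]
[ 0.68818394 -0.06889942  0.074     ] [ 0.08351528 -0.00789002]
```

```bash
python3 - <<'E'
from h import *
p=sh(-.03,.001);plan(p[0],p[1],.084,1.188,n=5)
E
```

```text
n 5 q6 end 0.31
  {"x":0.0069,"y":0.0144,"z":0.0001,"ax":0.1,"ay":0.1,"az":0.0,"claw":.094}
  {"x":0.0069,"y":0.0144,"z":0.0001,"ax":0.1,"ay":0.1,"az":0.0,"claw":.094}
  {"x":0.0069,"y":0.0144,"z":0.0001,"ax":0.1,"ay":0.1,"az":0.0,"claw":.094}
  {"x":0.0069,"y":0.0144,"z":0.0001,"ax":0.1,"ay":0.1,"az":0.0,"claw":.094}
  {"x":0.0069,"y":0.0144,"z":0.0001,"ax":0.1,"ay":0.1,"az":0.0,"claw":.094}
```

step_arm(steps=[{"x": 0.007,"y": 0.0145,"z": 0,"ax": 0.1,"ay": 0.1,"az": 0,"claw": 0.01},{"x": 0.007,"y": 0.0145,"z": 0,"ax": 0.1,"ay": 0.1,"az": 0,"claw": 0.01},{"x": 0.007,"y": 0.0145,"z": 0,"ax": 0.1,"ay": 0.1,"az": 0,"claw": 0.01},{"x": 0.007,"y": 0.0145,"z": 0,"ax": 0,"ay": 0,"az": 0,"claw": 0.01},{"x": 0.004,"y": 0.008,"z": 0,"ax": 0,"ay": 0,"az": 0,"claw": 0.01}])

```text
time_s: 20.53
ee_pos: [0.57, -0.0489, 0.0842]
eef_rot: [-3.135, 0.003, 1.184]
force: [-6.4, -0.3, 11.0]
grip_width: 0.0178
```

```bash
python3 - <<'E'
from h import *
st();print(shinv(pose()[:2,3]));p=sh(.02,.001);plan(p[0],p[1],.084,1.188,n=4)
E
```

```text
t 20.53 [ 0.57   -0.0489  0.0842] [-3.135e+00  3.000e-03  1.184e+00] F [-6.4 -0.3 11. ] w 0.0178 q [-0.15  0.48  1.57 -0.    1.1   0.24]
[-0.03627638 -0.00399037]
n 4 q6 end 0.30
  {"x":0.0047,"y":0.0133,"z":-0.0001,"ax":-0.1,"ay":0.0,"az":-0.1,"claw":.094}
  {"x":0.0047,"y":0.0133,"z":-0.0000,"ax":-0.1,"ay":0.0,"az":-0.1,"claw":.094}
  {"x":0.0047,"y":0.0133,"z":-0.0000,"ax":-0.1,"ay":0.0,"az":-0.1,"claw":.094}
  {"x":0.0047,"y":0.0133,"z":0.0000,"ax":-0.1,"ay":0.0,"az":-0.1,"claw":.094}
```

step_arm(steps=[{"x": 0.006,"y": 0.012,"z": -0.0005,"ax": -0.3,"ay": 0,"az": 0,"claw": 0.01},{"x": 0.006,"y": 0.012,"z": 0,"ax": -0.1,"ay": 0,"az": 0,"claw": 0.01},{"x": 0.005,"y": 0.012,"z": 0,"ax": 0,"ay": 0,"az": 0,"claw": 0.01},{"x": 0.002,"y": 0.005,"z": 0,"ax": 0,"ay": 0,"az": 0,"claw": 0.01}])

```text
time_s: 20.87
ee_pos: [0.6162, -0.0505, 0.0842]
eef_rot: [-3.138, 0.003, 1.18]
force: [-4.6, 1.3, 9.6]
grip_width: 0.0181
```

```bash
python3 - <<'E'
from h import *
st();print(shinv(pose()[:2,3]));p=sh(.03,.001);plan(p[0],p[1],.084,1.188,n=3);snap('wrist','w20')
E
```

```text
t 20.87 [ 0.6162 -0.0505  0.0842] [-3.138e+00  3.000e-03  1.180e+00] F [-4.6  1.3  9.6] w 0.0181 q [-0.14  0.57  1.43 -0.    1.15  0.25]
[0.00970746 0.00057013]
n 3 q6 end 0.30
  {"x":0.0018,"y":0.0065,"z":0.0000,"ax":-0.1,"ay":0.1,"az":-0.1,"claw":.094}
  {"x":0.0018,"y":0.0065,"z":0.0000,"ax":-0.1,"ay":0.1,"az":-0.1,"claw":.094}
  {"x":0.0018,"y":0.0065,"z":0.0000,"ax":-0.1,"ay":0.1,"az":-0.1,"claw":.094}
```

View pics/w20.png

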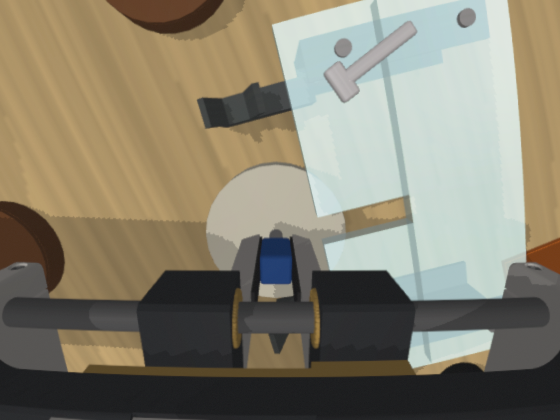

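```bash
python3 - <<'E'
from h import *
im,d,T=load('w20'); crop('w20',270,160,430,290,5,'c23')
for u,v in [(317.5,216.5),(409,196),(325,243),(412,224)]:
    p=atz('wrist',u,v,.074,T); print(p,shinv(p))
E
```

```text
[ 0.64879571 -0.04305034  0.074     ] [0.04099625 0.01240134]
[ 0.70928438 -0.05279002  0.074     ] [0.10224616 0.0109221 ]
[ 0.6470622  -0.06242827  0.074     ] [ 0.04189631 -0.00703314]
[ 0.70591542 -0.07209844  0.074     ] [ 0.10151637 -0.00866444]
```

View pics/c23.png

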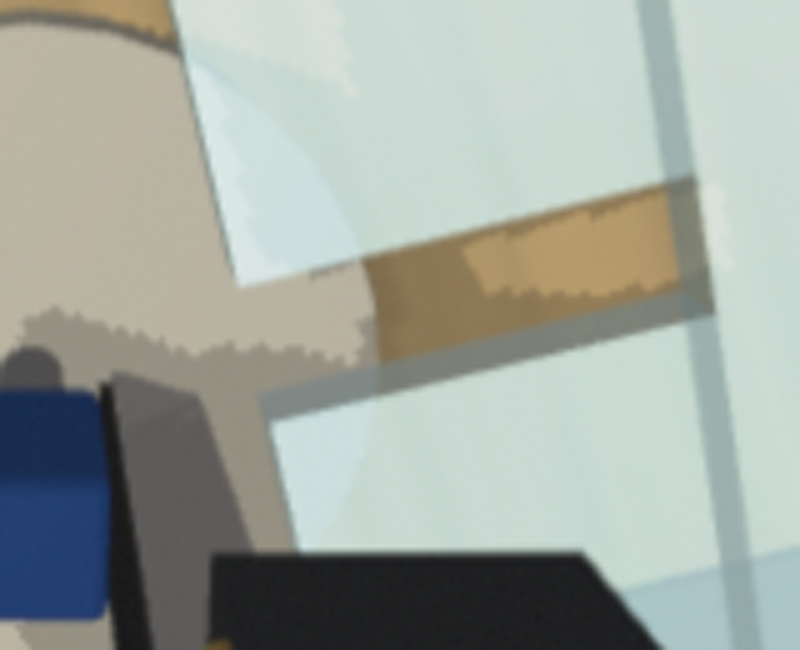

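```bash
python3 - <<'E'
from h import *
p=sh(.08,.0015);plan(p[0],p[1],.084,1.184,n=6)
E
```

```text
n 6 q6 end 0.30
  {"x":0.0031,"y":0.0112,"z":-0.0000,"ax":-0.0,"ay":0.0,"az":-0.0,"claw":.094}
  {"x":0.0031,"y":0.0112,"z":-0.0000,"ax":-0.0,"ay":0.0,"az":-0.0,"claw":.094}
  {"x":0.0031,"y":0.0112,"z":-0.0000,"ax":-0.0,"ay":0.0,"az":-0.0,"claw":.094}
  {"x":0.0031,"y":0.0112,"z":-0.0000,"ax":-0.0,"ay":0.0,"az":-0.0,"claw":.094}
  {"x":0.0031,"y":0.0112,"z":0.0000,"ax":-0.0,"ay":0.0,"az":-0.0,"claw":.094}
  {"x":0.0031,"y":0.0112,"z":0.0000,"ax":-0.0,"ay":0.0,"az":-0.0,"claw":.094}
```

step_arm(steps=[{"x": 0.003,"y": 0.011,"z": 0,"ax": 0,"ay": 0,"az": 0,"claw": 0.01},{"x": 0.003,"y": 0.011,"z": 0,"ax": 0,"ay": 0,"az": 0,"claw": 0.01},{"x": 0.003,"y": 0.011,"z": 0,"ax": 0,"ay": 0,"az": 0,"claw": 0.01}])

```text
time_s: 21.17
ee_pos: [0.6499, -0.0577, 0.0842]
eef_rot: [-3.135, 0.003, 1.178]
force: [-3.8, 0.4, 5.8]
grip_width: 0.0177
```

```bash
python3 - <<'E'
from h import *
st();print(shinv(pose()[:2,3]));p=sh(.08,.0015);plan(p[0],p[1],.084,1.184,n=3)
E
```

```text
t 21.17 [ 0.6499 -0.0577  0.0842] [-3.135e+00  3.000e-03  1.178e+00] F [-3.8  0.4  5.8] w 0.0177 q [-0.14  0.64  1.31 -0.    1.19  0.25]
[ 0.04410831 -0.00193039]
n 3 q6 end 0.30
  {"x":0.0042,"y":0.0113,"z":-0.0000,"ax":-0.1,"ay":0.1,"az":-0.1,"claw":.094}
  {"x":0.0041,"y":0.0113,"z":0.0000,"ax":-0.1,"ay":0.1,"az":-0.1,"claw":.094}
  {"x":0.0041,"y":0.0113,"z":0.0000,"ax":-0.1,"ay":0.1,"az":-0.1,"claw":.094}
```

step_arm(steps=[{"x": 0.007,"y": 0.008,"z": 0,"ax": -0.1,"ay": 0,"az": -0.1,"claw": 0.01},{"x": 0.0045,"y": 0.011,"z": 0,"ax": -0.1,"ay": 0,"az": -0.1,"claw": 0.01},{"x": 0.0035,"y": 0.01,"z": 0,"ax": 0,"ay": 0,"az": 0,"claw": 0.01}])

```text
time_s: 21.42
ee_pos: [0.683, -0.0586, 0.0842]
eef_rot: [-3.136, 0.003, 1.178]
force: [-4.4, -0.5, 6.2]
grip_width: 0.0178
```

```bash
python3 - <<'E'
from h import *
st();print(shinv(pose()[:2,3]));p=sh(.099,.0019);plan(p[0],p[1],.084,1.184,n=3)
E
```

```text
t 21.42 [ 0.683  -0.0586  0.0842] [-3.136e+00  3.000e-03  1.178e+00] F [-4.4 -0.5  6.2] w 0.0178 q [-0.14  0.71  1.2  -0.    1.24  0.26]
[0.07694745 0.0016448 ]
n 3 q6 end 0.30
  {"x":0.0020,"y":0.0071,"z":0.0000,"ax":-0.1,"ay":0.1,"az":-0.1,"claw":.094}
  {"x":0.0019,"y":0.0071,"z":0.0000,"ax":-0.1,"ay":0.1,"az":-0.1,"claw":.094}
  {"x":0.0019,"y":0.0071,"z":0.0001,"ax":-0.1,"ay":0.1,"az":-0.1,"claw":.094}
```

step_arm(steps=[{"x": 0.002,"y": 0.005,"z": 0,"ax": 0,"ay": 0,"az": 0,"claw": 0.01},{"x": 0.002,"y": 0.005,"z": 0,"ax": 0,"ay": 0,"az": 0,"claw": 0.01}])

```text
time_s: 21.58
ee_pos: [0.6943, -0.0609, 0.0843]
eef_rot: [-3.134, 0.003, 1.176]
force: [-4.4, 0.1, 6.2]
grip_width: 0.0174
```

```bash
python3 - <<'E'
from h import *
st();print(shinv(pose()[:2,3]))
E
```

```text
t 21.58 [ 0.6943 -0.0609  0.0843] [-3.134e+00  3.000e-03  1.176e+00] F [-4.4  0.1  6.2] w 0.0174 q [-0.14  0.74  1.15 -0.    1.26  0.26]
[0.08853281 0.00082312]
```

step_arm(steps=[{"x": 0.0015,"y": 0.003,"z": 0,"ax": 0,"ay": 0,"az": 0,"claw": 0.01},{"x": 0.001,"y": 0.003,"z": 0,"ax": 0,"ay": 0,"az": 0,"claw": 0.01}])

```text
time_s: 21.75
ee_pos: [0.701, -0.063, 0.0843]
eef_rot: [-3.133, 0.003, 1.174]
force: [-3.9, 0.7, 6.2]
grip_width: 0.0178
```

step_arm(steps=[{"x": 0.001,"y": 0.003,"z": 0,"ax": 0,"ay": 0,"az": 0,"claw": 0.01}])

```text
time_s: 21.83
ee_pos: [0.704, -0.0643, 0.0843]
eef_rot: [-3.132, 0.003, 1.173]
force: [-3.4, 1.5, 5.5]
grip_width: 0.0175
```

step_arm(steps=[{"x": 0.001,"y": 0.003,"z": 0,"ax": 0,"ay": 0,"az": 0,"claw": 0.01}])

```text
time_s: 21.92
ee_pos: [0.7049, -0.0645, 0.0844]
eef_rot: [-3.124, 0.003, 1.172]
force: [-39.9, 11.9, 26.3]
grip_width: 0.0176
```

```bash
python3 - <<'E'
from h import *
st();print(shinv(pose()[:2,3]))
E
```

```text
t 21.92 [ 0.7049 -0.0645  0.0844] [-3.124e+00  3.000e-03  1.172e+00] F [-39.9  11.9  26.3] w 0.0176 q [-0.14  0.77  1.1   0.    1.29  0.25]
[ 0.09953195 -0.00128837]
```

step_arm(steps=[{"x": 0.0025,"y": -0.001,"z": 0,"ax": 0,"ay": 0,"az": 0,"claw": 0.01},{"x": 0.001,"y": 0.0005,"z": 0,"ax": 0,"ay": 0,"az": 0,"claw": 0.01}])

```text
time_s: 22.08
ee_pos: [0.7047, -0.0634, 0.0848]
eef_rot: [-3.12, 0.004, 1.17]
force: [-6.5, 3.5, 6.3]
grip_width: 0.0176
```

```bash
python3 - <<'E'
from h import *
st();print(shinv(pose()[:2,3])); snap('wrist','w21'); crop('w21',190,130,430,310,3,'c24');snap('top','t21'); crop('t21',270,90,390,200,6,'c25')
E
```

```text
t 22.08 [ 0.7047 -0.0634  0.0848] [-3.12   0.004  1.17 ] F [-6.5  3.5  6.3] w 0.0176 q [-0.14  0.77  1.09  0.    1.3   0.26]
[ 0.09910236 -0.00017035]
```

View pics/c24.png

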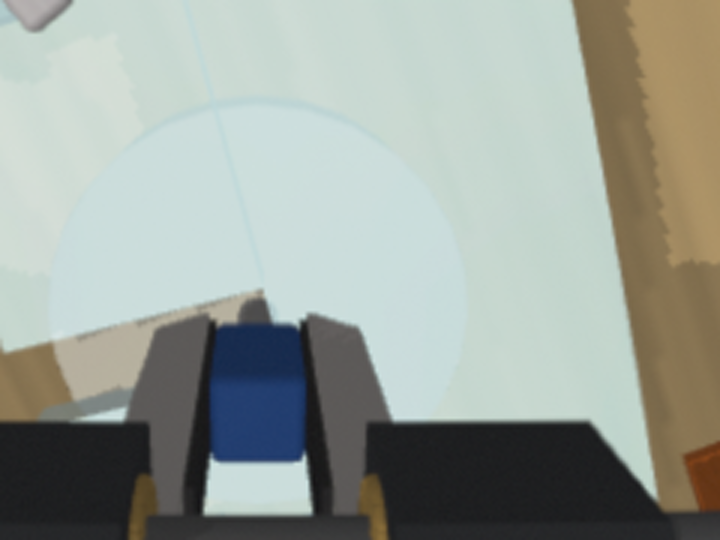

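step_arm(steps=[{"x": 0,"y": 0,"z": 0,"ax": -0.5,"ay": 0,"az": 0,"claw": 0.01},{"x": 0,"y": 0,"z": 0,"ax": 0,"ay": 0,"az": 0,"claw": 0.04},{"x": 0,"y": 0,"z": 0,"ax": 0,"ay": 0,"az": 0,"claw": 0.04},{"x": 0,"y": 0,"z": 0,"ax": 0,"ay": 0,"az": 0,"claw": 0.04}])

```text
time_s: 22.52
ee_pos: [0.7036, -0.0663, 0.0833]
eef_rot: [-3.126, 0.004, 1.168]
force: [1.5, 0.3, 0.4]
grip_width: 0.0345
```

step_arm(steps=[{"x": 0,"y": 0,"z": -0.03,"ax": -0.3,"ay": 0,"az": 0,"claw": 0.04},{"x": 0,"y": 0,"z": -0.03,"ax": -0.3,"ay": 0,"az": 0,"claw": 0.04},{"x": 0,"y": 0,"z": -0.03,"ax": 0,"ay": 0,"az": 0,"claw": 0.04}])

```text
time_s: 22.77
ee_pos: [0.7016, -0.0675, 0.1663]
eef_rot: [-3.122, 0.008, 1.166]
force: [-0.6, -0.7, 0.2]
grip_width: 0.0401
```

```bash
python3 - <<'E'
from h import *
st(); snap('wrist','w22'); crop('w22',150,100,450,325,2.5,'c26');snap('side','s22'); crop('s22',300,160,430,270,6,'c27')
E
```

```text
t 22.77 [ 0.7016 -0.0675  0.1663] [-3.122  0.008  1.166] F [-0.6 -0.7  0.2] w 0.0401 q [-0.15  0.7   1.02 -0.    1.44  0.26]
```

View pics/c26.png

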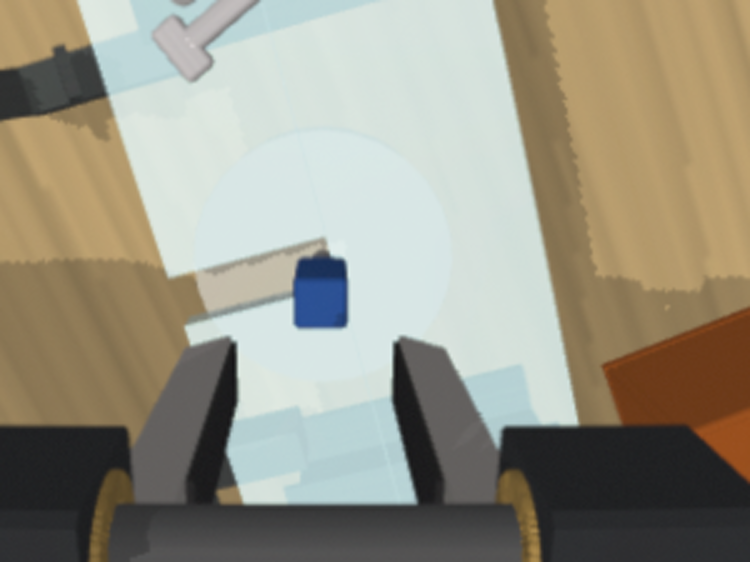

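View pics/c27.png

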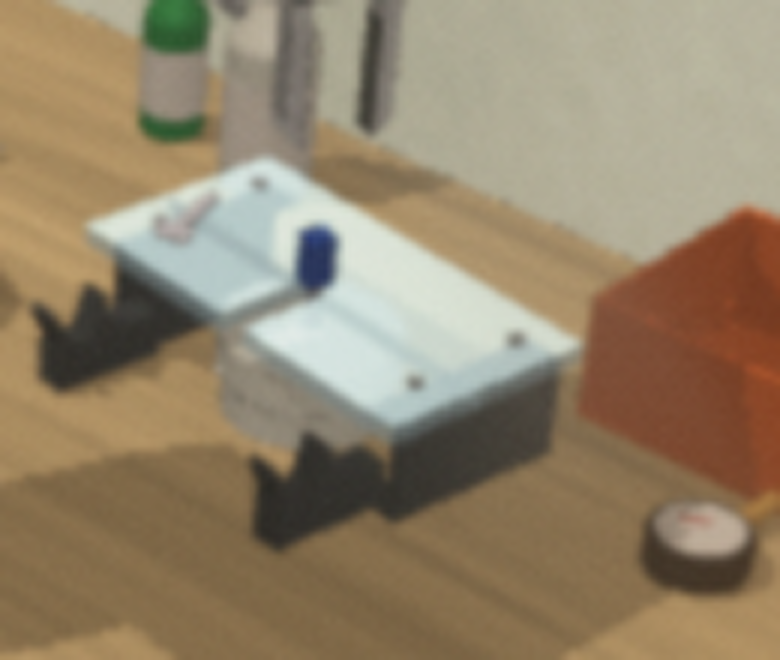

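```bash
python3 - <<'E'
from h import *
im,d,T=load('w22'); crop('w22',220,180,310,250,8,'c28')
P=np.array([atz('wrist',150+x/2.5,100+y/2.5,.113,T) for x,y in [(297,278),(347,278),(347,327),(295,326)]])
print(P.mean(0),shinv(P.mean(0)))
for x,y in [(327,240),(168,277),(187,325)]:
    p=atz('wrist',150+x/2.5,100+y/2.5,.074,T); print(shinv(p))
E
```

```text
[ 0.70386504 -0.06492325  0.113     ] [ 0.09851552 -0.001832  ]
[0.10343224 0.00986071]
[0.04145248 0.01176742]
[ 0.04259049 -0.00836764]
```

View pics/c28.png

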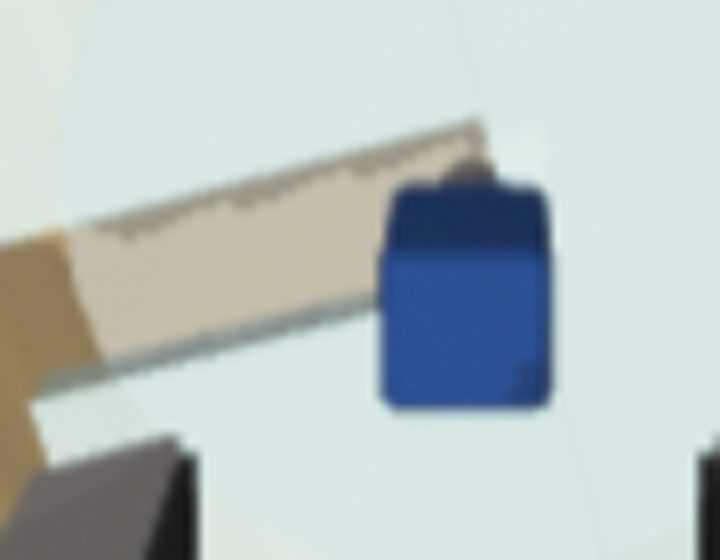

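```bash
python3 - <<'E'
from h import *
im,d,T=load('w22')
for x,y in [(320,285),(320,300),(320,315)]:
    u,v=150+x/2.5,100+y/2.5; print(atd('wrist',u,v,d[int(v),int(u)],T))
for u,v in [(270,170),(250,180),(310,190),(230,214)]: print('lid?',atd('wrist',u,v,d[v,u],T))
u,v=(235,208); print(u,v,atd('wrist',u,v,d[v,u],T))
crop('s22',300,200,400,260,8,'c29')
E
```

```text
[ 0.70556479 -0.05963994  0.11166384]
[ 0.70355677 -0.06436986  0.1114951 ]
[ 0.70168482 -0.06881432  0.11251622]
lid? [ 0.71061542 -0.02790518  0.07360994]
lid? [ 0.68995746 -0.02916582  0.07350875]
lid? [ 0.7374434  -0.0597125   0.07189816]
lid? [ 0.6524985  -0.055719    0.04992607]
235 208 [ 0.66026605 -0.05175712  0.05095625]
```

View pics/c29.png

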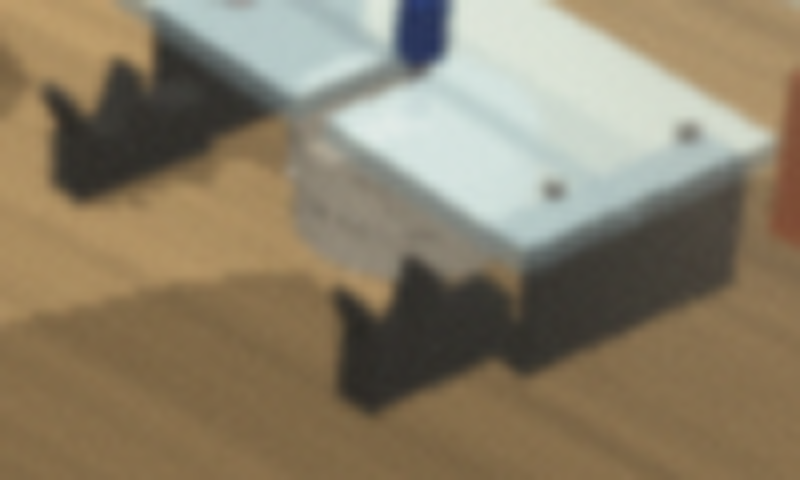

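```bash
python3 - <<'E'
from h import *
snap('top','t22'); crop('t22',60,140,300,330,3,'c30')
plan(.53,.42,.16,3.069,n=17)
E
```

```text
n 17 q6 end -0.83
  {"x":0.0224,"y":-0.0206,"z":0.0007,"ax":-0.0,"ay":-0.0,"az":-6.4,"claw":.094}
  {"x":0.0245,"y":-0.0180,"z":0.0006,"ax":-0.0,"ay":-0.0,"az":-6.4,"claw":.094}
  {"x":0.0264,"y":-0.0152,"z":0.0006,"ax":-0.0,"ay":-0.0,"az":-6.4,"claw":.094}
  {"x":0.0279,"y":-0.0121,"z":0.0006,"ax":-0.0,"ay":-0.0,"az":-6.4,"claw":.094}
  {"x":0.0291,"y":-0.0089,"z":0.0006,"ax":-0.0,"ay":-0.0,"az":-6.4,"claw":.094}
  {"x":0.0299,"y":-0.0056,"z":0.0005,"ax":-0.0,"ay":-0.0,"az":-6.4,"claw":.094}
  {"x":0.0304,"y":-0.0022,"z":0.0005,"ax":-0.0,"ay":-0.0,"az":-6.4,"claw":.094}
  {"x":0.0304,"y":0.0012,"z":0.0005,"ax":-0.0,"ay":-0.0,"az":-6.4,"claw":.094}
  {"x":0.0301,"y":0.0045,"z":0.0005,"ax":-0.0,"ay":-0.0,"az":-6.4,"claw":.094}
  {"x":0.0294,"y":0.0079,"z":0.0005,"ax":-0.0,"ay":-0.0,"az":-6.4,"claw":.094}
  {"x":0.0283,"y":0.0111,"z":0.0005,"ax":-0.0,"ay":-0.0,"az":-6.4,"claw":.094}
  {"x":0.0269,"y":0.0142,"z":0.0005,"ax":-0.0,"ay":-0.0,"az":-6.4,"claw":.094}
  {"x":0.0252,"y":0.0171,"z":0.0005,"ax":-0.0,"ay":-0.0,"az":-6.4,"claw":.094}
  {"x":0.0231,"y":0.0198,"z":0.0005,"ax":-0.0,"ay":-0.0,"az":-6.4,"claw":.094}
  {"x":0.0207,"y":0.0223,"z":0.0005,"ax":-0.0,"ay":-0.0,"az":-6.4,"claw":.094}
  {"x":0.0181,"y":0.0245,"z":0.0005,"ax":-0.0,"ay":-0.0,"az":-6.4,"claw":.094}
  {"x":0.0153,"y":0.0263,"z":0.0005,"ax":-0.0,"ay":-0.0,"az":-6.4,"claw":.094}
```

View pics/c30.png

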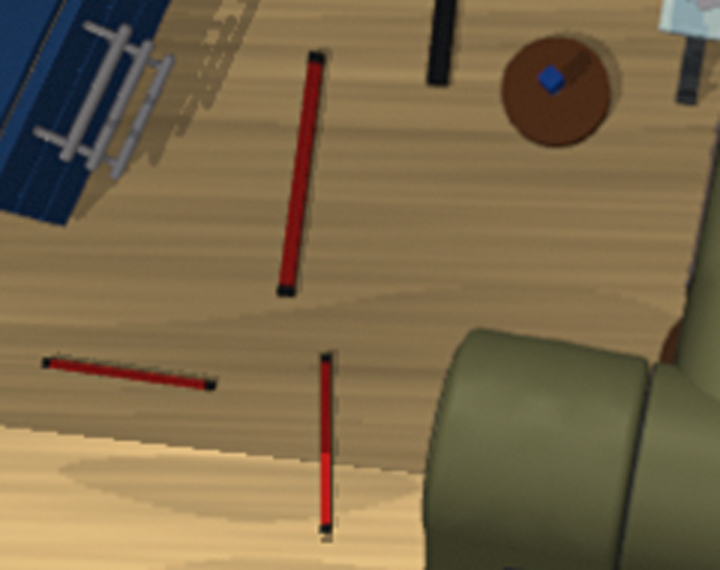

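step_arm(steps=[{"x": 0.0225,"y": -0.0205,"z": -0.01,"ax": 0,"ay": 0,"az": -6.4,"claw": 0.05},{"x": 0.0245,"y": -0.018,"z": -0.005,"ax": 0,"ay": 0,"az": -6.4,"claw": 0.05},{"x": 0.0265,"y": -0.015,"z": 0,"ax": 0,"ay": 0,"az": -6.4,"claw": 0.05},{"x": 0.028,"y": -0.012,"z": 0,"ax": 0,"ay": 0,"az": -6.4,"claw": 0.05},{"x": 0.029,"y": -0.009,"z": 0,"ax": 0,"ay": 0,"az": -6.4,"claw": 0.05}])

```text
time_s: 23.33
ee_pos: [0.6498, 0.0734, 0.1768]
eef_rot: [-3.118, -0.003, 1.735]
force: [1.0, -0.6, 0.2]
grip_width: 0.0506
```

step_arm(steps=[{"x": 0.03,"y": -0.0055,"z": 0,"ax": 0,"ay": 0,"az": -6.4,"claw": 0.05},{"x": 0.0305,"y": -0.002,"z": 0,"ax": 0,"ay": 0,"az": -6.4,"claw": 0.05},{"x": 0.0305,"y": 0.001,"z": 0,"ax": 0,"ay": 0,"az": -6.4,"claw": 0.05},{"x": 0.03,"y": 0.0045,"z": 0,"ax": 0,"ay": 0,"az": -6.4,"claw": 0.05},{"x": 0.0295,"y": 0.008,"z": 0,"ax": 0,"ay": 0,"az": -6.4,"claw": 0.05}])

```text
time_s: 23.75
ee_pos: [0.5906, 0.2212, 0.1698]
eef_rot: [-3.114, -0.021, 2.321]
force: [-0.2, 0.1, 0.4]
grip_width: 0.0499
```

```bash
python3 - <<'E'
from h import *
st(); plan(.53,.42,.16,3.069)
E
```

```text
t 23.75 [0.5906 0.2212 0.1698] [-3.114 -0.021  2.321] F [-0.2  0.1  0.4] w 0.0499 q [ 0.3   0.53  1.28  0.01  1.36 -0.45]
n 7 q6 end -0.83
  {"x":0.0266,"y":0.0131,"z":0.0016,"ax":-0.2,"ay":-0.3,"az":-6.1,"claw":.094}
  {"x":0.0251,"y":0.0158,"z":0.0015,"ax":-0.2,"ay":-0.3,"az":-6.1,"claw":.094}
  {"x":0.0233,"y":0.0184,"z":0.0015,"ax":-0.2,"ay":-0.3,"az":-6.1,"claw":.094}
  {"x":0.0212,"y":0.0208,"z":0.0014,"ax":-0.2,"ay":-0.3,"az":-6.1,"claw":.094}
  {"x":0.0189,"y":0.0229,"z":0.0014,"ax":-0.2,"ay":-0.3,"az":-6.1,"claw":.094}
  {"x":0.0163,"y":0.0248,"z":0.0014,"ax":-0.2,"ay":-0.3,"az":-6.1,"claw":.094}
  {"x":0.0136,"y":0.0264,"z":0.0014,"ax":-0.2,"ay":-0.3,"az":-6.1,"claw":.094}
```

step_arm(steps=[{"x": 0.0265,"y": 0.013,"z": 0.001,"ax": -0.2,"ay": -0.3,"az": -6.1,"claw": 0.05},{"x": 0.025,"y": 0.016,"z": 0.001,"ax": -0.2,"ay": -0.3,"az": -6.1,"claw": 0.05},{"x": 0.0235,"y": 0.0185,"z": 0.001,"ax": -0.2,"ay": -0.3,"az": -6.1,"claw": 0.05},{"x": 0.021,"y": 0.021,"z": 0.001,"ax": -0.2,"ay": -0.3,"az": -6.1,"claw": 0.05},{"x": 0.019,"y": 0.023,"z": 0.001,"ax": -0.2,"ay": -0.3,"az": -6.1,"claw": 0.05}])

```text
time_s: 24.17
ee_pos: [0.541, 0.3681, 0.157]
eef_rot: [-3.132, -0.01, 2.88]
force: [0.2, -0.4, 0.5]
grip_width: 0.0505
```

step_arm(steps=[{"x": 0.0165,"y": 0.025,"z": 0.001,"ax": -0.2,"ay": -0.3,"az": -6,"claw": 0.05},{"x": 0.005,"y": 0.008,"z": 0.001,"ax": 0,"ay": 0,"az": -2,"claw": 0.05},{"x": 0,"y": 0,"z": 0,"ax": 0,"ay": 0,"az": 0,"claw": 0.05}])

```text
time_s: 24.42
ee_pos: [0.5232, 0.4103, 0.1493]
eef_rot: [-3.133, -0.011, 3.038]
force: [0.5, -0.6, 0.5]
grip_width: 0.0504
```

```bash
python3 - <<'E'
from h import *
st(); plan(.53,.42,.1,3.069); snap('wrist','w23')
E
```

```text
t 24.42 [0.5232 0.4103 0.1493] [-3.133 -0.011  3.038] F [ 0.5 -0.6  0.5] w 0.0504 q [ 0.61  0.61  1.2   0.    1.34 -0.86]
n 2 q6 end -0.83
  {"x":-0.0032,"y":0.0054,"z":0.0246,"ax":-0.2,"ay":-0.3,"az":-0.9,"claw":.094}
  {"x":-0.0031,"y":0.0053,"z":0.0246,"ax":-0.2,"ay":-0.3,"az":-0.9,"claw":.094}
```

View pics/w23.png

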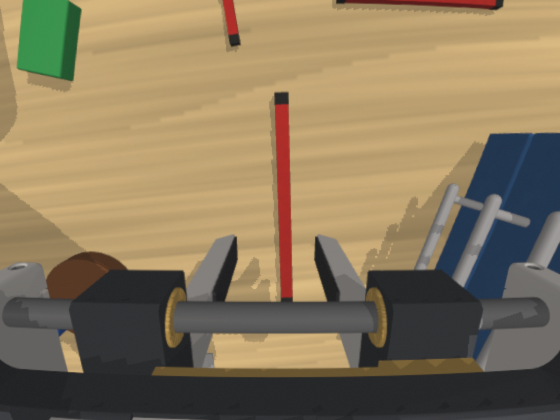

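```bash
python3 - <<'E'
from h import *
im,d,T=load('t22')
for u,v in [(116,157),(100,195),(82,213),(114,135),(90,190)]: print(u,v,atd('top',u,v,d[v,u]))
im,d,T=load('w23')
a=atz('wrist',281.5,95,.014,T); b=atz('wrist',286.5,290,.014,T); print(a,b,np.arctan2(*(a-b)[1::-1]))
# bar centre along: from far end a
e=(a-b)/np.linalg.norm(a-b); c=a-e*.120; print('centre',c)
E
```

```text
116 157 [0.64628425 0.55857459 0.00126461]
100 195 [0.52451727 0.57917117 0.05141243]
82 213 [0.47499582 0.64034135 0.01963387]
114 135 [0.70133282 0.55358766 0.04525702]
90 190 [0.53028462 0.58779815 0.10428774]
[0.41189374 0.42746571 0.014     ] [0.62700229 0.41225453 0.014     ] 3.0709962067964867
centre [0.53159483 0.41900117 0.014     ]
```

step_arm(steps=[{"x": -0.004,"y": 0.004,"z": 0.03,"ax": -0.2,"ay": -0.3,"az": -1.0,"claw": 0.05},{"x": -0.004,"y": 0.004,"z": 0.03,"ax": -0.2,"ay": -0.3,"az": -0.9,"claw": 0.045},{"x": 0,"y": 0,"z": 0.025,"ax": 0,"ay": 0,"az": 0,"claw": 0.04},{"x": 0,"y": 0,"z": 0.005,"ax": 0,"ay": 0,"az": 0,"claw": 0.04}])

```text
time_s: 24.8
ee_pos: [0.5357, 0.4111, 0.0572]
eef_rot: [-3.141, 0.002, 3.055]
force: [0.6, -0.8, -1.0]
grip_width: 0.0399
```

```bash
python3 - <<'E'
from h import *
st(); plan(.5316,.419,.003,3.071)
E
```

```text
t 24.80 [0.5357 0.4111 0.0572] [-3.141e+00  2.000e-03  3.055e+00] F [ 0.6 -0.8 -1. ] w 0.0399 q [ 0.6   0.72  1.26 -0.    1.17 -0.88]
n 2 q6 end -0.83
  {"x":0.0025,"y":0.0038,"z":0.0271,"ax":-0.0,"ay":0.1,"az":-0.5,"claw":.094}
  {"x":0.0024,"y":0.0038,"z":0.0271,"ax":-0.0,"ay":0.1,"az":-0.5,"claw":.094}
```

step_arm(steps=[{"x": 0.0025,"y": 0.004,"z": 0.02,"ax": 0,"ay": 0.1,"az": -0.5,"claw": 0.04},{"x": 0.0025,"y": 0.004,"z": 0.012,"ax": 0,"ay": 0.1,"az": -0.4,"claw": 0.04},{"x": 0,"y": 0,"z": 0.001,"ax": 0,"ay": 0,"az": 0,"claw": 0.04}])

```text
time_s: 25.05
ee_pos: [0.5335, 0.4155, 0.0229]
eef_rot: [-3.139, -0.003, 3.061]
force: [-0.4, -0.6, 0.3]
grip_width: 0.0402
```

```bash
python3 - <<'E'
from h import *
st(); plan(.5316,.419,.003,3.071)
E
```

```text
t 25.05 [0.5335 0.4155 0.0229] [-3.139e+00 -3.000e-03  3.061e+00] F [-0.4 -0.6  0.3] w 0.0402 q [ 0.61  0.76  1.27  0.    1.12 -0.88]
n 1 q6 end -0.83
  {"x":0.0021,"y":0.0034,"z":0.0199,"ax":-0.1,"ay":-0.2,"az":-0.6,"claw":.094}
```

step_arm(steps=[{"x": 0.002,"y": 0.0035,"z": 0.009,"ax": -0.1,"ay": -0.2,"az": -0.6,"claw": 0.04},{"x": 0,"y": 0,"z": 0.01,"ax": 0,"ay": 0,"az": 0,"claw": 0.04},{"x": 0,"y": 0,"z": 0.001,"ax": 0,"ay": 0,"az": 0,"claw": 0.03}])

```text
time_s: 25.3
ee_pos: [0.5334, 0.4188, 0.0042]
eef_rot: [3.14, 0.003, 3.069]
force: [0.8, 0.5, -0.9]
grip_width: 0.0361
```

step_arm(steps=[{"x": 0,"y": 0,"z": 0.001,"ax": 0,"ay": 0,"az": 0,"claw": 0.005},{"x": 0,"y": 0,"z": 0.0005,"ax": 0,"ay": 0,"az": 0,"claw": 0.005},{"x": 0,"y": 0,"z": 0.0005,"ax": 0,"ay": 0,"az": 0,"claw": 0.005},{"x": 0,"y": 0,"z": 0,"ax": 0,"ay": 0,"az": 0,"claw": 0.005}])

```text
time_s: 25.63
ee_pos: [0.5342, 0.4191, 0.0037]
eef_rot: [3.139, 0.005, 3.069]
force: [-0.4, 0.3, -1.9]
grip_width: 0.014
```

```bash
python3 - <<'E'
from h import *
st()
E
```

```text
t 25.63 [0.5342 0.4191 0.0037] [3.139 0.005 3.069] F [-0.4  0.3 -1.9] w 0.0140 q [ 0.61  0.79  1.27 -0.    1.08 -0.89]
```

step_arm(steps=[{"x": 0,"y": 0,"z": -0.015,"ax": 0,"ay": 0,"az": 0,"claw": 0.005},{"x": 0,"y": 0,"z": -0.03,"ax": 0,"ay": 0,"az": 0,"claw": 0.005},{"x": 0,"y": 0,"z": -0.04,"ax": 0,"ay": 0,"az": 0,"claw": 0.005},{"x": 0,"y": 0,"z": -0.04,"ax": 0,"ay": 0,"az": 0,"claw": 0.005},{"x": 0,"y": 0,"z": -0.03,"ax": 0,"ay": 0,"az": 0,"claw": 0.005}])

```text
time_s: 26.05
ee_pos: [0.5305, 0.4167, 0.1608]
eef_rot: [-3.136, -0.005, 3.069]
force: [-0.1, 0.4, -0.8]
grip_width: 0.0132
```

```bash
python3 - <<'E'
from h import *
st(); p=sh(0); print(p); plan(p[0]-.03,p[1],.16,1.435,n=17)
E
```

```text
t 26.05 [0.5305 0.4167 0.1608] [-3.136 -0.005  3.069] F [-0.1  0.4 -0.8] w 0.0132 q [ 0.61  0.62  1.16 -0.    1.36 -0.89]
[ 0.6065 -0.0498]
n 17 q6 end 0.05
  {"x":-0.0047,"y":-0.0272,"z":0.0002,"ax":-0.0,"ay":0.0,"az":5.5,"claw":.094}
  {"x":-0.0073,"y":-0.0266,"z":0.0002,"ax":-0.0,"ay":0.0,"az":5.5,"claw":.094}
  {"x":-0.0098,"y":-0.0258,"z":0.0001,"ax":-0.0,"ay":0.0,"az":5.5,"claw":.094}
  {"x":-0.0122,"y":-0.0247,"z":0.0001,"ax":-0.0,"ay":0.0,"az":5.5,"claw":.094}
  {"x":-0.0145,"y":-0.0234,"z":0.0001,"ax":-0.0,"ay":0.0,"az":5.5,"claw":.094}
  {"x":-0.0167,"y":-0.0219,"z":0.0001,"ax":-0.0,"ay":0.0,"az":5.5,"claw":.094}
  {"x":-0.0188,"y":-0.0202,"z":0.0001,"ax":-0.0,"ay":0.0,"az":5.5,"claw":.094}
  {"x":-0.0206,"y":-0.0183,"z":0.0001,"ax":-0.0,"ay":0.0,"az":5.5,"claw":.094}
  {"x":-0.0223,"y":-0.0163,"z":0.0001,"ax":-0.0,"ay":0.0,"az":5.5,"claw":.094}
  {"x":-0.0237,"y":-0.0140,"z":0.0001,"ax":-0.0,"ay":0.0,"az":5.5,"claw":.094}
  {"x":-0.0250,"y":-0.0117,"z":0.0001,"ax":-0.0,"ay":0.0,"az":5.5,"claw":.094}
  {"x":-0.0260,"y":-0.0093,"z":0.0001,"ax":-0.0,"ay":0.0,"az":5.5,"claw":.094}
  {"x":-0.0267,"y":-0.0067,"z":0.0001,"ax":-0.0,"ay":0.0,"az":5.5,"claw":.094}
  {"x":-0.0273,"y":-0.0041,"z":0.0000,"ax":-0.0,"ay":0.0,"az":5.5,"claw":.094}
  {"x":-0.0275,"y":-0.0015,"z":0.0000,"ax":-0.0,"ay":0.0,"az":5.5,"claw":.094}
  {"x":-0.0275,"y":0.0012,"z":0.0000,"ax":-0.0,"ay":0.0,"az":5.5,"claw":.094}
  {"x":-0.0273,"y":0.0038,"z":0.0000,"ax":-0.0,"ay":0.0,"az":5.5,"claw":.094}
```

step_arm(steps=[{"x": -0.004,"y": -0.02,"z": 0,"ax": 0,"ay": 0,"az": 4,"claw": 0.005},{"x": -0.0075,"y": -0.0265,"z": 0,"ax": 0,"ay": 0,"az": 5.5,"claw": 0.005},{"x": -0.01,"y": -0.0255,"z": 0,"ax": 0,"ay": 0,"az": 5.5,"claw": 0.005},{"x": -0.0125,"y": -0.0245,"z": 0,"ax": 0,"ay": 0,"az": 5.5,"claw": 0.005},{"x": -0.0145,"y": -0.0235,"z": 0,"ax": 0,"ay": 0,"az": 5.5,"claw": 0.005}], grip_force=55)

```text
time_s: 26.47
ee_pos: [0.5482, 0.2893, 0.1786]
eef_rot: [3.129, 0.007, 2.606]
force: [0.3, 0.0, -1.3]
grip_width: 0.0132
```

step_arm(steps=[{"x": -0.0165,"y": -0.022,"z": 0,"ax": 0,"ay": 0,"az": 5.5,"claw": 0.005},{"x": -0.019,"y": -0.02,"z": 0,"ax": 0,"ay": 0,"az": 5.5,"claw": 0.005},{"x": -0.0205,"y": -0.0185,"z": 0,"ax": 0,"ay": 0,"az": 5.5,"claw": 0.005},{"x": -0.0225,"y": -0.016,"z": 0,"ax": 0,"ay": 0,"az": 5.5,"claw": 0.005},{"x": -0.024,"y": -0.014,"z": 0,"ax": 0,"ay": 0,"az": 5.5,"claw": 0.005}])

```text
time_s: 26.88
ee_pos: [0.5629, 0.1455, 0.1857]
eef_rot: [3.121, 0.002, 2.102]
force: [1.0, -0.1, -1.3]
grip_width: 0.0133
```

```bash
python3 - <<'E'
from h import *
st(); p=sh(-.02); plan(p[0],p[1],.15,1.435)
E
```

```text
t 26.88 [0.5629 0.1455 0.1857] [3.121e+00 2.000e-03 2.102e+00] F [ 1.  -0.1 -1.3] w 0.0133 q [ 0.19  0.37  1.47  0.01  1.28 -0.35]
n 6 q6 end 0.06
  {"x":-0.0297,"y":-0.0130,"z":0.0057,"ax":0.2,"ay":-0.0,"az":6.4,"claw":.094}
  {"x":-0.0309,"y":-0.0096,"z":0.0058,"ax":0.2,"ay":-0.0,"az":6.4,"claw":.094}
  {"x":-0.0318,"y":-0.0061,"z":0.0059,"ax":0.2,"ay":-0.0,"az":6.4,"claw":.094}
  {"x":-0.0323,"y":-0.0025,"z":0.0059,"ax":0.2,"ay":-0.0,"az":6.4,"claw":.094}
  {"x":-0.0323,"y":0.0011,"z":0.0059,"ax":0.2,"ay":-0.0,"az":6.4,"claw":.094}
  {"x":-0.0320,"y":0.0047,"z":0.0059,"ax":0.2,"ay":-0.0,"az":6.4,"claw":.094}
```

step_arm(steps=[{"x": -0.0295,"y": -0.013,"z": 0.002,"ax": 0.2,"ay": 0,"az": 6.4,"claw": 0.005},{"x": -0.031,"y": -0.0095,"z": 0.002,"ax": 0.2,"ay": 0,"az": 6.4,"claw": 0.005},{"x": -0.032,"y": -0.006,"z": 0.002,"ax": 0.2,"ay": 0,"az": 6.4,"claw": 0.005},{"x": -0.0325,"y": -0.0025,"z": 0.002,"ax": 0.2,"ay": 0,"az": 6.4,"claw": 0.005},{"x": -0.032,"y": 0.001,"z": 0.002,"ax": 0.2,"ay": 0,"az": 6.4,"claw": 0.005}])

```text
time_s: 27.3
ee_pos: [0.5803, -0.0223, 0.1829]
eef_rot: [3.132, -0.006, 1.518]
force: [0.2, -0.0, -1.8]
grip_width: 0.0132
```

step_arm(steps=[{"x": -0.018,"y": 0.003,"z": 0.002,"ax": 0.2,"ay": 0,"az": 3.5,"claw": 0.005},{"x": 0,"y": 0,"z": 0.002,"ax": 0,"ay": 0,"az": 0,"claw": 0.005}])

```text
time_s: 27.47
ee_pos: [0.5824, -0.0466, 0.1815]
eef_rot: [3.134, -0.005, 1.441]
force: [-0.3, 1.2, -2.1]
grip_width: 0.0132
```

```bash
python3 - <<'E'
from h import *
st(); print(shinv(pose()[:2,3])); p=sh(0); plan(p[0],p[1],.12,1.435); snap('wrist','w24')
E
```

```text
t 27.47 [ 0.5824 -0.0466  0.1815] [ 3.134 -0.005  1.441] F [-0.3  1.2 -2.1] w 0.0132 q [-0.15  0.39  1.46  0.01  1.29 -0.02]
[-0.02427902 -0.00011402]
n 2 q6 end 0.05
  {"x":-0.0002,"y":0.0119,"z":0.0309,"ax":0.2,"ay":-0.1,"az":0.2,"claw":.094}
  {"x":-0.0001,"y":0.0120,"z":0.0308,"ax":0.2,"ay":-0.1,"az":0.2,"claw":.094}
```

View pics/w24.png

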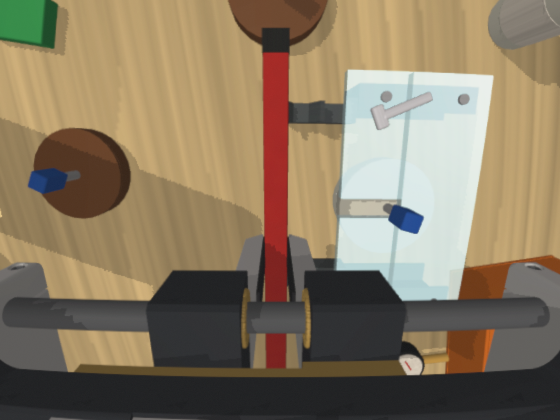

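```bash
python3 - <<'E'
from h import *
crop('w19',340,0,480,90,5,'c31'); crop('w20',180,60,320,150,5,'c32')
for n in ['w19','w20']:
    im,d,T=load(n)
    for y in (.095,-.095):
        for x in (-.017,-.008,0,.008,.017):
            z=.054 if abs(x)>.01 else .030
            q=sh(x+.002,y+.002); print(n,y,x,np.round(proj('wrist',[*q,z],T),1))
E
```

```text
w19 0.095 -0.017 [373.1  42.5]
w19 0.095 -0.008 [374.5  49.3]
w19 0.095 0 [385.2  46.7]
w19 0.095 0.008 [395.8  44.2]
w19 0.095 0.017 [423.6  30.6]
w19 -0.095 -0.017 [411.7 296.9]
w19 -0.095 -0.008 [409.6 280.1]
w19 -0.095 0 [418.5 278. ]
w19 -0.095 0.008 [427.4 275.9]
w19 -0.095 0.017 [452.7 286.9]
w20 0.095 -0.017 [204.7 111.8]
w20 0.095 -0.008 [223.6 111. ]
w20 0.095 0 [233.8 108.1]
w20 0.095 0.008 [244.1 105.3]
w20 0.095 0.017 [253.2  98.2]
w20 -0.095 -0.017 [275.4 344.5]
w20 -0.095 -0.008 [285.1 324.5]
w20 -0.095 0 [293.7 322.6]
w20 -0.095 0.008 [302.3 320.7]
w20 -0.095 0.017 [315.3 335.8]
```

View pics/c31.png

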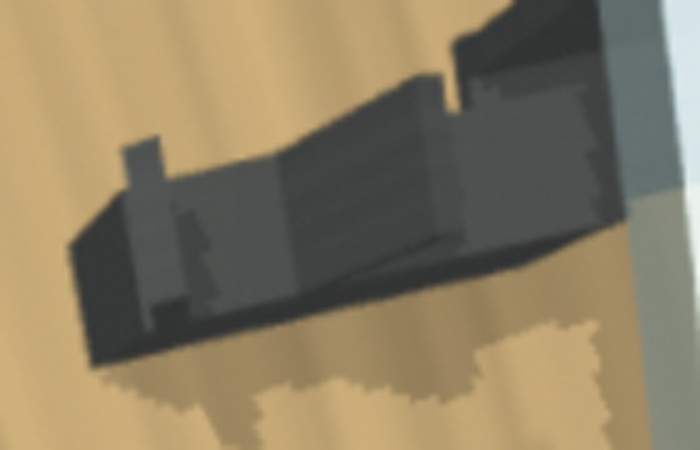

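View pics/c32.png

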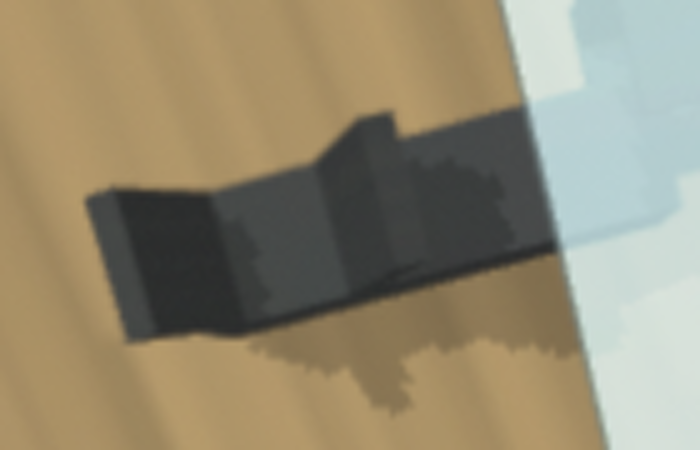

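```bash
python3 - <<'E'
from h import *
im,d,T=load('w20')
for u,v in [(226,112.4),(246.6,105.4)]: print(shinv(atz('wrist',u,v,.030,T)))
# w19: floor front/back edges
im,d,T=load('w19')
# floor visible between front prong back (170..) and rear prong base (280..300)
for x,y in [(290,222),]: print(shinv(atz('wrist',340+x/5,y/5,.030,T)))
E
```

```text
[-0.00457174  0.09554292]
[0.01180974 0.09642818]
[0.01154844 0.09650785]
```

```bash
python3 - <<'E'
from h import *
crop('w24',250,20,510,315,2.3,'c33')
E
```

```text
(no output)
```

View pics/c33.png

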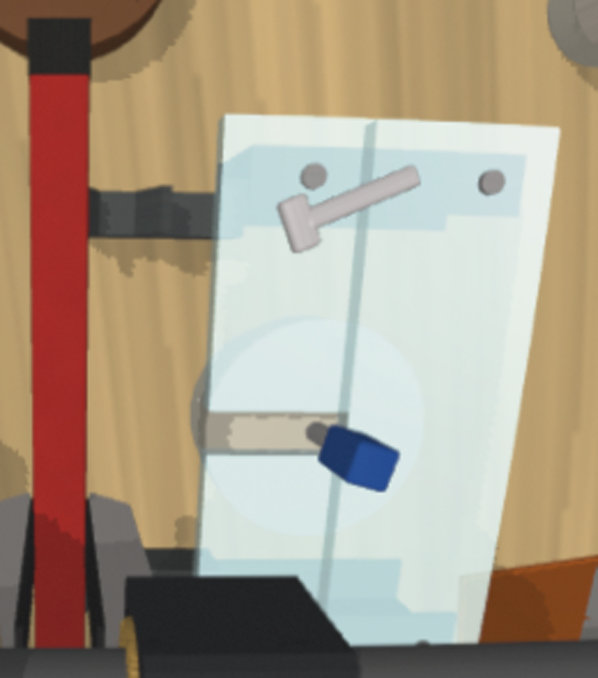

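```bash
python3 - <<'E'
from h import *
im,d,T=load('w24')
A=lambda x,y,z:atz('wrist',250+x/2.3,20+y/2.3,z,T)
a,b,c=A(224,115,.074),A(198,575,.074),A(558,127,.074)
print(shinv(a),shinv(b),shinv(c)); e=a-b; print('front edge dir',np.arctan2(e[1],e[0]),'nominal',ST+np.pi/2); e=c-a; print('left edge',np.arctan2(e[1],e[0]),ST)
zb=T[2,3]-.003+.0135
p,q=(A(29,75,zb)+A(90,75,zb))/2,(A(34,500,zb)+A(85,500,zb))/2; e=p-q; print('bar dir',np.arctan2(e[1],e[0]), 'tool yaw',R.from_matrix(T[:3,:3]).as_euler('xyz')[2])
f=A(59,18,zb); Ti=np.linalg.inv(T); print('far end in tool',(Ti@np.append(f,1))[:3])
# cradle left mid
print(shinv(A(160,213,.03)))
E
```

```text
[0.04066303 0.13091268] [ 0.04078524 -0.06504386] [0.17961939 0.13138921]
front edge dir 1.4359199609275486 nominal 1.4352963267948966
left edge -0.13207066724437785 -0.1355
bar dir 1.4428721864495524 tool yaw 1.4413009271689534
far end in tool [ 0.12611247 -0.00026725 -0.00985219]
[0.02326545 0.09669468]
```

```bash
python3 - <<'E'
from h import *
p=sh(.003,-.002); plan(p[0],p[1],.10,1.435)
E
```

```text
n 3 q6 end 0.05
  {"x":-0.0013,"y":0.0090,"z":0.0271,"ax":0.1,"ay":-0.1,"az":0.2,"claw":.094}
  {"x":-0.0012,"y":0.0091,"z":0.0271,"ax":0.1,"ay":-0.1,"az":0.2,"claw":.094}
  {"x":-0.0011,"y":0.0091,"z":0.0271,"ax":0.1,"ay":-0.1,"az":0.2,"claw":.094}
```

step_arm(steps=[{"x": -0.001,"y": 0.009,"z": 0.02,"ax": 0.1,"ay": -0.1,"az": 0.2,"claw": 0.005},{"x": -0.001,"y": 0.009,"z": 0.027,"ax": 0.1,"ay": -0.1,"az": 0.2,"claw": 0.005},{"x": -0.001,"y": 0.006,"z": 0.025,"ax": 0.1,"ay": -0.1,"az": 0.1,"claw": 0.005},{"x": 0,"y": 0,"z": 0,"ax": 0,"ay": 0,"az": 0,"claw": 0.005}])

```text
time_s: 27.85
ee_pos: [0.608, -0.0478, 0.1125]
eef_rot: [3.132, -0.001, 1.445]
force: [-1.8, 0.6, -2.0]
grip_width: 0.0134
```

```bash
python3 - <<'E'
from h import *
st(); print(shinv(pose()[:2,3]));p=sh(.003,-.002); plan(p[0],p[1],.065,1.436)
E
```

```text
t 27.85 [ 0.608  -0.0478  0.1125] [ 3.132e+00 -1.000e-03  1.445e+00] F [-1.8  0.6 -2. ] w 0.0134 q [-0.14  0.51  1.45  0.    1.17 -0.01]
[0.00117728 0.00220822]
n 2 q6 end 0.05
  {"x":-0.0021,"y":0.0007,"z":0.0238,"ax":0.3,"ay":-0.0,"az":0.3,"claw":.094}
  {"x":-0.0021,"y":0.0008,"z":0.0238,"ax":0.3,"ay":-0.0,"az":0.3,"claw":.094}
```

step_arm(steps=[{"x": -0.002,"y": 0.0005,"z": 0.022,"ax": 0.3,"ay": 0,"az": 0.3,"claw": 0.005},{"x": -0.002,"y": 0.0005,"z": 0.02,"ax": 0.2,"ay": 0,"az": 0.2,"claw": 0.005},{"x": 0,"y": 0,"z": 0,"ax": 0,"ay": 0,"az": 0,"claw": 0.005}])

```text
time_s: 28.1
ee_pos: [0.6094, -0.0483, 0.0738]
eef_rot: [3.138, -0.002, 1.444]
force: [-0.4, -0.3, -2.1]
grip_width: 0.0136
```

```bash
python3 - <<'E'
from h import *
st(); print(shinv(pose()[:2,3]));p=sh(.003,-.002); plan(p[0],p[1],.05,1.436); snap('side','s25'); crop('s25',290,170,410,270,6,'c34'); snap('wrist','w25')
E
```

```text
t 28.10 [ 0.6094 -0.0483  0.0738] [ 3.138e+00 -2.000e-03  1.444e+00] F [-0.4 -0.3 -2.1] w 0.0136 q [-0.14  0.56  1.47  0.    1.11 -0.01]
[0.00270722 0.00190922]
n 1 q6 end 0.05
  {"x":-0.0039,"y":0.0002,"z":0.0238,"ax":0.2,"ay":-0.1,"az":0.5,"claw":.094}
```

View pics/c34.png

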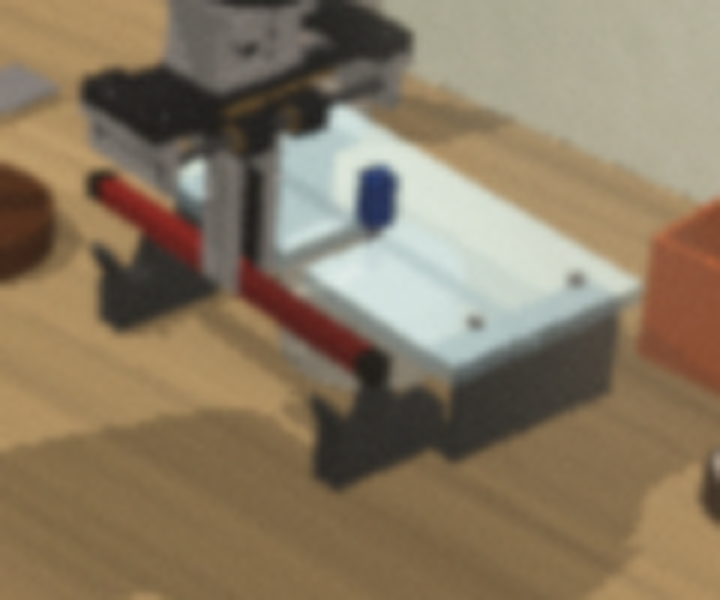

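View pics/w25.png

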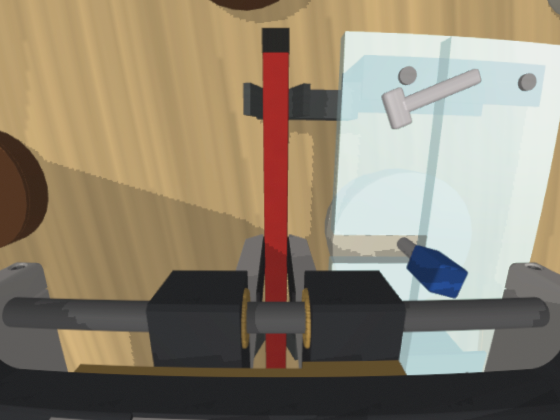

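step_arm(steps=[{"x": -0.0035,"y": 0,"z": 0.012,"ax": 0.1,"ay": 0,"az": 0.4,"claw": 0.005},{"x": 0,"y": 0,"z": 0.01,"ax": 0,"ay": 0,"az": 0,"claw": 0.005},{"x": 0,"y": 0,"z": 0,"ax": 0,"ay": 0,"az": 0,"claw": 0.005}])

```text
time_s: 28.45
ee_pos: [0.6125, -0.0513, 0.0588]
eef_rot: [3.128, -0.002, 1.439]
force: [-0.4, 0.1, -2.5]
grip_width: 0.0132
```

```bash
python3 - <<'E'
from h import *
st(); print(shinv(pose()[:2,3]));p=sh(.0032,-.001); plan(p[0],p[1],.038,1.436);  snap('wrist','w26'); crop('w26',210,0,370,140,5,'c35')
E
```

```text
t 28.45 [ 0.6125 -0.0513  0.0588] [ 3.128e+00 -2.000e-03  1.439e+00] F [-0.4  0.1 -2.5] w 0.0132 q [-0.14  0.58  1.48  0.    1.07 -0.01]
[ 0.00610511 -0.00069603]
n 1 q6 end 0.05
  {"x":-0.0003,"y":-0.0032,"z":0.0208,"ax":0.8,"ay":-0.1,"az":0.2,"claw":.094}
```

View pics/c35.png

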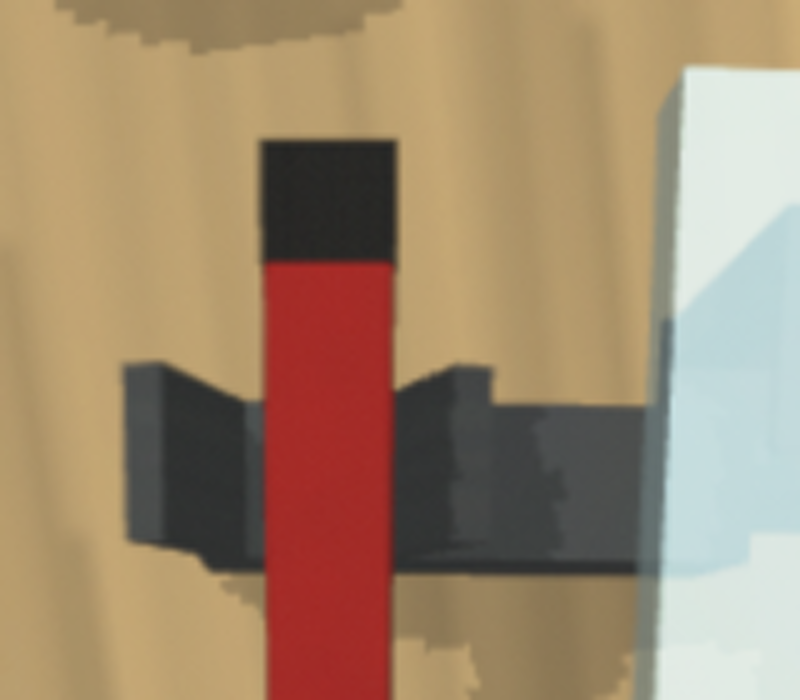

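step_arm(steps=[{"x": 0,"y": -0.003,"z": 0.004,"ax": 0.7,"ay": -0.1,"az": 0.2,"claw": 0.005},{"x": 0,"y": -0.0005,"z": 0.007,"ax": 0.2,"ay": 0,"az": 0,"claw": 0.005},{"x": 0,"y": -0.0005,"z": 0.003,"ax": 0,"ay": 0,"az": 0,"claw": 0.005}])

```text
time_s: 28.75
ee_pos: [0.6092, -0.0509, 0.0463]
eef_rot: [-3.141, 0.0, 1.435]
force: [-0.5, 0.3, -2.1]
grip_width: 0.0134
```

```bash
python3 - <<'E'
from h import *
st(); print(shinv(pose()[:2,3]));p=sh(.0032,-.001); plan(p[0],p[1],.034,1.436);  snap('wrist','w27'); crop('w27',210,0,370,140,5,'c36')
E
```

```text
t 28.75 [ 0.6092 -0.0509  0.0463] [-3.141  0.     1.435] F [-0.5  0.3 -2.1] w 0.0134 q [-0.14  0.6   1.48 -0.    1.06 -0.01]
[ 0.00287029 -0.0007493 ]
n 1 q6 end 0.05
  {"x":-0.0002,"y":0.0003,"z":0.0123,"ax":-0.0,"ay":0.0,"az":-0.0,"claw":.094}
```

View pics/c36.png

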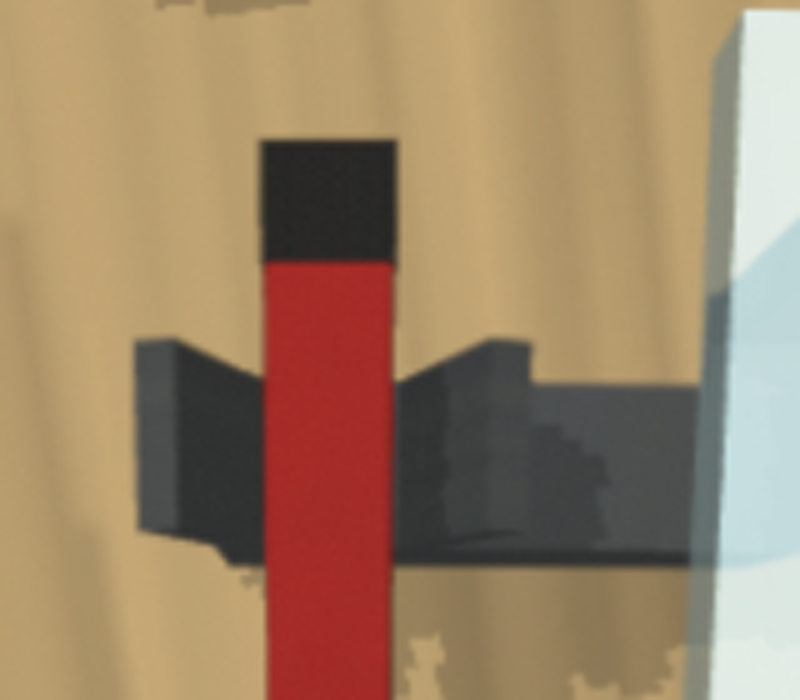

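step_arm(steps=[{"x": 0,"y": 0,"z": 0.005,"ax": 0,"ay": 0,"az": 0,"claw": 0.005},{"x": 0,"y": -0.0005,"z": 0.004,"ax": 0.1,"ay": 0,"az": 0,"claw": 0.005}])

```text
time_s: 28.97
ee_pos: [0.6087, -0.0509, 0.0367]
eef_rot: [-3.139, 0.0, 1.435]
force: [-0.4, -0.5, -1.6]
grip_width: 0.0134
```

```bash
python3 - <<'E'
from h import *
st(); print(shinv(pose()[:2,3]))
E
```

```text
t 28.97 [ 0.6087 -0.0509  0.0367] [-3.139  0.     1.435] F [-0.4 -0.5 -1.6] w 0.0134 q [-0.14  0.61  1.48 -0.    1.05 -0.01]
[ 0.0023486 -0.0007521]
```

step_arm(steps=[{"x": 0,"y": 0.001,"z": 0.002,"ax": 0,"ay": 0,"az": 0,"claw": 0.005},{"x": 0,"y": 0,"z": 0.002,"ax": 0,"ay": 0,"az": 0,"claw": 0.005}])

```text
time_s: 29.13
ee_pos: [0.6097, -0.051, 0.0332]
eef_rot: [-3.139, 0.0, 1.435]
force: [-17.7, 1.9, 40.3]
grip_width: 0.0134
```

```bash
python3 - <<'E'
from h import *
st(); print(shinv(pose()[:2,3])); snap('wrist','w28'); crop('w28',210,0,370,140,5,'c37'); snap('side','s28'); crop('s28',290,170,410,270,6,'c38')
E
```

```text
t 29.13 [ 0.6097 -0.051   0.0332] [-3.139  0.     1.435] F [-17.7   1.9  40.3] w 0.0134 q [-0.14  0.62  1.48 -0.    1.04 -0.01]
[ 0.00333136 -0.00074099]
```

View pics/c37.png

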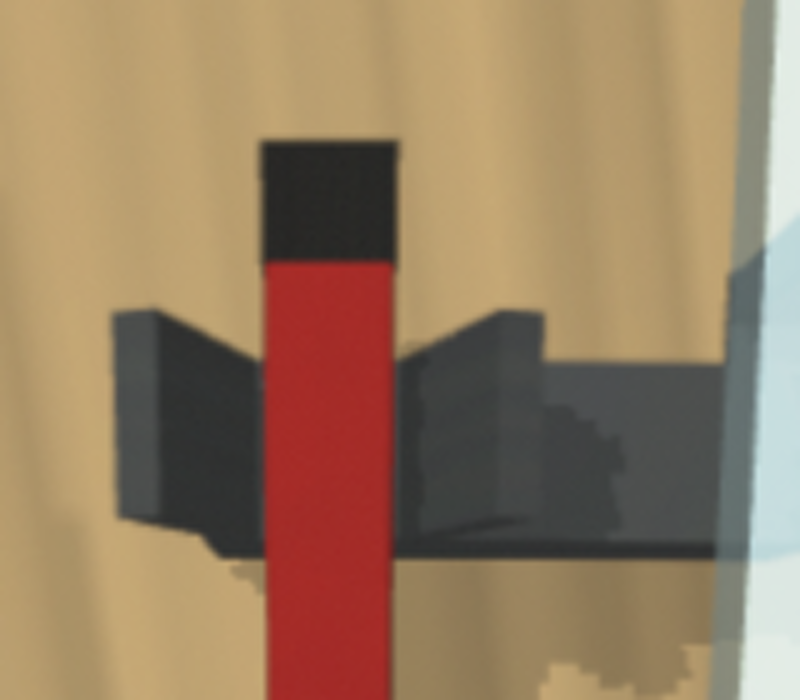

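View pics/c38.png

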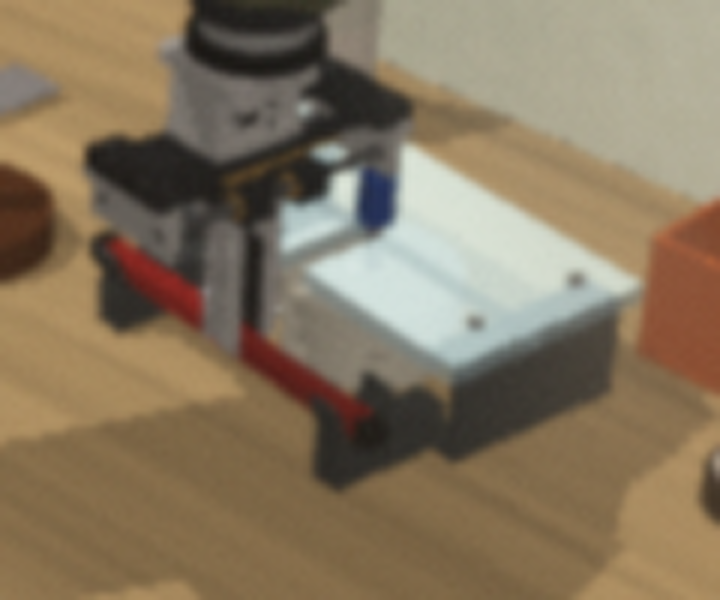

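step_arm(steps=[{"x": 0,"y": 0,"z": 0,"ax": 0,"ay": 0,"az": 0,"claw": 0.03},{"x": 0,"y": 0,"z": 0,"ax": 0,"ay": 0,"az": 0,"claw": 0.03},{"x": 0,"y": 0,"z": 0,"ax": 0,"ay": 0,"az": 0,"claw": 0.03}])

```text
time_s: 29.48
ee_pos: [0.6105, -0.0511, 0.0344]
eef_rot: [-3.141, 0.0, 1.435]
force: [0.9, 0.1, -0.7]
grip_width: 0.0286
```

step_arm(steps=[{"x": 0,"y": -0.001,"z": -0.01,"ax": 0,"ay": 0,"az": 0,"claw": 0.03},{"x": 0,"y": -0.002,"z": -0.02,"ax": 0,"ay": 0,"az": 0,"claw": 0.03},{"x": 0,"y": 0,"z": -0.04,"ax": 0,"ay": 0,"az": 0,"claw": 0.03},{"x": 0,"y": 0,"z": -0.04,"ax": 0,"ay": 0,"az": 0,"claw": 0.03},{"x": 0,"y": 0,"z": -0.04,"ax": 0,"ay": 0,"az": 0,"claw": 0.03}])

```text
time_s: 29.9
ee_pos: [0.6035, -0.0502, 0.1822]
eef_rot: [-3.125, 0.0, 1.435]
force: [0.8, 0.8, -0.9]
grip_width: 0.03
```

```bash
python3 - <<'E'
from h import *
st(); snap('wrist','w29'); snap('side','s29'); crop('s29',280,160,420,270,5.5,'c39')
E
```

```text
t 29.90 [ 0.6035 -0.0502  0.1822] [-3.125  0.     1.435] F [ 0.8  0.8 -0.9] w 0.0300 q [-0.14  0.45  1.37 -0.    1.34 -0.01]
```

View pics/w29.png

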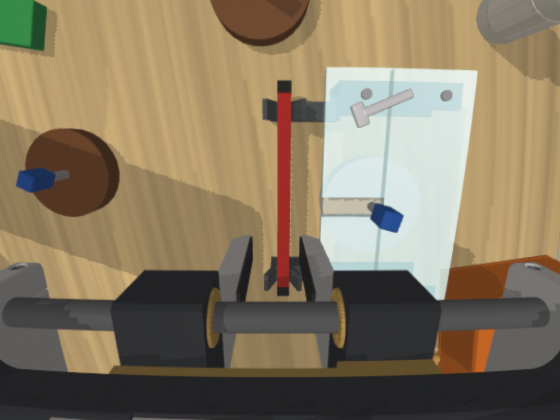

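View pics/c39.png

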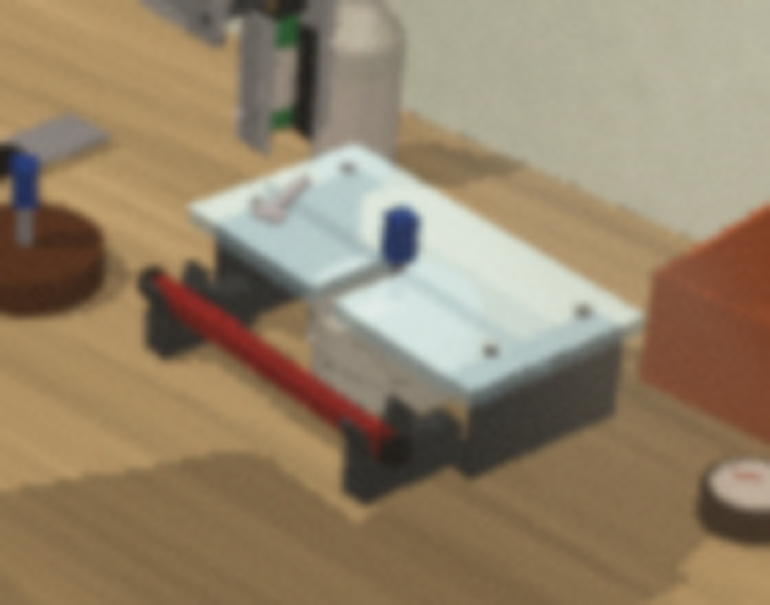

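```bash
python3 - <<'E'
from h import *
im,d,T=load('w29')
for u,v in [(284,100),(284,160),(284,220),(283,282)]: p=atd('wrist',u,v,d[v,u],T); print(p,shinv(p))
crop('w29',310,180,430,250,6,'c40')
snap('top','t29'); crop('t29',0,40,560,420,1.4,'c41')
P=np.array([atz('wrist',u,v,.113,T) for u,v in [(372,212)]]);
E
```

```text
[0.62393441 0.05499734 0.04277815] [0.00311798 0.1061919 ]
[ 0.61615039 -0.00524765  0.04383051] [0.00354355 0.04544761]
[ 0.60770118 -0.07122763  0.0423701 ] [ 0.00408474 -0.02106895]
[ 0.59685829 -0.14682002  0.04246063] [ 0.00355268 -0.09743318]
```

View pics/c40.png

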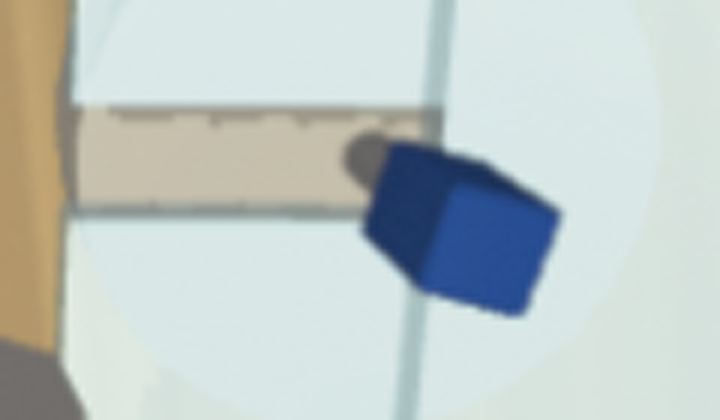

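View pics/c41.png

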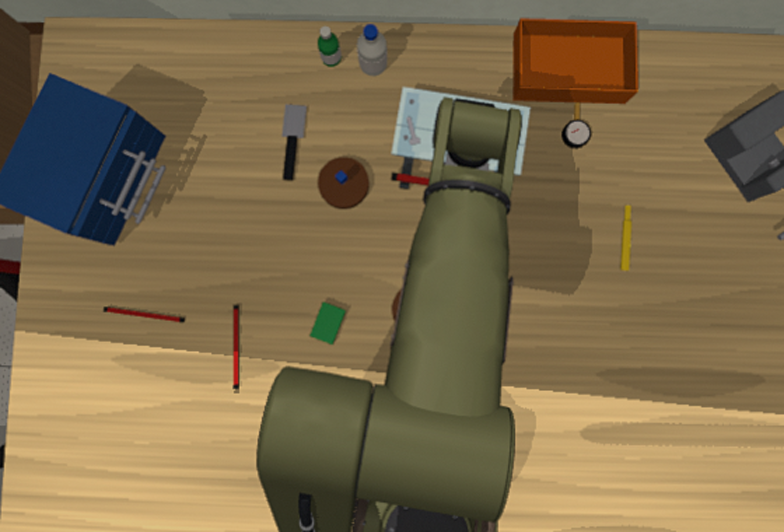

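```bash
python3 - <<'E'
from h import *
im,d,T=load('w29')
A=lambda x,y,z: shinv(atz('wrist',310+x/6,180+y/6,z,T))
print('block',np.mean([A(*c,.113) for c in [(458,180),(560,212),(522,317),(423,290)]],0))
print('slot end top',A(440,106,.074),'mouth',A(75,106,.074),A(68,217,.074))
for x,y in [(343,158),(365,133)]:print('stem edge',A(x,y,.052),A(x,y,.06))
q=[proj('wrist',[*sh(.0027+.095+.009*a,.001+.0),z],T) for a in(0,) for z in(.052,.081,.113)]
print([((u-310)*6,(v-180)*6) for u,v in q])
E
```

```text
block [ 0.09727181 -0.00182015]
slot end top [0.10177352 0.0115061 ] mouth [0.04145952 0.01115209] [ 0.04103891 -0.00776838]
stem edge [ 0.09298692 -0.00260227] [ 0.09056756 -0.00070826]
stem edge [0.09658112 0.00199336] [0.09406844 0.00376805]
[(np.float64(370.7977769890733), np.float64(138.47754232265805)), (np.float64(423.88062197517763), np.float64(177.99535282990877)), (np.float64(495.6548263948132), np.float64(231.55550318121288))]
```

```bash
python3 - <<'E'
from h import *
print(ticket.hand_in())
E
```

```text
the job is handed in; nothing more can be done
None
```

The job is done and handed in, at about 30 s of the 210 s allowed. No verdict came back.

- **Valve stems:** I found three on the bench and put all three in the white tin. No others showed in the camera views.
- **Lid:** It is seated. Its top face read about 50–51 mm above the table, against 52 mm expected.
- **Tin:** I slid it along the table under the shelf until the stem hit the slot's end, where the wrist force rose to about 40 N sideways. The last picture puts the stem's centre 4.5 mm from the slot end, which for a 5 mm radius means contact. It stands about 3.5 mm off the slot's centre line, still inside the slot.
- **Bar:** The 240 mm red bar lies level in both cradles, its top at 42–44 mm (44 expected), and it is released.

**Disagreement:** the wrist and top cameras differed by about 2–3 mm on where the shelf is. I used the wrist camera for the final fits, and the contacts agreed with it.

I did not touch the other tools, the brown lids or the shorter bars. Neither announced upset, a knocked object or a slackened grip, showed up in the run.

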